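# Put away the drum sander's kit

## Robot

A 6-joint arm with a two-finger parallel gripper is mounted at the origin on the work surface. World frame = base frame: x ahead of the robot, y to its left, z up, the work surface at z = 0. Lengths are in m, angles in rad, forces in N, time in s.
With the tool pointing down it reaches from about 0.3 to 0.775 m from the base axis. Payload 14.6 kg.
Tool frame: the origin (TCP) lies at the very end of the fingers, on their centre line; the grasp point (between the pads) lies 19 mm behind it; x points along the fingers, y is the direction in which the jaws open and shut, and the axes are right-handed (so a half turn about x gives the same grasp; the last joint's range is limited). The gripper opens to 94 mm and grips with 3 to 60 N. Pads are 16 mm wide; open, the fingers measure 119 mm over their backs; the gripper's body (75 mm by 177 mm) begins 78 mm behind the grasp point.
Start: joints at [1.262, 0.3, 1.521, -0, 1.321, -0.067], TCP at [0.132, 0.534, 0.205] pointing down, gripper open.
Joint ranges: [-3.03, 3.03], [-0.79, 2.21], [0.23, 2.52], [-1.04, 4.18], [0, 3.07], [-2.55, 2.55]. Speed limits (rad/s): [2.22, 2.22, 2.57, 3.14, 3.14, 3.14].

## Interface

Orientations are given as [roll, pitch, yaw] about the fixed x, y, z axes, in that order (R = Rz(yaw) Ry(pitch) Rx(roll)).
In Python, from station import ctrl, viewer, hand_in gives the robot as it stands. The module is installed in compiled form; this text tells all that it offers.
- The arm moves only by the tool play_rows, never from a script. Its argument "deltas" is a list that holds one entry, the list of rows, each a list of 7 numbers: the shift along the tool's x, y, z in mm, then the turn, a rotation vector about the tool's x, y, z in rad, then the finger opening in mm, from 0 to 94. In form: [[[dx, dy, dz, ax, ay, az, gripper], ...]]. A call has 1 to 10 rows; each row shifts and turns the commanded pose from where the row before left it, along the tool's axes as they then stand; what a row does not reach is not made up. A row lasts 1/10 s, in which the tool goes at most 50 mm and 8.59 degrees, less where a joint would pass 70% of its speed; a pose out of reach is approached as far as the arm can. A call with a gripper value outside its range is refused whole. The fingers move at their own pace and stop on an object; "grip_force" is the grip in N (left out, the last holds). Time passes only in rows, so rows that do not move let the fingers close. It gives the time, the measured TCP pose, the force and the opening at its end, in the units of the state.
- ctrl.get_obs(): the state, without advancing time (a new reading comes with each control period).
- viewer.camera(name): name is "scene" or "top" or "wrist"; returns a dict with "img" (400x640x3 uint8, red, green, blue), "fx", "fy", "cx", "cy" (pixels), "rvec" (rotation vector, rad) and "tvec" (3), from world to camera coordinates, as OpenCV has them. Camera axes: x right, y down, z forward; pixel columns grow to the right and rows downward; lengths in m; the calibration is good to about 2 mm. A picture is of the moment at which its call begins. There is no depth.
- hand_in(): hands the job in, once; it reports no verdict.
The state is a dict: "time_s": time; "qpos": joint angles; "joint_vel": joint speeds; "tau": joint torques, N m; "ee_pos": TCP position; "eef_rot": TCP orientation; "force": force on the tool from outside, world axes, zero at the start; "moment": the same for the moment, N m; "grip_width": finger opening in m.
Only numpy, scipy, OpenCV 4.12 (cv2) and the standard library are available. Lean on these libraries where they do the work, as an engineer would, in place of code of your own. Each camera call takes 0.05 s, during which the arm holds its last target.

## Task

Put the drum sander's kit away: lay every sanding drum that stands on the bench on its side in a cradle of the rack, one to a cradle, resting on both pairs of blue cheeks about centred. Stack the loose cases on the black-lidded case, orange first, then yellow, then blue on top, each fully seated so that its base locks over the lugs below. Do not knock over the glue bottle, the jar or the spray can.

Things in the scene. Friction and masses are not known exactly. Their poses are not given: they have to be found in the camera images.
- drum0: Sanding drum, a plain solid cylinder 48 mm in diameter and 100 mm long, red-brown abrasive, black ends with a steel hub; about 0.25 kg. It starts standing on end on the bench. Origin at its middle (50 mm above the bench while it stands), z along its axis; both ends are alike. One of the four drums may be absent.
- drum1: Sanding drum, a plain solid cylinder 48 mm in diameter and 100 mm long, red-brown abrasive, black ends with a steel hub; about 0.25 kg. It starts standing on end on the bench. Origin at its middle (50 mm above the bench while it stands), z along its axis; both ends are alike. One of the four drums may be absent.
- drum2: Sanding drum, a plain solid cylinder 48 mm in diameter and 100 mm long, red-brown abrasive, black ends with a steel hub; about 0.25 kg. It starts standing on end on the bench. Origin at its middle (50 mm above the bench while it stands), z along its axis; both ends are alike. One of the four drums may be absent.
- drum3: Sanding drum, a plain solid cylinder 48 mm in diameter and 100 mm long, red-brown abrasive, black ends with a steel hub; about 0.25 kg. It starts standing on end on the bench. Origin at its middle (50 mm above the bench while it stands), z along its axis; both ends are alike. One of the four drums may be absent.
- rack: Fixed wooden rack, plate 120 x 335 x 12 mm, four V cradles 85 mm apart along y. Origin under its centre at bench level; x along the cradles, roughly away from the robot. Each V: two pairs of blue 45-degree cheeks 14 mm thick at x = -34 and 34 mm, tops 49 mm high, 31 mm either side of the axis, on rails 32 mm high; open between the pairs down to the plate, so fingers can straddle a drum's middle.
- cradle0 (a point): Cradle 0 of the rack (-127.5 mm along rack y): the point where the middle of a seated drum lies, on the drum's axis, 58 mm above the bench. Axes as the rack's.
- cradle1 (a point): Cradle 1 of the rack (-42.5 mm along rack y): the point where the middle of a seated drum lies, on the drum's axis, 58 mm above the bench. Axes as the rack's.
- cradle2 (a point): Cradle 2 of the rack (42.5 mm along rack y): the point where the middle of a seated drum lies, on the drum's axis, 58 mm above the bench. Axes as the rack's.
- cradle3 (a point): Cradle 3 of the rack (127.5 mm along rack y): the point where the middle of a seated drum lies, on the drum's axis, 58 mm above the bench. Axes as the rack's.
- base_case: Grey lidded case with a black lid, fixed to the bench: the foot of the stack. 60 mm (x) by 100 mm (y), 45 mm high to the lid top, plus two lid lugs (36 x 16 mm, at y = -30 and 30 mm, 8 mm high). A recess in the underside, 42 x 82 mm, 9 mm deep, drops over both lugs below with 3 mm of play each way; locked cases are 45 mm apart in height. Origin: centre of underside, z up.
- case_orange: Loose lidded grey case with an orange lid and lugs, about 0.35 kg, parallel sides. 60 mm (x) by 100 mm (y), 45 mm high to the lid top, plus two lid lugs (36 x 16 mm, at y = -30 and 30 mm, 8 mm high). A recess in the underside, 42 x 82 mm, 9 mm deep, drops over both lugs below with 3 mm of play each way; locked cases are 45 mm apart in height. Origin: centre of underside, z up.
- case_yellow: Loose lidded grey case with a yellow lid and lugs, about 0.35 kg, parallel sides. 60 mm (x) by 100 mm (y), 45 mm high to the lid top, plus two lid lugs (36 x 16 mm, at y = -30 and 30 mm, 8 mm high). A recess in the underside, 42 x 82 mm, 9 mm deep, drops over both lugs below with 3 mm of play each way; locked cases are 45 mm apart in height. Origin: centre of underside, z up.
- case_blue: Loose lidded grey case with a blue lid and lugs, about 0.35 kg, parallel sides. 60 mm (x) by 100 mm (y), 45 mm high to the lid top, plus two lid lugs (36 x 16 mm, at y = -30 and 30 mm, 8 mm high). A recess in the underside, 42 x 82 mm, 9 mm deep, drops over both lugs below with 3 mm of play each way; locked cases are 45 mm apart in height. Origin: centre of underside, z up.
- glue: Bystander: yellow glue bottle, 60 mm in diameter, 170 mm high, at the left of the bench. Origin at the centre of its underside, z up.
- jar: Bystander: glass jar, 72 mm in diameter, 90 mm high, standing beyond the rack and drums. Origin at the centre of its underside, z up.
- spray: Bystander: red spray can, 64 mm in diameter, 190 mm high, at the right of the bench. Origin at the centre of its underside, z up.
There are look-alikes about, which are no part of the job. What is shaped like the drum3 but green or turquoise is not meant.

How it is judged:
At the end, for the whole second after the job is handed in: Each drum lies in a cradle: middle within 20 mm along it, 6 mm across, 5 mm in height, axis within 0.1 rad. Orange, yellow, blue case 45, 90, 135 mm above the base case (within 3 mm), level within 0.05 rad, within 6, 10, 14 mm of its centre in its x and y. All at rest (((x of drum0 in the frame of cradle0 between -0.02 and 0.02 m and y of drum0 in the frame of cradle0 between -0.006 and 0.006 m and z of drum0 in the frame of cradle0 between -0.005 and 0.005 m) or (x of drum0 in the frame of cradle1 between -0.02 and 0.02 m and y of drum0 in the frame of cradle1 between -0.006 and 0.006 m and z of drum0 in the frame of cradle1 between -0.005 and 0.005 m) or (x of drum0 in the frame of cradle2 between -0.02 and 0.02 m and y of drum0 in the frame of cradle2 between -0.006 and 0.006 m and z of drum0 in the frame of cradle2 between -0.005 and 0.005 m) or (x of drum0 in the frame of cradle3 between -0.02 and 0.02 m and y of drum0 in the frame of cradle3 between -0.006 and 0.006 m and z of drum0 in the frame of cradle3 between -0.005 and 0.005 m)) and angle between the z axis of each of drum0, drum1, drum2, drum3 and the x axis of rack, either way round below 0.1 rad and linear speed of each of drum0, drum1, drum2, drum3, case_orange, case_yellow, case_blue below 0.02 m/s and ((x of drum1 in the frame of cradle0 between -0.02 and 0.02 m and y of drum1 in the frame of cradle0 between -0.006 and 0.006 m and z of drum1 in the frame of cradle0 between -0.005 and 0.005 m) or (x of drum1 in the frame of cradle1 between -0.02 and 0.02 m and y of drum1 in the frame of cradle1 between -0.006 and 0.006 m and z of drum1 in the frame of cradle1 between -0.005 and 0.005 m) or (x of drum1 in the frame of cradle2 between -0.02 and 0.02 m and y of drum1 in the frame of cradle2 between -0.006 and 0.006 m and z of drum1 in the frame of cradle2 between -0.005 and 0.005 m) or (x of drum1 in the frame of cradle3 between -0.02 and 0.02 m and y of drum1 in the frame of cradle3 between -0.006 and 0.006 m and z of drum1 in the frame of cradle3 between -0.005 and 0.005 m)) and ((x of drum2 in the frame of cradle0 between -0.02 and 0.02 m and y of drum2 in the frame of cradle0 between -0.006 and 0.006 m and z of drum2 in the frame of cradle0 between -0.005 and 0.005 m) or (x of drum2 in the frame of cradle1 between -0.02 and 0.02 m and y of drum2 in the frame of cradle1 between -0.006 and 0.006 m and z of drum2 in the frame of cradle1 between -0.005 and 0.005 m) or (x of drum2 in the frame of cradle2 between -0.02 and 0.02 m and y of drum2 in the frame of cradle2 between -0.006 and 0.006 m and z of drum2 in the frame of cradle2 between -0.005 and 0.005 m) or (x of drum2 in the frame of cradle3 between -0.02 and 0.02 m and y of drum2 in the frame of cradle3 between -0.006 and 0.006 m and z of drum2 in the frame of cradle3 between -0.005 and 0.005 m)) and ((x of drum3 in the frame of cradle0 between -0.02 and 0.02 m and y of drum3 in the frame of cradle0 between -0.006 and 0.006 m and z of drum3 in the frame of cradle0 between -0.005 and 0.005 m) or (x of drum3 in the frame of cradle1 between -0.02 and 0.02 m and y of drum3 in the frame of cradle1 between -0.006 and 0.006 m and z of drum3 in the frame of cradle1 between -0.005 and 0.005 m) or (x of drum3 in the frame of cradle2 between -0.02 and 0.02 m and y of drum3 in the frame of cradle2 between -0.006 and 0.006 m and z of drum3 in the frame of cradle2 between -0.005 and 0.005 m) or (x of drum3 in the frame of cradle3 between -0.02 and 0.02 m and y of drum3 in the frame of cradle3 between -0.006 and 0.006 m and z of drum3 in the frame of cradle3 between -0.005 and 0.005 m)) and x of case_orange in the frame of base_case between -0.006 and 0.006 m and y of case_orange in the frame of base_case between -0.006 and 0.006 m and z of case_orange in the frame of base_case between 0.042 and 0.048 m and angle between each of case_orange, case_yellow, case_blue's own z axis and vertical below 0.05 rad and x of case_yellow in the frame of base_case between -0.01 and 0.01 m and y of case_yellow in the frame of base_case between -0.01 and 0.01 m and z of case_yellow in the frame of base_case between 0.087 and 0.093 m and x of case_blue in the frame of base_case between -0.014 and 0.014 m and y of case_blue in the frame of base_case between -0.014 and 0.014 m and z of case_blue in the frame of base_case between 0.132 and 0.138 m); the robot touches nothing.
It fails at once if the glue bottle is knocked over (angle between glue's own z axis and vertical above 0.6 rad).
It fails at once if the jar is knocked over (angle between jar's own z axis and vertical above 0.6 rad).
It fails at once if the spray can is knocked over (angle between spray's own z axis and vertical above 0.6 rad).
Of drum0, drum1, drum2, drum3 only 3 to 4 are there at a start; the rules pass over those that are not, and their reading is None.
At some moment in a run one of case_orange, case_yellow, case_blue may be knocked a few centimetres aside while the robot is not near it.
It also fails if it takes over 210 s, if anything falls off the work surface, if the arm or the gripper's body presses on something with over 40 N, if the wrist force passes 120 N, or if a joint passes its speed limit or range.

## Working session

There is one attempt and no reset: what is moved stays moved. The work goes in short steps, Python scripts to look and compute and a tool call to move; the robot and the scene stay as the last step left them, time stands still between calls to the robot, and variables do not carry over. Pictures are saved under pics/ and viewed, and the job is handed in when it is done.

Besides the shell and the picture viewer there is one more tool, called after "Call:" by a JSON object that holds its "fn" and its "kwargs", one argument or row to a line. play_rows: Moves the arm, as the interface text tells. Its arguments: {"type":"object","properties":{"deltas":{"type":"array","items":{"type":"array","items":{"type":"array","items":{"type":"number"}}}},"grip_force":{"type":"number"}},"required":["deltas"]}

```bash
mkdir -p pics; python3 - <<'E'
from station import ctrl, viewer
import cv2
print(ctrl.get_obs())
for n in ["scene","top","wrist"]:
    c=viewer.camera(n); cv2.imwrite(f"pics/{n}0.png",c["img"][:,:,::-1]); print(n,{k:v for k,v in c.items() if k!="img"})
E
```

```text
{'time_s': 0.0, 'qpos': array([ 1.26242282e+00,  3.00434645e-01,  1.52158658e+00,  2.00891128e-05,
        1.32064065e+00, -6.65943858e-02]), 'joint_vel': array([-4.75885793e-06, -4.83832453e-04, -5.74934168e-04, -4.14506880e-04,
       -6.82397577e-04, -4.60579230e-04]), 'tau': array([ 2.04812983e-03, -5.31811059e+01, -3.52730048e+01,  7.09532993e-02,
        2.44644616e-02, -1.25809993e-04]), 'ee_pos': array([0.13160584, 0.53376643, 0.20490399]), 'eef_rot': array([-1.65558751,  1.56972693, -1.89737162]), 'force': array([ 0.2299296 ,  0.34443743, -0.25266176]), 'moment': array([ 0.00159377, -0.0022925 , -0.05121054]), 'grip_width': 0.0938961399128586}
scene {'fx': 375.3155195386566, 'fy': 375.3155195386566, 'cx': 318.3181935667846, 'cy': 199.81572975076577, 'rvec': array([ 1.72519936,  1.92385803, -0.68295953]), 'tvec': array([ 0.08035626, -0.41474702,  1.73623955])}
top {'fx': 395.24453877121334, 'fy': 395.24453877121334, 'cx': 317.9526938753482, 'cy': 197.30377488094913, 'rvec': array([ 2.16338704, -2.1321484 ,  0.14739671]), 'tvec': array([-0.02482837,  0.61425742,  1.49106884])}
wrist {'fx': 353.8061979658891, 'fy': 353.8061979658891, 'cx': 313.8073427599504, 'cy': 204.37676256597004, 'rvec': array([-2.32483108, -1.81959191, -0.21011287]), 'tvec': array([-0.54993371, -0.02457188,  0.39028474])}
```

View pics/scene0.png

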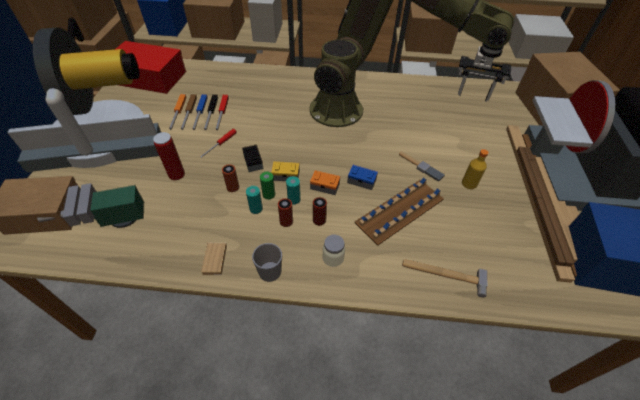

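View pics/top0.png

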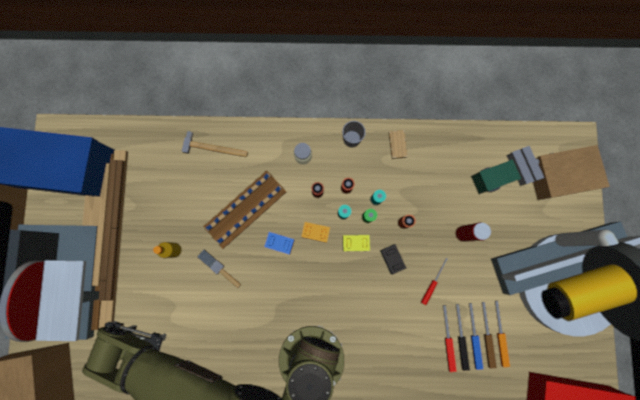

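View pics/wrist0.png

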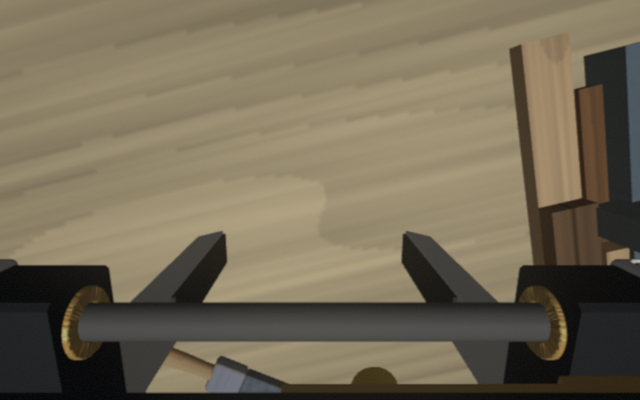

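The top picture shows three red-brown drums, at about (318,189), (348,185) and (407,221). Turquoise or green look-alikes are at (344,212), (379,197) and (370,215). The cases are at orange (316,232), yellow (357,243), blue (280,243) and black base (393,259). The rack is around (245,209). I'll enlarge this to confirm.

```bash
cat > h.py <<'E'
import numpy as np, cv2
from station import ctrl, viewer
from scipy.spatial.transform import Rotation as Ro
def grab(n,save=None):
    c=viewer.camera(n); c["bgr"]=np.ascontiguousarray(c["img"][:,:,::-1])
    if save: cv2.imwrite(f"pics/{save}.png",c["bgr"])
    c["K"]=np.array([[c["fx"],0,c["cx"]],[0,c["fy"],c["cy"]],[0,0,1]]); return c
def proj(c,P):
    return cv2.projectPoints(np.atleast_2d(np.array(P,float)),c["rvec"],c["tvec"],c["K"],None)[0][:,0]
def unproj(c,uv,z):
    R=cv2.Rodrigues(c["rvec"])[0]; o=-R.T@c["tvec"]
    d=R.T@np.array([(uv[0]-c["cx"])/c["fx"],(uv[1]-c["cy"])/c["fy"],1])
    return o+d*(z-o[2])/d[2]
def campos(c):
    R=cv2.Rodrigues(c["rvec"])[0]; return -R.T@c["tvec"]
E
python3 - <<'E'
from h import *
c=grab("top","top1"); cr=c["bgr"][160:285,195:435]
cv2.imwrite("pics/top1c.png",cv2.resize(cr,None,fx=3.3,fy=3.3,interpolation=cv2.INTER_CUBIC))
s=grab("scene"); cv2.imwrite("pics/sc1c.png",cv2.resize(s["bgr"][140:290,140:500],None,fx=2.2,fy=2.2,interpolation=cv2.INTER_CUBIC))
for n,uv,z in [("dA",(318,189),.1),("dB",(348,185),.1),("dC",(407,221),.1),("or",(316,232),.045),("ye",(357,243),.045),("bl",(280,243),.045),("base",(393,259),.045),("rack",(245,209),.03),("glue",(170,250),.1),("jar",(303,152),.09),("spray",(480,232),.19)]:
    print(n,unproj(c,uv,z).round(3))
print(campos(c),campos(s))
w=grab("wrist");o=ctrl.get_obs()
T=Ro.from_euler("xyz",o["eef_rot"]).as_matrix()
print("tool",T.round(3)); print("wristcam in tool",T.T@(campos(w)-o["ee_pos"]), T.T@cv2.Rodrigues(w["rvec"])[0].T)
E
```

```text
dA [ 0.638 -0.016  0.1  ]
dB [ 0.655 -0.128  0.1  ]
dC [ 0.523 -0.347  0.1  ]
or [ 0.48  -0.01   0.045]
ye [ 0.44  -0.167  0.045]
bl [0.436 0.126 0.045]
base [ 0.382 -0.304  0.045]
rack [0.566 0.268 0.03 ]
glue [0.403 0.524 0.1  ]
jar [0.782 0.044 0.09 ]
spray [ 0.481 -0.579  0.19 ]
[ 0.40108712 -0.02142459  1.56201312] [1.43148403 0.0545527  1.06811866]
tool [[-0.     0.239  0.971]
 [-0.     0.971 -0.239]
 [-1.    -0.    -0.   ]]
wristcam in tool [-0.18021109  0.00025883 -0.06482417] [[-2.75693942e-04 -2.28707754e-01  9.73495088e-01]
 [ 9.99999563e-01 -9.32952123e-04  6.40172073e-05]
 [ 8.93583078e-04  9.73494680e-01  2.28707912e-01]]
```

View pics/top1c.png

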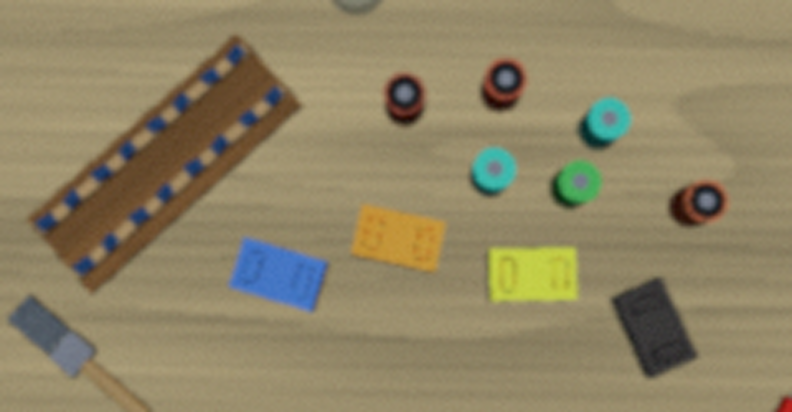

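View pics/sc1c.png

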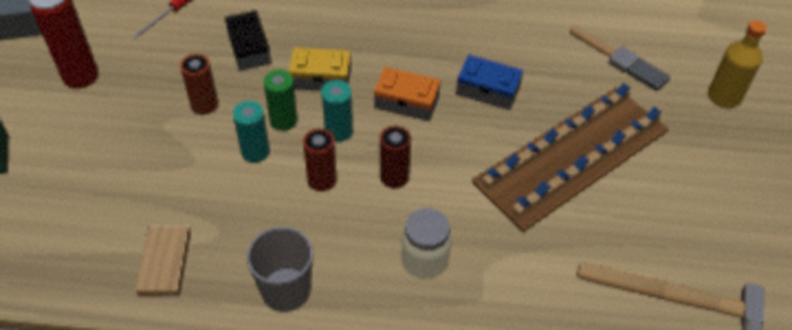

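Three red-brown drums are standing, so one is absent. The green one at (370,215) and the turquoise ones at (344,212) and (379,197) in the top picture are look-alikes. I'll raise the arm to get a better wrist view.

Call:
{"fn": "play_rows", "kwargs": {
  "deltas": [
    [[-14, -31, 30, 0, 0, 0, 94], [-14, -31, 30, 0, 0, 0, 94], [-14, -31, 30, 0, 0, 0, 94], [-14, -31, 30, 0, 0, 0, 94], [-14, -31, 30, 0, 0, 0, 94], [-14, -31, 30, 0, 0, 0, 94], [-14, -31, 30, 0, 0, 0, 94], [-14, -31, 30, 0, 0, 0, 94], [-14, -31, 30, 0, 0, 0, 94], [-14, -31, 30, 0, 0, 0, 94]]
  ]
}}

```text
time_s: 1.3
ee_pos: [0.3491, 0.1595, 0.3463]
eef_rot: [0.588, 1.57, 0.346]
force: [0.6, 0.3, -0.2]
grip_width: 0.0943
```

Call:
{"fn": "play_rows", "kwargs": {
  "deltas": [
    [[-14, -31, 25, 0, 0, 0, 94], [-14, -31, 25, 0, 0, 0, 94], [-14, -31, 25, 0, 0, 0, 94], [-14, -31, 25, 0, 0, 0, 94], [0, 0, 0, 0, 0, 0, 94], [0, 0, 0, 0, 0, 0, 94]]
  ]
}}

```text
time_s: 1.9
ee_pos: [0.4162, 0.0164, 0.4012]
eef_rot: [3.063, 1.57, 2.819]
force: [-0.6, -0.3, -0.6]
grip_width: 0.094
```

```bash
python3 - <<'E'
from h import *
o=ctrl.get_obs(); print(o["time_s"],o["ee_pos"],o["qpos"].tolist(),o["eef_rot"])
w=grab("wrist","w1"); grab("scene","s1")
E
```

```text
1.9 [0.41619246 0.01644494 0.40119269] [-0.04856671366677486, -0.07904204627388682, 1.4968971506077589, 0.00011480932303269305, 1.7241414204828154, -1.375730511270345] [3.06276481 1.57037682 2.8191498 ]
```

View pics/w1.png

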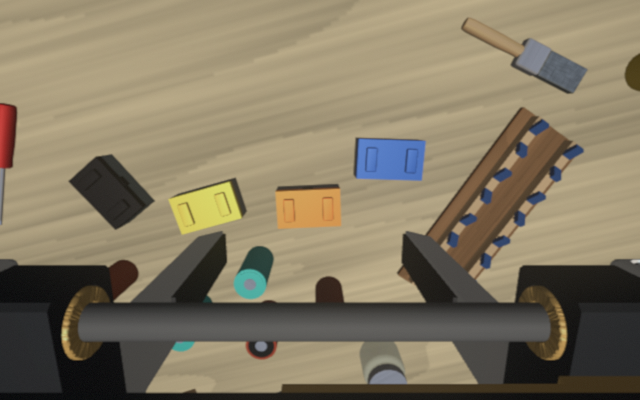

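The wrist picture shows the base case at (112,192), yellow at (207,206), orange at (309,207), blue at (390,159), and the rack at right. Image up is toward the robot. Next I'll fit the cases.

```bash
cat >> h.py <<'E'
def maskcol(bgr,lo,hi):
    h=cv2.cvtColor(bgr,cv2.COLOR_BGR2HSV); m=cv2.inRange(h,np.array(lo),np.array(hi))
    return m
COL={"orange":((8,150,110),(18,255,255)),"yellow":((24,130,110),(34,255,255)),"blue":((105,120,90),(120,255,255)),"black":((0,0,0),(180,255,45))}
def fitcase(c,col,roi=None,z=.045):
    m=maskcol(c["bgr"],*COL[col])
    if roi: mm=np.zeros_like(m); x0,y0,x1,y1=roi; mm[y0:y1,x0:x1]=m[y0:y1,x0:x1]; m=mm
    m=cv2.morphologyEx(m,cv2.MORPH_OPEN,np.ones((2,2),np.uint8))
    n,l,st,ce=cv2.connectedComponentsWithStats(m)
    k=1+np.argmax(st[1:,4]); 
    cs,_=cv2.findContours((l==k).astype(np.uint8),cv2.RETR_EXTERNAL,cv2.CHAIN_APPROX_NONE)
    ct=max(cs,key=len)[:,0]
    P=np.array([unproj(c,p,z)[:2] for p in ct])
    (cx,cy),(a,b),ang=cv2.minAreaRect((P*1000).astype(np.float32))
    if a>b: a,b=b,a; ang+=90   # now long side is height; its dir
    lang=np.deg2rad(ang+90)
    return np.array([cx,cy])/1000,(a,b),((lang+np.pi/2)%np.pi)-np.pi/2, ce[k], st[k]
E
python3 - <<'E'
from h import *
w=grab("wrist")
for k,roi in [("orange",(250,170,350,235)),("yellow",(150,165,250,240)),("blue",(345,120,435,190)),("black",(60,140,160,235))]:
    print(k,fitcase(w,k,roi))
t=grab("top")
for k in ["orange","yellow","blue"]: print("top",k,fitcase(t,k,(220,180,420,280)))
print("top base",fitcase(t,"black",(375,240,412,280)))
cv2.imwrite("pics/w1c.png",cv2.resize(w["bgr"][100:300,50:450],None,fx=2,fy=2,interpolation=cv2.INTER_CUBIC))
E
```

```text
orange (array([ 0.48047922, -0.00654877]), (59.79618835449219, 95.94794464111328), np.float64(1.370345118392649), array([311.14382845, 211.25627615]), array([ 278,  190,   62,   39, 1912], dtype=int32))
yellow (array([ 0.44133743, -0.16261189]), (60.33883285522461, 100.77589416503906), np.float64(-1.5442017442362292), array([205.44756711, 208.51258389]), array([ 170,  183,   72,   52, 2384], dtype=int32))
blue (array([0.43713306, 0.13160318]), (58.93589782714844, 99.77659606933594), np.float64(1.2941118658730222), array([390.10682261, 160.55906433]), array([ 357,  141,   68,   41, 2565], dtype=int32))
black (array([ 0.38717023, -0.3090224 ]), (46.147666931152344, 100.02976989746094), np.float64(0.41622707795465175), array([101.31853282, 198.69401544]), array([  72,  169,   64,   60, 1036], dtype=int32))
top orange (array([ 0.53676392, -0.34989526]), (3.843170642852783, 3.971993923187256), np.float64(-0.015631290860165237), array([404.5, 218.5]), array([404, 218,   2,   2,   4], dtype=int32))
top yellow (array([ 0.43864307, -0.1673705 ]), (56.821754455566406, 99.57994079589844), np.float64(-1.5562078237072816), array([356.90823529, 243.53882353]), array([344, 236,  27,  16, 425], dtype=int32))
top blue (array([0.44497717, 0.16802658]), (12.079397201538086, 53.30611801147461), np.float64(-0.2375176170861888), array([269.13636364, 240.77272727]), array([266, 234,   7,  14,  44], dtype=int32))Traceback (most recent call last):
  File "<stdin>", line 7, in <module>
  File "h.py", line 25, in fitcase
    k=1+np.argmax(st[1:,4]);
        ~~~~~~~~~^^^^^^^^^^
    return _wrapfunc(a, 'argmax', axis=axis, out=out, **kwds)
    return bound(*args, **kwds)
ValueError: attempt to get argmax of an empty sequence
```

```bash
cat >> h.py <<'E'
def drawcase(img,c,x,y,yaw,s,off,z0=0,col=(0,0,255)):
    Rz=np.array([[np.cos(yaw),-np.sin(yaw)],[np.sin(yaw),np.cos(yaw)]])
    def poly(cx,cy,hx,hy,z):
        q=np.array([[cx-hx,cy-hy],[cx+hx,cy-hy],[cx+hx,cy+hy],[cx-hx,cy+hy]])@Rz.T+[x,y]
        p=(proj(c,np.c_[q,np.full(4,z+z0)])-off)*s
        cv2.polylines(img,[np.round(p).astype(np.int32)],True,col,1)
    poly(0,0,.03,.05,.045); poly(0,-.03,.018,.008,.053); poly(0,.03,.018,.008,.053); poly(0,0,.03,.05,0)
E
python3 - <<'E'
from h import *
w=grab("wrist")
s=2.6;off=np.array([60,110]);
im=cv2.resize(w["bgr"][110:260,60:360],None,fx=s,fy=s,interpolation=cv2.INTER_CUBIC)
im2=im.copy()
im=cv2.convertScaleAbs(im,alpha=1.8,beta=20)
for a in [(0.480,-.0075,1.37-1.571),(.4405,-.1627,0.027),(.437,.1316,1.294-1.571),(.383,-.306,.416)]:
    drawcase(im,w,*a,s,off)
cv2.imwrite("pics/w1c.png",im)
s=4;off=np.array([345,120])
im=cv2.resize(w["bgr"][120:270,345:545],None,fx=s,fy=s,interpolation=cv2.INTER_CUBIC)
drawcase(im,w,.437,.1316,1.294-1.571,s,off)
cv2.imwrite("pics/w1d.png",im)
E
```

```text
(no output)
```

View pics/w1c.png

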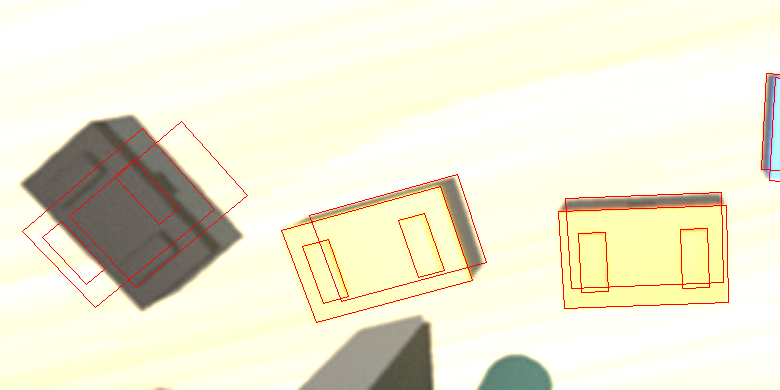

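View pics/w1d.png

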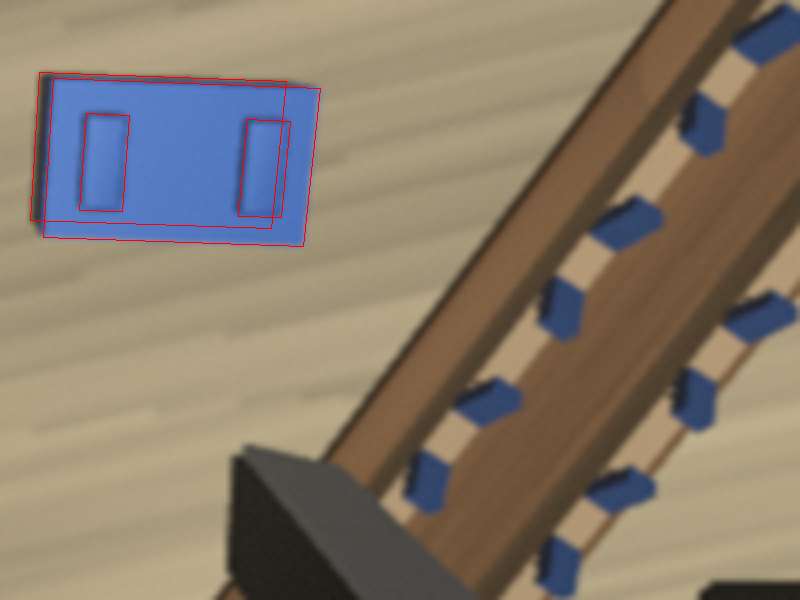

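```bash
python3 - <<'E'
from h import *
w=grab("wrist")
s=6;off=np.array([60,145]);
im=cv2.resize(w["bgr"][145:240,60:165],None,fx=s,fy=s,interpolation=cv2.INTER_CUBIC)
im=cv2.convertScaleAbs(im,alpha=3,beta=0)
cv2.imwrite("pics/b0.png",im)
drawcase(im,w,.3825,-.3065,.50-1.571,s,off)
cv2.imwrite("pics/b1.png",im)
E
```

```text
(no output)
```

View pics/b1.png

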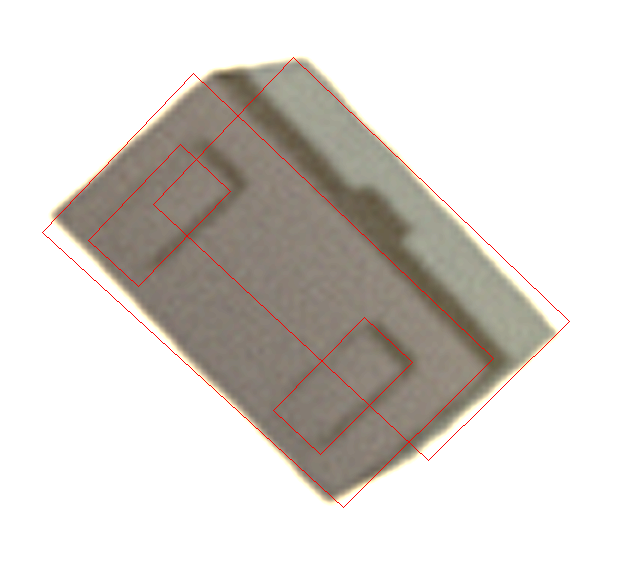

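```bash
python3 - <<'E'
from h import *
w=grab("wrist")
off=np.array([60,145])
C=np.array([unproj(w,np.array(p)/6+off,.045)[:2] for p in [[53,213],[212,72],[491,358],[333,500]]])
print(C, C.mean(0)); 
for i in range(4): d=C[(i+1)%4]-C[i]; print(np.linalg.norm(d),np.arctan2(d[1],d[0]))
# rack end/plate corners etc later
s=6
im=cv2.imread("pics/b0.png")
drawcase(im,w,*C.mean(0),.535-1.571,s,off); cv2.imwrite("pics/b2.png",im)
E
```

```text
[[ 0.34916356 -0.35237534]
 [ 0.32523427 -0.29943492]
 [ 0.41187134 -0.25691368]
 [ 0.43826387 -0.31073114]] [ 0.38113326 -0.30486377]
0.058097323320099536 1.9953156544447428
0.09650925806059561 0.45625846155822064
0.059940679203202 -1.1148513384958714
0.09835194622964391 -2.7043752638266927
```

View pics/b2.png

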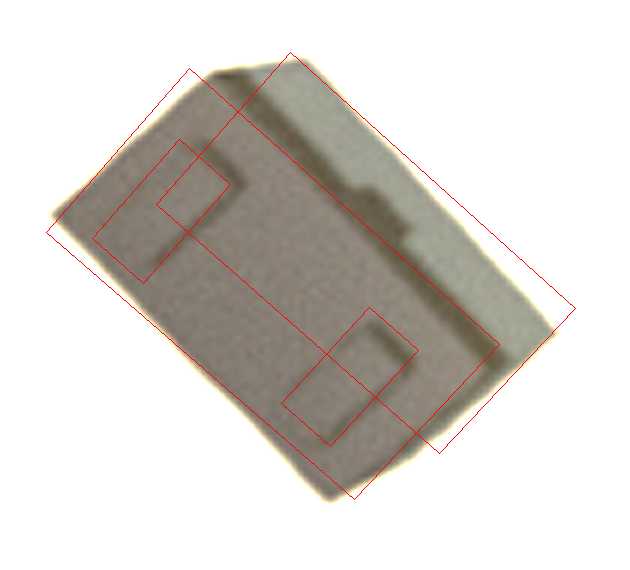

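Call:
{"fn": "play_rows", "kwargs": {
  "deltas": [
    [[0, 0, 0, 0.145, 0, 0, 94], [0, 0, 0, 0.145, 0, 0, 94], [0, 0, 0, 0.145, 0, 0, 94], [0, 0, 0, 0.145, 0, 0, 94], [0, 0, 0, 0.145, 0, 0, 94], [0, 0, 0, 0.145, 0, 0, 94], [0, 0, 0, 0.145, 0, 0, 94], [0, 0, 0, 0.145, 0, 0, 94], [0, 0, 0, 0.145, 0, 0, 94], [0, 0, 0, 0.145, 0, 0, 94]]
  ]
}}

```text
time_s: 3.25
ee_pos: [0.416, 0.0172, 0.4014]
eef_rot: [1.328, 1.571, -0.369]
force: [0.1, 0.2, 0.1]
grip_width: 0.0944
```

Call:
{"fn": "play_rows", "kwargs": {
  "deltas": [
    [[0, 0, 0, 0.077, 0, 0, 94], [0, 0, 0, 0, 0, 0, 94]]
  ]
}}

```text
time_s: 3.45
ee_pos: [0.416, 0.0172, 0.4015]
eef_rot: [2.184, 1.571, 0.415]
force: [0.9, -0.1, 0.2]
grip_width: 0.0942
```

```bash
cat >> h.py <<'E'
def tool():
    o=ctrl.get_obs(); return o["ee_pos"],Ro.from_euler("xyz",o["eef_rot"]).as_matrix(),o
def down(phi):
    return np.array([[0,np.cos(phi),np.sin(phi)],[0,np.sin(phi),-np.cos(phi)],[-1,0,0.]])
def goto(p,R=None,verbose=True):
    """print total tool-frame shift (mm) and rotvec to target; translation first in current axes"""
    e,T,o=tool(); d=T.T@(np.array(p)-e)*1000
    r=Ro.from_matrix(T.T@R).as_rotvec() if R is not None else np.zeros(3)
    d2=(R if R is not None else T).T@(np.array(p)-e)*1000
    print("t",round(o["time_s"],2),"ee",e.round(4),"w",round(o["grip_width"],4),"F",o["force"].round(1),"q",o["qpos"].round(3))
    print(" shift now-axes",d.round(1)," rot",r.round(3)," shift after-rot axes",d2.round(1),"min rows",round(np.linalg.norm(d)/50,1),round(np.linalg.norm(r)/.149,1))
E
python3 - <<'E'
from h import *
goto([.480,-.0075,.25],down(-.20))
w=grab("wrist","w2")
print(fitcase(w,"orange"))
E
```

```text
t 3.45 ee [0.416  0.0172 0.4015] w 0.0942 F [ 0.9 -0.1  0.2] q [-0.047 -0.08   1.497  0.     1.724  0.152]
 shift now-axes [151.5  67.6  11.6]  rot [ 0.001 -0.    -0.   ]  shift after-rot axes [151.5  67.6  11.5] min rows 3.3 0.0
(array([ 0.47519293, -0.04138982]), (17.39960479736328, 37.485042572021484), np.float64(-0.1994213640087139), array([358.10810811, 195.88108108]), array([346, 190,  25,  12, 185], dtype=int32))
```

View pics/w2.png

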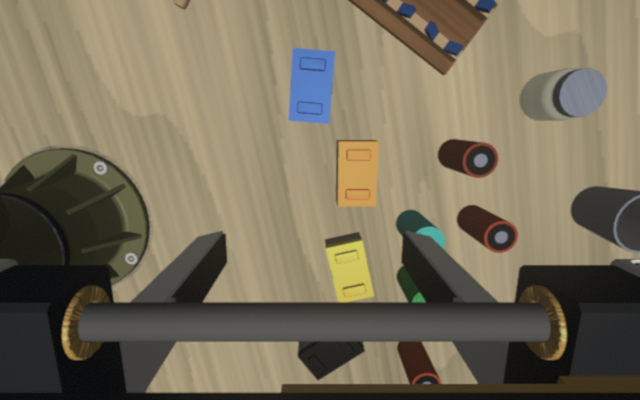

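The orange case is at (358,173), lined up with the jaws. The two red-brown drums have hubs at (481,160) and (501,236).

Call:
{"fn": "play_rows", "kwargs": {
  "deltas": [
    [[40, 17, 3, 0, 0, 0, 94], [40, 17, 3, 0, 0, 0, 94], [40, 17, 3, 0, 0, 0, 94], [40, 17, 3, 0, 0, 0, 94], [0, 0, 0, 0, 0, 0, 94], [0, 0, 0, 0, 0, 0, 94]]
  ]
}}

```text
time_s: 4.1
ee_pos: [0.4803, -0.0081, 0.2423]
eef_rot: [-1.558, 1.57, 2.958]
force: [-1.1, 0.1, 0.8]
grip_width: 0.0936
```

```bash
python3 - <<'E'
from h import *
goto([.480,-.0075,.012],down(-.20))
w=grab("wrist","w3")
im=w["bgr"].copy(); drawcase(im,w,.48,-.0075,-.2,1,np.zeros(2)); cv2.imwrite("pics/w3.png",im)
for p in [(481,160),(501,236)]: pass
E
```

```text
t 4.1 ee [ 0.4803 -0.0081  0.2423] w 0.0936 F [-1.1  0.1  0.8] q [-0.093  0.116  1.657  0.     1.37   0.103]
 shift now-axes [230.3  -0.3  -0.6]  rot [0.004 0.    0.001]  shift after-rot axes [230.3  -0.4  -0.5] min rows 4.6 0.0
```

View pics/w3.png

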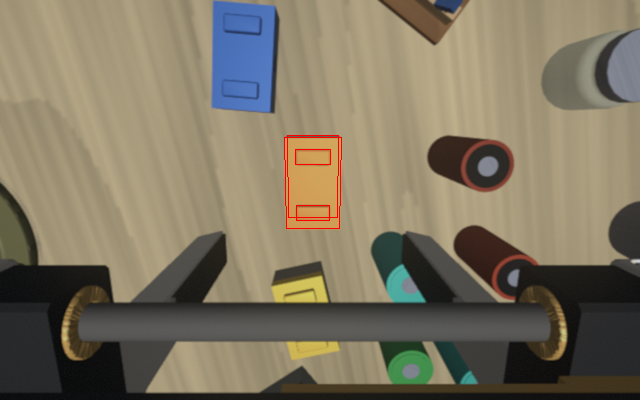

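The overlay matches the orange case at (313,182). I'll descend and grip it.

Call:
{"fn": "play_rows", "kwargs": {
  "deltas": [
    [[38, 0, 0, 0, 0, 0, 94], [38, 0, 0, 0, 0, 0, 94], [38, 0, 0, 0, 0, 0, 94], [38, 0, 0, 0, 0, 0, 94], [38, 0, 0, 0, 0, 0, 94], [38, 0, 0, 0, 0, 0, 94], [0, 0, 0, 0, 0, 0, 40], [0, 0, 0, 0, 0, 0, 40], [0, 0, 0, 0, 0, 0, 40], [0, 0, 0, 0, 0, 0, 40]]
  ],
  "grip_force": 25
}}

```text
time_s: 5.15
ee_pos: [0.4817, -0.0083, 0.0157]
eef_rot: [1.681, 1.567, -0.088]
force: [-4.5, 0.3, 2.5]
grip_width: 0.0656
```

Call:
{"fn": "play_rows", "kwargs": {
  "deltas": [
    [[0, 0, 0, 0, 0, 0, 40], [0, 0, 0, 0, 0, 0, 40], [0, 0, 0, 0, 0, 0, 40], [-45, 0, 0, 0, 0, 0, 40], [-45, 0, 0, 0, 0, 0, 40], [-45, 0, 0, 0, 0, 0, 40], [-45, 0, 0, 0, 0, 0, 40], [0, 0, 0, 0, 0, 0, 40]]
  ]
}}

```text
time_s: 5.95
ee_pos: [0.4825, -0.0084, 0.1996]
eef_rot: [1.678, 1.561, -0.091]
force: [0.6, -0.1, -3.5]
grip_width: 0.0599
```

```bash
python3 - <<'E'
from h import *
goto([.381,-.305,.25],down(-1.12))
w=grab("wrist","w4")
E
```

```text
t 5.95 ee [ 0.4825 -0.0084  0.1996] w 0.0599 F [ 0.6 -0.1 -3.5] q [-0.093  0.148  1.72   0.     1.263  0.104]
 shift now-axes [-51.1 -40.7 310.7]  rot [ 0.922 -0.006 -0.009]  shift after-rot axes [-50.4 222.7 220.6] min rows 6.3 6.2
```

View pics/w4.png

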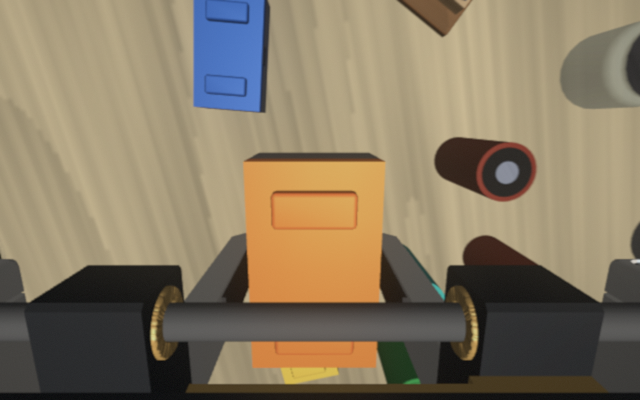

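The orange case is held. I'll carry it above the base case.

Call:
{"fn": "play_rows", "kwargs": {
  "deltas": [
    [[-8, -6, 44, 0, 0, 0, 40], [-8, -6, 44, 0, 0, 0, 40], [-7, -6, 44, 0, 0, 0, 40], [-7, -6, 45, 0, 0, 0, 40], [-7, -6, 45, 0, 0, 0, 40], [-7, -6, 45, 0, 0, 0, 40], [-7, -5, 44, 0, 0, 0, 40]]
  ]
}}

```text
time_s: 6.7
ee_pos: [0.3776, -0.3065, 0.2431]
eef_rot: [-2.133, 1.568, 2.382]
force: [0.3, -0.4, -3.6]
grip_width: 0.0601
```

Call:
{"fn": "play_rows", "kwargs": {
  "deltas": [
    [[0, 0, 0, 0.14, 0, 0, 40], [0, 0, 0, 0.14, 0, 0, 40], [0, 0, 0, 0.14, 0, 0, 40], [0, 0, 0, 0.14, 0, 0, 40], [0, 0, 0, 0.14, 0, 0, 40], [0, 0, 0, 0.14, 0, 0, 40], [0, 0, 0, 0.08, 0, 0, 40], [0, 0, 0, 0, 0, 0, 40]]
  ]
}}

```text
time_s: 7.5
ee_pos: [0.3787, -0.3048, 0.2428]
eef_rot: [-1.195, 1.568, 2.398]
force: [-0.4, -0.6, -3.6]
grip_width: 0.0599
```

```bash
python3 - <<'E'
from h import *
goto([.381,-.305,.25],down(-1.12))
w=grab("wrist","w5"); t=grab("top"); 
im=cv2.resize(t["bgr"][200:300,340:460],None,fx=5,fy=5,interpolation=cv2.INTER_CUBIC); cv2.imwrite("pics/t5.png",im)
E
```

```text
t 7.5 ee [ 0.3787 -0.3048  0.2428] w 0.0599 F [-0.4 -0.6 -3.6] q [-0.753  0.13   1.64  -0.     1.375  0.366]
 shift now-axes [-7.2  1.2 -2. ]  rot [0.001 0.001 0.003]  shift after-rot axes [-7.2  1.2 -2. ] min rows 0.2 0.0
```

View pics/w5.png

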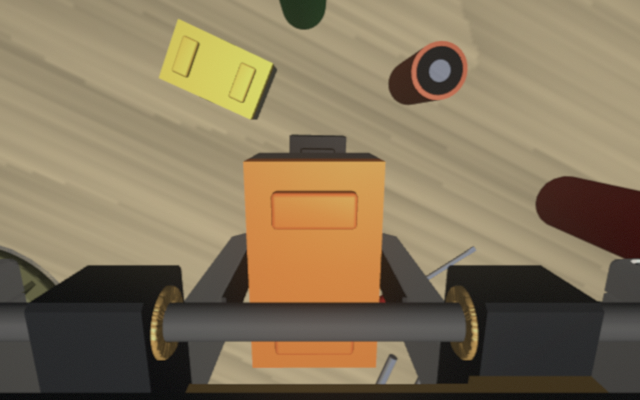

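Call:
{"fn": "play_rows", "kwargs": {
  "deltas": [
    [[0, 0, 35, 0, 0, 0, 40], [0, 0, 35, 0, 0, 0, 40], [0, 0, 35, 0, 0, 0, 40], [0, 0, 0, 0, 0, 0, 40], [0, 0, 0, 0, 0, 0, 40]]
  ]
}}

```text
time_s: 8.1
ee_pos: [0.2844, -0.3512, 0.2442]
eef_rot: [-2.007, 1.57, 1.588]
force: [1.0, -0.1, -3.5]
grip_width: 0.0598
```

```bash
python3 - <<'E'
from h import *
e,T,o=tool(); print(e,o["qpos"].round(3))
w=grab("wrist","w6")
s=4;off=np.array([230,30])
b=w["bgr"][30:230,230:400]; im=cv2.resize(cv2.convertScaleAbs(b,alpha=2.2),None,fx=s,fy=s,interpolation=cv2.INTER_CUBIC)
cv2.imwrite("pics/w6b.png",im[:600])
drawcase(im,w,.381,-.305,-1.12,s,off)
phi=np.arctan2(T[1,1],T[0,1]); print(phi)
c=e+T@np.array([0,0,0]); 
drawcase(im,w,e[0],e[1],phi,s,off,z0=e[2]-.0157,col=(255,0,0))
cv2.imwrite("pics/w6c.png",im[:600])
E
```

```text
[ 0.28436067 -0.35119948  0.24418283] [-0.971  0.048  1.725  0.     1.369  0.146]
-1.117822122267044
```

View pics/w6c.png

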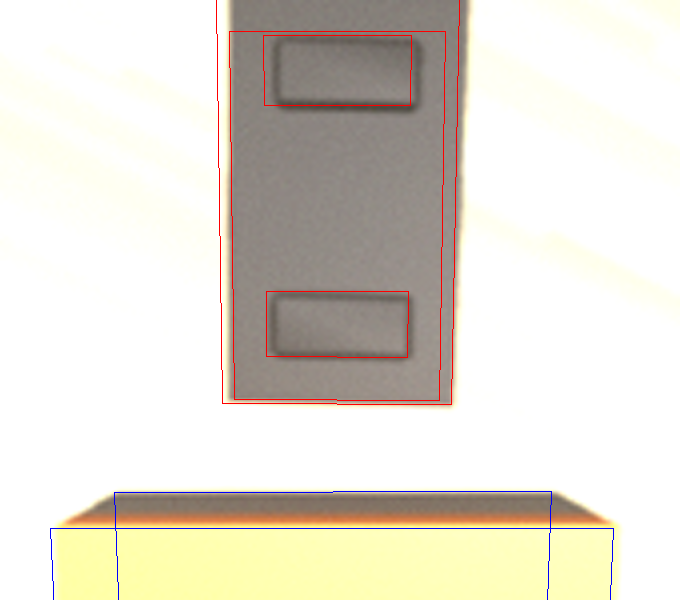

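View pics/w6b.png

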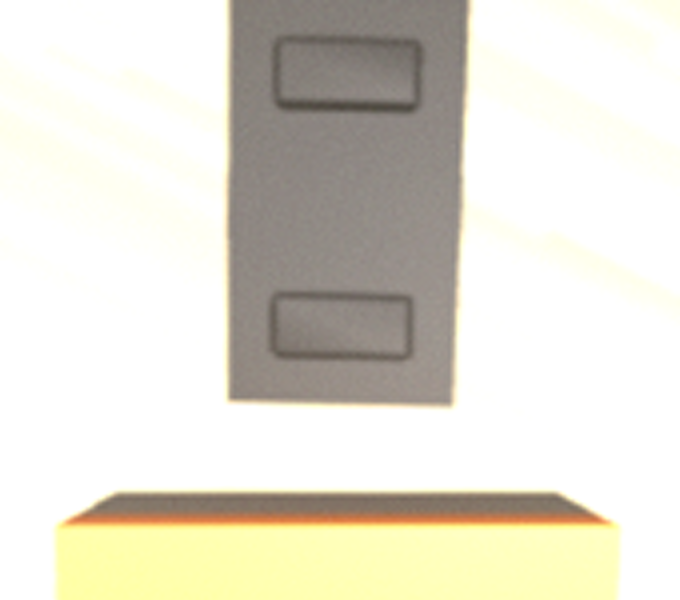

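The base overlay is about 2 mm off along tool y and 0.03 rad off in yaw. The corrected base centre is (0.3814,-0.3068) with yaw -1.148.

Call:
{"fn": "play_rows", "kwargs": {
  "deltas": [
    [[0, 0, -35, 0.03, 0, 0, 40], [0, 0, -35, 0, 0, 0, 40], [0, 0, -35, 0, 0, 0, 40], [0, 0, 0, 0, 0, 0, 40], [0, 0, 0, 0, 0, 0, 40]]
  ]
}}

```text
time_s: 8.65
ee_pos: [0.3808, -0.3061, 0.2439]
eef_rot: [-1.085, 1.57, 2.483]
force: [0.1, -0.9, -2.6]
grip_width: 0.0599
```

```bash
python3 - <<'E'
from h import *
goto([.3812,-.3063,.0607],down(-1.148))
E
```

```text
t 8.65 ee [ 0.3808 -0.3061  0.2439] w 0.0599 F [ 0.1 -0.9 -2.6] q [-0.752  0.133  1.633 -0.     1.376  0.393]
 shift now-axes [183.2   0.5  -0.4]  rot [0.003 0.    0.001]  shift after-rot axes [183.2   0.3  -0.3] min rows 3.7 0.0
```

Call:
{"fn": "play_rows", "kwargs": {
  "deltas": [
    [[40, 0, 0, 0, 0, 0, 40], [40, 0, 0, 0, 0, 0, 40], [40, 0, 0, 0, 0, 0, 40], [40, 0, 0, 0, 0, 0, 40], [0, 0, 0, 0, 0, 0, 40], [5, 0, 0, 0, 0, 0, 40], [5, 0, 0, 0, 0, 0, 40], [5, 0, 0, 0, 0, 0, 40], [5, 0, 0, 0, 0, 0, 40], [0, 0, 0, 0, 0, 0, 40]]
  ]
}}

```text
time_s: 9.65
ee_pos: [0.3799, -0.307, 0.0643]
eef_rot: [-1.13, 1.571, 2.435]
force: [-0.3, -0.9, -3.7]
grip_width: 0.0598
```

```bash
python3 - <<'E'
from h import *
goto([.3812,-.3063,.0607],down(-1.148))
E
```

```text
t 9.65 ee [ 0.3799 -0.307   0.0643] w 0.0598 F [-0.3 -0.9 -3.7] q [-0.755  0.338  1.832 -0.     0.971  0.393]
 shift now-axes [ 3.6 -0.1 -1.5]  rot [0. 0. 0.]  shift after-rot axes [ 3.6 -0.1 -1.5] min rows 0.1 0.0
```

Call:
{"fn": "play_rows", "kwargs": {
  "deltas": [
    [[2, 0, -1, 0, 0, 0, 40], [2, 0, 0, 0, 0, 0, 40], [0, 0, 0, 0, 0, 0, 40], [0, 0, 0, 0, 0, 0, 80], [0, 0, 0, 0, 0, 0, 80], [0, 0, 0, 0, 0, 0, 80]]
  ]
}}

```text
time_s: 10.25
ee_pos: [0.381, -0.3068, 0.0607]
eef_rot: [1.999, 1.57, -0.72]
force: [-0.8, 0.2, -0.4]
grip_width: 0.0788
```

Call:
{"fn": "play_rows", "kwargs": {
  "deltas": [
    [[-20, 0, 0, 0, 0, 0, 80], [-40, 0, 0, 0, 0, 0, 90], [-40, 0, 0, 0, 0, 0, 94], [-45, 0, 0, 0, 0, 0, 94], [-45, 0, 0, 0, 0, 0, 94], [0, 0, 45, 0, 0, 0, 94], [0, 0, 45, 0, 0, 0, 94], [0, 0, 0, 0, 0, 0, 94], [0, 0, 0, 0, 0, 0, 94]]
  ]
}}

```text
time_s: 11.15
ee_pos: [0.2985, -0.3439, 0.2508]
eef_rot: [1.993, 1.57, -0.728]
force: [1.0, -0.6, 0.9]
grip_width: 0.0937
```

```bash
python3 - <<'E'
from h import *
w=grab("wrist","w7"); im=w["bgr"].copy()
drawcase(im,w,.3814,-.3068,-1.148,1,np.zeros(2),z0=.045); cv2.imwrite("pics/w7.png",im)
goto([.44,-.1627,.25],down(.027))
E
```

```text
t 11.2 ee [ 0.2991 -0.3435  0.2506] w 0.094 F [-0.3 -0.1  0.4] q [-0.935  0.052  1.707  0.     1.383  0.213]
 shift now-axes [   0.6 -107.2 -202.6]  rot [-1.175 -0.    -0.   ]  shift after-rot axes [   0.6  145.7 -177. ] min rows 4.6 7.9
```

View pics/w7.png

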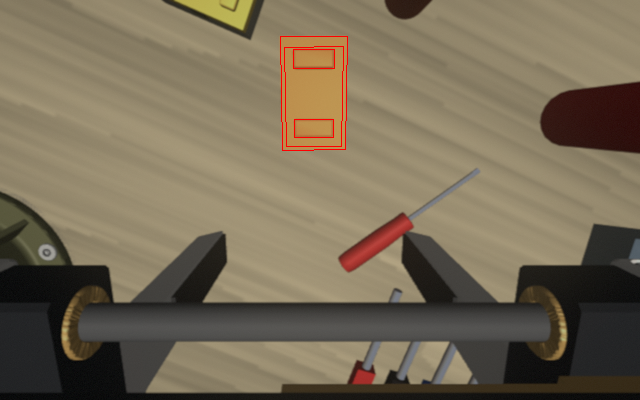

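Orange is seated and the overlay lies on it at (314,93). Yellow is next.

Call:
{"fn": "play_rows", "kwargs": {
  "deltas": [
    [[0, -21, -40, 0, 0, 0, 94], [0, -21, -40, 0, 0, 0, 94], [0, -21, -41, 0, 0, 0, 94], [0, -22, -41, 0, 0, 0, 94], [0, -22, -41, 0, 0, 0, 94]]
  ]
}}

```text
time_s: 11.7
ee_pos: [0.4416, -0.1599, 0.2504]
eef_rot: [-2.899, 1.571, 0.667]
force: [0.1, -0.0, 0.9]
grip_width: 0.0943
```

Call:
{"fn": "play_rows", "kwargs": {
  "deltas": [
    [[0, 0, 0, -0.14, 0, 0, 94], [0, 0, 0, -0.14, 0, 0, 94], [0, 0, 0, -0.14, 0, 0, 94], [0, 0, 0, -0.14, 0, 0, 94], [0, 0, 0, -0.14, 0, 0, 94], [0, 0, 0, -0.14, 0, 0, 94], [0, 0, 0, -0.14, 0, 0, 94], [0, 0, 0, -0.14, 0, 0, 94], [0, 0, 0, -0.055, 0, 0, 94], [0, 0, 0, 0, 0, 0, 94]]
  ]
}}

```text
time_s: 12.7
ee_pos: [0.4407, -0.1617, 0.2503]
eef_rot: [-2.311, 1.57, 2.431]
force: [0.5, 0.3, 0.9]
grip_width: 0.0939
```

```bash
python3 - <<'E'
from h import *
w=grab("wrist"); im=w["bgr"].copy()
drawcase(im,w,.4405,-.1627,.027,1,np.zeros(2)); cv2.imwrite("pics/w8.png",im)
goto([.4405,-.1627,.015],down(.027))
E
```

```text
t 12.75 ee [ 0.4406 -0.1619  0.2503] w 0.0941 F [ 0.1 -0.6 -0.4] q [-0.43   0.085  1.672  0.     1.385 -0.457]
 shift now-axes [235.3  -0.    0.9]  rot [-0. -0.  0.]  shift after-rot axes [ 2.353e+02 -1.000e-01  8.000e-01] min rows 4.7 0.0
```

View pics/w8.png

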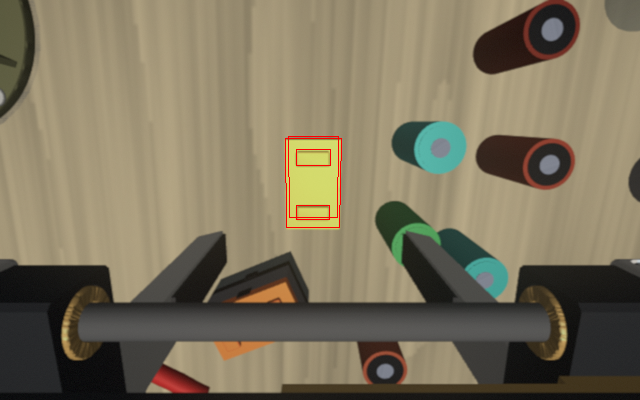

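Call:
{"fn": "play_rows", "kwargs": {
  "deltas": [
    [[40, 0, 0, 0, 0, 0, 94], [40, 0, 0, 0, 0, 0, 94], [40, 0, 0, 0, 0, 0, 94], [40, 0, 0, 0, 0, 0, 94], [40, 0, 0, 0, 0, 0, 94], [34, 0, 1, 0, 0, 0, 94], [0, 0, 0, 0, 0, 0, 40], [0, 0, 0, 0, 0, 0, 40], [0, 0, 0, 0, 0, 0, 40], [0, 0, 0, 0, 0, 0, 40]]
  ],
  "grip_force": 25
}}

```text
time_s: 13.75
ee_pos: [0.441, -0.164, 0.0181]
eef_rot: [1.11, 1.568, -0.434]
force: [1.0, 0.5, 1.0]
grip_width: 0.0652
```

Call:
{"fn": "play_rows", "kwargs": {
  "deltas": [
    [[0, 0, 0, 0, 0, 0, 40], [0, 0, 0, 0, 0, 0, 40], [0, 0, 0, 0, 0, 0, 40]]
  ]
}}

```text
time_s: 14.05
ee_pos: [0.4406, -0.1639, 0.0177]
eef_rot: [1.102, 1.569, -0.442]
force: [-2.1, 1.5, 9.6]
grip_width: 0.0599
```

Call:
{"fn": "play_rows", "kwargs": {
  "deltas": [
    [[-45, 0, 0, 0, 0, 0, 40], [-45, 0, 0, 0, 0, 0, 40], [-45, 0, 0, 0, 0, 0, 40], [-45, 0, 0, 0, 0, 0, 40], [-45, 0, 0, 0, 0, 0, 40], [0, 0, 0, 0, 0, 0, 40]]
  ]
}}

```text
time_s: 14.65
ee_pos: [0.4416, -0.1644, 0.2475]
eef_rot: [1.116, 1.561, -0.428]
force: [0.3, 0.3, -3.4]
grip_width: 0.0598
```

```bash
python3 - <<'E'
from h import *
goto([.3814,-.3068,.24],down(-1.148))
E
```

```text
t 14.65 ee [ 0.4416 -0.1644  0.2475] w 0.0598 F [ 0.3  0.3 -3.4] q [-0.434  0.084  1.679  0.     1.368 -0.461]
 shift now-axes [  7.5 -64.  140.7]  rot [ 1.175e+00 -1.000e-03 -1.000e-02]  shift after-rot axes [  7.5 105.2 113.3] min rows 3.1 7.9
```

Call:
{"fn": "play_rows", "kwargs": {
  "deltas": [
    [[0, -16, 35, 0, 0, 0, 40], [0, -16, 35, 0, 0, 0, 40], [0, -16, 35, 0, 0, 0, 40], [0, -16, 36, 0, 0, 0, 40], [0, 0, 0, 0.14, 0, 0, 40], [0, 0, 0, 0.14, 0, 0, 40], [0, 0, 0, 0.14, 0, 0, 40], [0, 0, 0, 0.14, 0, 0, 40], [0, 0, 0, 0.14, 0, 0, 40], [0, 0, 0, 0.14, 0, 0, 40]]
  ]
}}

```text
time_s: 15.65
ee_pos: [0.3795, -0.306, 0.2403]
eef_rot: [-1.528, 1.569, 2.365]
force: [0.4, 0.2, -4.3]
grip_width: 0.0598
```

Call:
{"fn": "play_rows", "kwargs": {
  "deltas": [
    [[0, 0, 0, 0.14, 0, 0, 40], [0, 0, 0, 0.14, 0, 0, 40], [0, 0, 45, 0.055, 0, 0, 40], [0, 0, 45, 0, 0, 0, 40], [0, 0, 0, 0, 0, 0, 40], [0, 0, 0, 0, 0, 0, 40]]
  ]
}}

```text
time_s: 16.25
ee_pos: [0.2981, -0.3456, 0.2408]
eef_rot: [-1.543, 1.57, 2.02]
force: [0.8, -0.3, -3.5]
grip_width: 0.0598
```

```bash
python3 - <<'E'
from h import *
e,T,o=tool(); goto([.3814,-.3068,.24],down(-1.148))
w=grab("wrist")
s=4;off=np.array([230,30])
b=w["bgr"][30:180,230:400]; im=cv2.resize(cv2.convertScaleAbs(b,alpha=1.1),None,fx=s,fy=s,interpolation=cv2.INTER_CUBIC)
drawcase(im,w,.3814,-.3068,-1.148,s,off,z0=.045)
phi=np.arctan2(T[1,1],T[0,1])
drawcase(im,w,e[0],e[1],phi,s,off,z0=e[2]-.0177,col=(255,0,0))
cv2.imwrite("pics/w9.png",im)
E
```

```text
t 16.25 ee [ 0.2981 -0.3456  0.2408] w 0.0598 F [ 0.8 -0.3 -3.5] q [-0.939  0.061  1.719  0.     1.362  0.211]
 shift now-axes [  0.8  -1.4 -91.8]  rot [-0.002  0.     0.001]  shift after-rot axes [  0.8  -1.2 -91.8] min rows 1.8 0.0
```

View pics/w9.png

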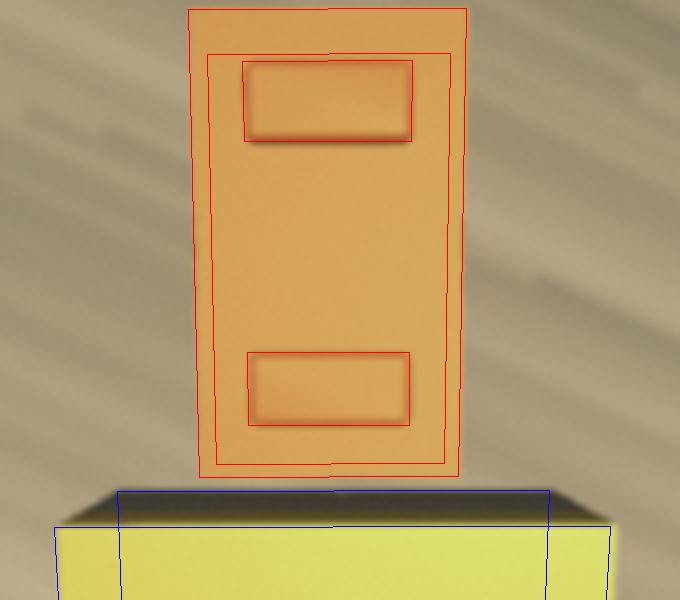

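The held and seated cases both line up to under 1 mm.

Call:
{"fn": "play_rows", "kwargs": {
  "deltas": [
    [[0, -1, -46, 0, 0, 0, 40], [0, 0, -46, 0, 0, 0, 40], [35, 0, 0, 0, 0, 0, 40], [35, 0, 0, 0, 0, 0, 40], [35, 0, 0, 0, 0, 0, 40], [0, 0, 0, 0, 0, 0, 40], [0, 0, 0, 0, 0, 0, 40]]
  ]
}}

```text
time_s: 17.0
ee_pos: [0.383, -0.3066, 0.1371]
eef_rot: [-1.285, 1.57, 2.28]
force: [1.1, -1.5, -2.9]
grip_width: 0.0597
```

```bash
python3 - <<'E'
from h import *
goto([.3812,-.3064,.1077],down(-1.148))
E
```

```text
t 17.0 ee [ 0.383  -0.3066  0.1371] w 0.0597 F [ 1.1 -1.5 -2.9] q [-0.75   0.24   1.766  0.     1.136  0.397]
 shift now-axes [29.4 -0.9  1.6]  rot [0.001 0.    0.   ]  shift after-rot axes [29.4 -0.9  1.6] min rows 0.6 0.0
```

Call:
{"fn": "play_rows", "kwargs": {
  "deltas": [
    [[10, -1, 1, 0, 0, 0, 40], [5, 0, 0, 0, 0, 0, 40], [5, 0, 0, 0, 0, 0, 40], [5, 0, 0, 0, 0, 0, 40], [2, 0, 0, 0, 0, 0, 40], [2, 0, 0, 0, 0, 0, 40], [0, 0, 0, 0, 0, 0, 40], [0, 0, 0, 0, 0, 0, 40]]
  ]
}}

```text
time_s: 17.8
ee_pos: [0.3812, -0.3065, 0.1077]
eef_rot: [2.078, 1.57, -0.641]
force: [-0.1, 0.6, 0.7]
grip_width: 0.0597
```

Call:
{"fn": "play_rows", "kwargs": {
  "deltas": [
    [[0, 0, 0, 0, 0, 0, 80], [0, 0, 0, 0, 0, 0, 80], [0, 0, 0, 0, 0, 0, 80], [-20, 0, 0, 0, 0, 0, 80], [-40, 0, 0, 0, 0, 0, 94], [-40, 0, 0, 0, 0, 0, 94], [-45, 0, 0, 0, 0, 0, 94], [0, 0, 45, 0, 0, 0, 94], [0, 0, 45, 0, 0, 0, 94], [0, 0, 0, 0, 0, 0, 94]]
  ]
}}

```text
time_s: 18.8
ee_pos: [0.296, -0.3447, 0.2529]
eef_rot: [1.12, 1.57, -1.602]
force: [-0.1, -0.6, -0.3]
grip_width: 0.094
```

```bash
python3 - <<'E'
from h import *
w=grab("wrist"); im=w["bgr"].copy()
drawcase(im,w,.3814,-.3068,-1.148,1,np.zeros(2),z0=.09); cv2.imwrite("pics/w10.png",im)
goto([.437,.1316,.26],down(-.277))
t=grab("top"); im=cv2.resize(t["bgr"][200:300,240:440],None,fx=4,fy=4,interpolation=cv2.INTER_CUBIC); cv2.imwrite("pics/t10.png",im)
E
```

```text
t 18.85 ee [ 0.2976 -0.3441  0.2528] w 0.0939 F [-0.2  1.3  0.3] q [-0.938  0.049  1.705 -0.     1.387  0.213]
 shift now-axes [  -7.4 -377.7 -321.1]  rot [-0.874  0.    -0.001]  shift after-rot axes [  -7.2    4.  -495.7] min rows 9.9 5.9
```

View pics/w10.png

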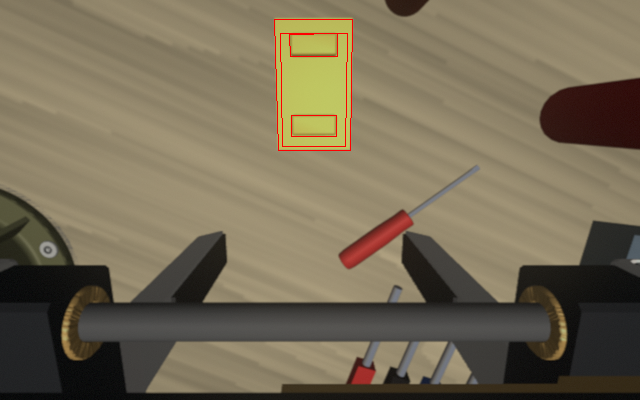

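View pics/t10.png

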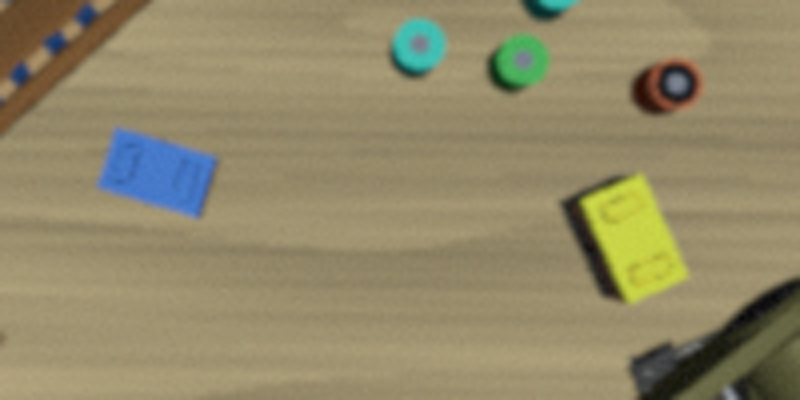

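Yellow is seated (314,85) and blue looks unmoved. Going to blue.

Call:
{"fn": "play_rows", "kwargs": {
  "deltas": [
    [[0, -37, -32, 0, 0, 0, 94], [0, -38, -32, 0, 0, 0, 94], [0, -38, -32, 0, 0, 0, 94], [0, -38, -32, 0, 0, 0, 94], [0, -38, -32, 0, 0, 0, 94], [0, -38, -32, 0, 0, 0, 94], [0, -38, -32, 0, 0, 0, 94], [0, -38, -32, 0, 0, 0, 94], [0, -38, -32, 0, 0, 0, 94], [0, -37, -32, 0, 0, 0, 94]]
  ]
}}

```text
time_s: 19.9
ee_pos: [0.4357, 0.1363, 0.2524]
eef_rot: [-2.896, 1.57, 0.671]
force: [1.0, -0.1, 0.7]
grip_width: 0.094
```

Call:
{"fn": "play_rows", "kwargs": {
  "deltas": [
    [[0, 0, 0, -0.14, 0, 0, 94], [0, 0, 0, -0.14, 0, 0, 94], [0, 0, 0, -0.14, 0, 0, 94], [0, 0, 0, -0.14, 0, 0, 94], [0, 0, 0, -0.14, 0, 0, 94], [0, 0, 0, -0.14, 0, 0, 94], [0, 0, 0, -0.03, 0, 0, 94], [0, 0, 0, 0, 0, 0, 94]]
  ]
}}

```text
time_s: 20.7
ee_pos: [0.4357, 0.1335, 0.2523]
eef_rot: [-1.474, 1.571, 2.959]
force: [0.4, 0.6, 0.4]
grip_width: 0.0939
```

```bash
python3 - <<'E'
from h import *
w=grab("wrist"); im=w["bgr"].copy(); cv2.imwrite("pics/w11raw.png",im)
drawcase(im,w,.437,.1316,-.277,1,np.zeros(2)); cv2.imwrite("pics/w11.png",im)
goto([.437,.1316,.015],down(-.277))
E
```

```text
t 20.75 ee [0.4357 0.1333 0.2524] w 0.0943 F [-0.   0.5  1.1] q [0.216 0.051 1.703 0.    1.387 0.497]
 shift now-axes [237.4   1.8   1.3]  rot [-0.003 -0.     0.   ]  shift after-rot axes [237.4   1.7   1.3] min rows 4.7 0.0
```

View pics/w11.png

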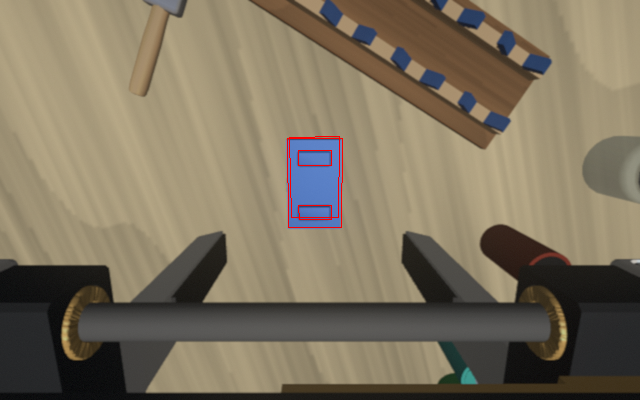

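Call:
{"fn": "play_rows", "kwargs": {
  "deltas": [
    [[40, 2, 1, 0, 0, 0, 94], [40, 0, 0, 0, 0, 0, 94], [40, 0, 0, 0, 0, 0, 94], [40, 0, 0, 0, 0, 0, 94], [40, 0, 0, 0, 0, 0, 94], [36, 0, 0, 0, 0, 0, 94], [0, 0, 0, 0, 0, 0, 40], [0, 0, 0, 0, 0, 0, 40], [0, 0, 0, 0, 0, 0, 40], [0, 0, 0, 0, 0, 0, 40]]
  ],
  "grip_force": 25
}}

```text
time_s: 21.75
ee_pos: [0.4383, 0.1315, 0.0182]
eef_rot: [2.077, 1.568, 0.228]
force: [-2.2, 0.2, 1.1]
grip_width: 0.0656
```

Call:
{"fn": "play_rows", "kwargs": {
  "deltas": [
    [[0, 0, 0, 0, 0, 0, 40], [0, 0, 0, 0, 0, 0, 40], [0, 0, 0, 0, 0, 0, 40]]
  ]
}}

```text
time_s: 22.05
ee_pos: [0.4377, 0.1314, 0.0177]
eef_rot: [2.25, 1.569, 0.4]
force: [-4.7, 0.7, 10.5]
grip_width: 0.0597
```

Call:
{"fn": "play_rows", "kwargs": {
  "deltas": [
    [[-45, 0, 0, 0, 0, 0, 40], [-45, 0, 0, 0, 0, 0, 40], [-45, 0, 0, 0, 0, 0, 40], [-45, 0, 0, 0, 0, 0, 40], [-45, 0, 0, 0, 0, 0, 40], [-45, 0, 0, 0, 0, 0, 40], [0, 0, 0, 0, 0, 0, 40]]
  ]
}}

```text
time_s: 22.75
ee_pos: [0.4386, 0.1315, 0.2924]
eef_rot: [2.056, 1.561, 0.207]
force: [0.8, 0.4, -5.6]
grip_width: 0.0595
```

```bash
python3 - <<'E'
from h import *
goto([.2981,-.3456,.285],down(-1.148))
E
```

```text
t 22.75 ee [0.4386 0.1315 0.2924] w 0.0595 F [ 0.8  0.4 -5.6] q [ 0.211  0.028  1.635 -0.     1.468  0.489]
 shift now-axes [  5.1  -4.1 497.4]  rot [ 0.87  -0.008 -0.006]  shift after-rot axes [  7.4 377.4 323.9] min rows 9.9 5.8
```

Call:
{"fn": "play_rows", "kwargs": {
  "deltas": [
    [[0, 0, 48, 0, 0, 0, 40], [0, 0, 48, 0, 0, 0, 40], [0, 0, 48, 0, 0, 0, 40], [0, 0, 48, 0, 0, 0, 40], [0, -1, 48, 0, 0, 0, 40], [0, -1, 48, 0, 0, 0, 40], [0, -1, 48, 0, 0, 0, 40], [0, -1, 48, 0, 0, 0, 40], [0, 0, 48, 0, 0, 0, 40], [0, 0, 48, 0, 0, 0, 40]]
  ]
}}

```text
time_s: 23.75
ee_pos: [0.3004, -0.3308, 0.2856]
eef_rot: [-2.245, 1.57, 2.189]
force: [2.2, -0.3, -4.5]
grip_width: 0.06
```

Call:
{"fn": "play_rows", "kwargs": {
  "deltas": [
    [[0, 0, 10, 0.14, 0, 0, 40], [0, 0, 0, 0.14, 0, 0, 40], [0, 0, 0, 0.14, 0, 0, 40], [0, 0, 0, 0.14, 0, 0, 40], [0, 0, 0, 0.14, 0, 0, 40], [0, 0, 0, 0.14, 0, 0, 40], [0, 0, 0, 0.03, 0, 0, 40], [0, 0, 0, 0, 0, 0, 40]]
  ]
}}

```text
time_s: 24.55
ee_pos: [0.2987, -0.3386, 0.2855]
eef_rot: [-1.303, 1.569, 2.261]
force: [-0.3, -0.4, -4.8]
grip_width: 0.0597
```

```bash
python3 - <<'E'
from h import *
e,T,o=tool(); goto([.3814,-.3068,.1527],down(-1.148))
w=grab("wrist")
s=4;off=np.array([230,30])
b=w["bgr"][30:180,230:400]; im=cv2.resize(cv2.convertScaleAbs(b,alpha=1.1),None,fx=s,fy=s,interpolation=cv2.INTER_CUBIC)
drawcase(im,w,.3814,-.3068,-1.148,s,off,z0=.09)
phi=np.arctan2(T[1,1],T[0,1])
drawcase(im,w,e[0],e[1],phi,s,off,z0=e[2]-.0177,col=(255,0,0))
cv2.imwrite("pics/w12.png",im)
E
```

```text
t 24.55 ee [ 0.2987 -0.3386  0.2855] w 0.0597 F [-0.3 -0.4 -4.8] q [-0.929  0.023  1.656 -0.     1.464  0.22 ]
 shift now-axes [132.8   5.1 -88.5]  rot [-0.001  0.     0.001]  shift after-rot axes [132.8   5.  -88.4] min rows 3.2 0.0
```

View pics/w12.png

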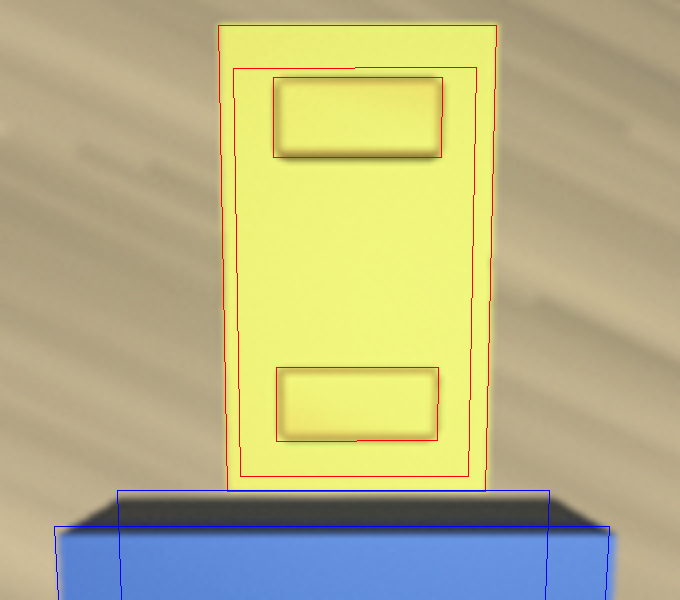

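Call:
{"fn": "play_rows", "kwargs": {
  "deltas": [
    [[0, 5, -44, 0, 0, 0, 40], [0, 0, -45, 0, 0, 0, 40], [35, 0, 0, 0, 0, 0, 40], [35, 0, 0, 0, 0, 0, 40], [35, 0, 0, 0, 0, 0, 40], [0, 0, 0, 0, 0, 0, 40], [0, 0, 0, 0, 0, 0, 40]]
  ]
}}

```text
time_s: 25.3
ee_pos: [0.3823, -0.3071, 0.1822]
eef_rot: [-1.013, 1.571, 2.552]
force: [0.6, -0.5, -4.3]
grip_width: 0.06
```

```bash
python3 - <<'E'
from h import *
goto([.3812-.0007*.0,-.3064,.1527],down(-1.148))
E
```

```text
t 25.3 ee [ 0.3823 -0.3071  0.1822] w 0.06 F [ 0.6 -0.5 -4.3] q [-0.751  0.189  1.715 -0.     1.238  0.396]
 shift now-axes [29.5 -1.1  0.8]  rot [0.001 0.    0.   ]  shift after-rot axes [29.5 -1.1  0.8] min rows 0.6 0.0
```

Call:
{"fn": "play_rows", "kwargs": {
  "deltas": [
    [[10, -1, 0, 0, 0, 0, 40], [5, 0, 0, 0, 0, 0, 40], [5, 0, 0, 0, 0, 0, 40], [5, 0, 0, 0, 0, 0, 40], [2, 0, 0, 0, 0, 0, 40], [2, 0, 0, 0, 0, 0, 40], [0, 0, 0, 0, 0, 0, 40], [0, 0, 0, 0, 0, 0, 40]]
  ]
}}

```text
time_s: 26.1
ee_pos: [0.382, -0.3061, 0.1528]
eef_rot: [1.951, 1.57, -0.768]
force: [-0.2, -0.0, -1.0]
grip_width: 0.0599
```

Call:
{"fn": "play_rows", "kwargs": {
  "deltas": [
    [[1, 0, 0, 0, 0, 0, 40], [0, 0, 0, 0, 0, 0, 80], [0, 0, 0, 0, 0, 0, 80], [0, 0, 0, 0, 0, 0, 80], [-20, 0, 0, 0, 0, 0, 80], [-40, 0, 0, 0, 0, 0, 94], [-40, 0, 0, 0, 0, 0, 94], [-40, 0, 45, 0, 0, 0, 94], [0, 0, 45, 0, 0, 0, 94], [0, 0, 0, 0, 0, 0, 94]]
  ]
}}

```text
time_s: 27.1
ee_pos: [0.304, -0.3414, 0.2857]
eef_rot: [1.496, 1.569, -1.226]
force: [0.0, -0.1, -0.3]
grip_width: 0.0938
```

```bash
python3 - <<'E'
from h import *
w=grab("wrist"); im=w["bgr"].copy()
drawcase(im,w,.3814,-.3068,-1.148,1,np.zeros(2),z0=.135); cv2.imwrite("pics/w13.png",im)
goto([.5,-.05,.4],down(0))
s=grab("scene"); im=cv2.resize(s["bgr"][120:260,180:380],None,fx=4,fy=4,interpolation=cv2.INTER_CUBIC); cv2.imwrite("pics/s13.png",im)
E
```

```text
t 27.15 ee [ 0.3054 -0.3406  0.2851] w 0.0941 F [ 0.1  0.2 -0.6] q [-0.92   0.036  1.644 -0.     1.461  0.231]
 shift now-axes [-115.  -186.  -296.1]  rot [-1.151e+00  0.000e+00 -1.000e-03]  shift after-rot axes [-114.9  194.6 -290.6] min rows 7.4 7.7
```

View pics/w13.png

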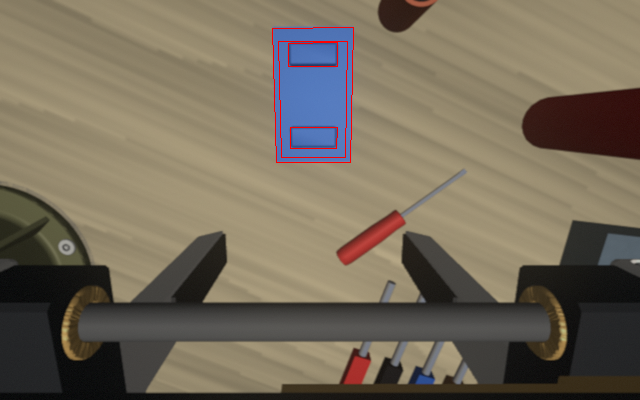

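View pics/s13.png

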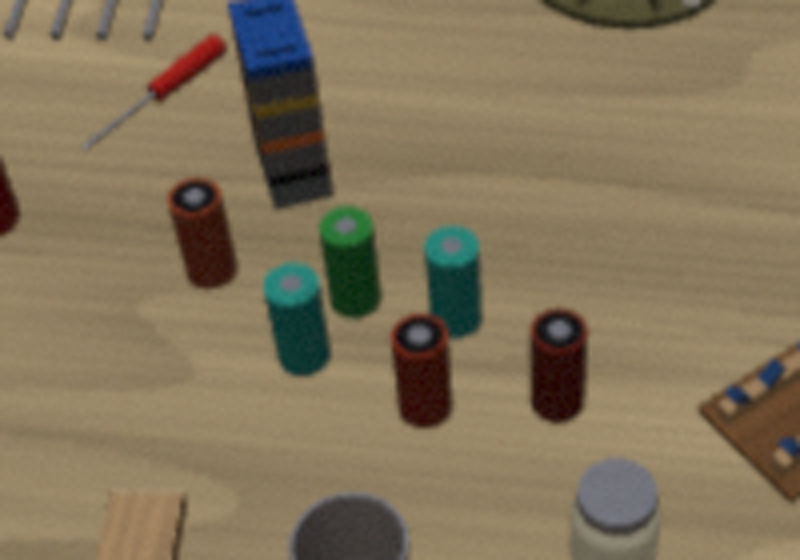

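The stack of four is done and aligned. Next is a kinematic model for planning the tilted drum grasps, from the joint and TCP pairs logged so far.

```bash
cat > dat.py <<'E'
import numpy as np
D=[([1.26242282,.300434645,1.52158658,0,1.32064065,-.0665943858],[.13160584,.53376643,.20490399]),
([-0.04856671,-0.07904205,1.49689715,0,1.72414142,-1.37573],[.41619246,.01644494,.40119269]),
([-0.093,0.116,1.657,0,1.37,0.103],[.4803,-.0081,.2423]),
([-0.753,0.13,1.64,0,1.375,0.366],[.3787,-.3048,.2428]),
([-0.971,0.048,1.725,0,1.369,0.146],[.28436,-.3512,.24418]),
([-0.755,0.338,1.832,0,0.971,0.393],[.3799,-.307,.0643]),
([-0.43,0.085,1.672,0,1.385,-0.457],[.4406,-.1619,.2503]),
([0.211,0.028,1.635,0,1.468,0.489],[.4386,.1315,.2924])]
E
python3 - <<'E'
from dat import *
from scipy.optimize import least_squares
Q=np.array([d[0] for d in D]);E=np.array([d[1] for d in D]); r=np.hypot(E[:,0],E[:,1])
print(np.arctan2(E[:,1],E[:,0])-Q[:,0])
def f(p):
    a1,h,L2,L3,c=p
    s=Q[:,1]+Q[:,2]
    return np.r_[a1+L2*np.sin(Q[:,1])+L3*np.sin(s)+c*np.cos(s)-r, h+L2*np.cos(Q[:,1])+L3*np.cos(s)-c*np.sin(s)-E[:,2]]
for fix in [0]:
    s=least_squares(f,[0,.2,.4,.4,0]); print(s.x,np.abs(s.fun).max(),np.linalg.cond(s.jac))
E
```

```text
[0.06663442 0.08805899 0.07613714 0.07530343 0.08081991 0.07533504
 0.07786182 0.08028945]
[ 0.00148139 -0.04617027  0.41915675  0.44780189  0.03907968] 0.0023710687860588053 34.5323840101549
```

Call:
{"fn": "play_rows", "kwargs": {
  "deltas": [
    [[-23, 0, -35, -0.14, 0, 0, 70], [-23, 0, -35, -0.14, 0, 0, 70], [-23, 0, -35, -0.14, 0, 0, 70], [-23, 0, -35, -0.14, 0, 0, 70], [-23, 0, -35, -0.14, 0, 0, 70], [0, 0, 0, -0.14, 0, 0, 70], [0, 0, 0, -0.14, 0, 0, 70], [0, 0, 0, -0.14, 0, 0, 70], [0, 0, 0, 0, 0, 0, 70], [0, 0, 0, 0, 0, 0, 70]]
  ]
}}

```text
time_s: 28.2
ee_pos: [0.4382, -0.2284, 0.3993]
eef_rot: [-2.256, 1.57, 2.425]
force: [0.4, -0.1, 0.0]
grip_width: 0.0701
```

```bash
python3 - <<'E'
from h import *
import pickle
goto([.5,.1,.4],down(0))
w=grab("wrist","w14"); pickle.dump(w,open("w14.pkl","wb"))
t=grab("top"); pickle.dump(t,open("t14.pkl","wb")); s=grab("scene"); pickle.dump(s,open("s14.pkl","wb"))
E
```

```text
t 28.2 ee [ 0.4382 -0.2284  0.3993] w 0.0701 F [ 0.4 -0.1  0. ] q [-0.555  0.105  1.315  0.     1.722 -0.523]
 shift now-axes [  -0.6   51.5 -330.1]  rot [-0.031 -0.     0.001]  shift after-rot axes [  -0.7   61.8 -328.4] min rows 6.7 0.2
```

View pics/w14.png

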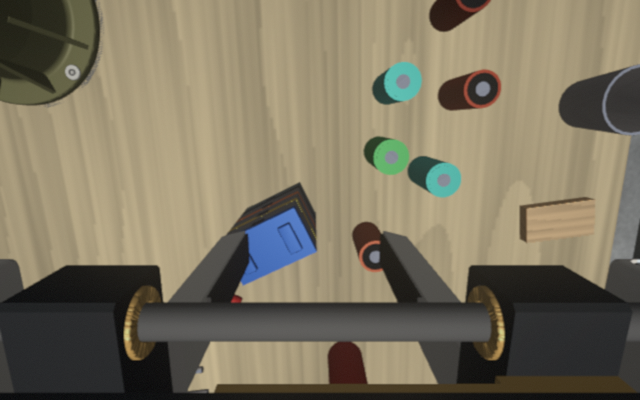

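Hubs are at dB (483,89) and dC (376,257). Look-alikes are turquoise (403,82) and (444,180), and green (392,157).

Call:
{"fn": "play_rows", "kwargs": {
  "deltas": [
    [[0, 7, -47, 0, 0, 0, 70], [0, 7, -47, 0, 0, 0, 70], [0, 7, -47, 0, 0, 0, 70], [0, 7, -47, 0, 0, 0, 70], [0, 7, -47, 0, 0, 0, 70], [0, 7, -47, 0, 0, 0, 70], [0, 7, -47, 0, 0, 0, 70], [0, 0, 0, 0, 0, 0, 70], [0, 0, 0, 0, 0, 0, 70]]
  ]
}}

```text
time_s: 29.25
ee_pos: [0.4958, 0.0992, 0.3994]
eef_rot: [-1.125, 1.57, -2.724]
force: [-0.3, -0.8, 0.6]
grip_width: 0.0699
```

```bash
python3 - <<'E'
from h import *
import pickle
goto([.5,.1,.4],down(0))
w=grab("wrist","w15"); pickle.dump(w,open("w15.pkl","wb"))
def hub(c,p,z=.1,r=6):
    x,y=map(int,p); b=c["bgr"][y-r:y+r+1,x-r:x+r+1].astype(float)
    sat=b.max(2)-b.min(2); v=b.mean(2)
    m=(v>0.5*(v.max()+np.median(v)))
    m=(v>0.65*v.max())&(sat<45)
    yy,xx=np.nonzero(m); return unproj(c,(x-r+xx.mean(),y-r+yy.mean()),z).round(4),m.sum()
w14=pickle.load(open("w14.pkl","rb"));t=pickle.load(open("t14.pkl","rb"))
for n,p in dict(dB=(483,89),dC=(374,257),t1=(403,82),gr=(392,157),t2=(444,180)).items(): print("wrist",n,hub(w14,p))
for n,p in dict(dA=(317.5,188),dB=(348,184.),dC=(408.5,220.5),t1=(344,211),gr=(370.5,215),t2=(379,196)).items(): print("top",n,hub(t,p,r=3))
cv2.imwrite("pics/w15c.png",cv2.resize(w["bgr"][0:250,240:640],None,fx=2,fy=2,interpolation=cv2.INTER_CUBIC))
E
```

```text
t 29.25 ee [0.4958 0.0992 0.3994] w 0.0699 F [-0.3 -0.8  0.6] q [ 0.125  0.132  1.284 -0.     1.726  0.153]
 shift now-axes [-0.6  4.2 -0.9]  rot [-0.027  0.     0.001]  shift after-rot axes [-0.6  4.2 -0.8] min rows 0.1 0.2
wrist dB (array([ 0.6608, -0.1283,  0.1   ]), np.int64(150))
wrist dC (array([ 0.5228, -0.3545,  0.1   ]), np.int64(101))
wrist t1 (array([ 0.5574, -0.1162,  0.1   ]), np.int64(144))
wrist gr (array([ 0.5442, -0.2124,  0.1   ]), np.int64(135))
wrist t2 (array([ 0.6162, -0.2458,  0.1   ]), np.int64(127))
top dA (array([ 0.6421, -0.0122,  0.1   ]), np.int64(20))
top dB (array([ 0.6605, -0.1281,  0.1   ]), np.int64(16))
top dC (array([ 0.5252, -0.3501,  0.1   ]), np.int64(43))
top t1 (array([ 0.5584, -0.1155,  0.1   ]), np.int64(12))
top gr (array([ 0.5453, -0.2116,  0.1   ]), np.int64(13))
top t2 (array([ 0.6165, -0.2455,  0.1   ]), np.int64(11))
```

View pics/w15.png

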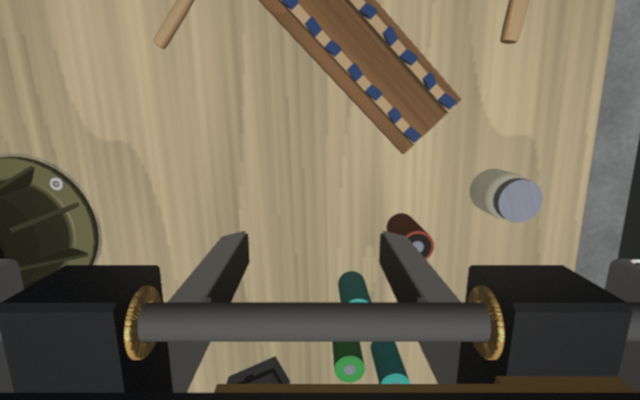

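```bash
cat >> h.py <<'E'
def rackpts(x,y,yaw):
    R=np.array([[np.cos(yaw),-np.sin(yaw)],[np.sin(yaw),np.cos(yaw)]])
    def w(q,z): q=np.atleast_2d(q); return np.c_[q@R.T+[x,y],np.full(len(q),z)]
    out=[w([[-.06,-.1675],[.06,-.1675],[.06,.1675],[-.06,.1675]],.012)]
    for cy in (-.1275,-.0425,.0425,.1275):
        for sx in (-.034,.034):
            for s in (-1,1):
                # cheek top outer corners at 31mm from axis: draw line at y=31, z=.049 across 14mm
                out.append(w([[sx-.007,cy+s*.031],[sx+.007,cy+s*.031]],.049))
    return out
def drawrack(im,c,pose,s,off,col=(0,0,255)):
    for p in rackpts(*pose):
        q=np.round((proj(c,p)-off)*s).astype(np.int32); cv2.polylines(im,[q],len(q)>2,col,1)
E
python3 - <<'E'
from h import *
import pickle
w=pickle.load(open("w15.pkl","rb"));t=pickle.load(open("t14.pkl","rb"))
# end edge
a=unproj(w,(404,153),.012);b=unproj(w,(460,99),.012); print(a,b,np.linalg.norm(a-b))
d=(b-a)[:2]; yaw=np.arctan2(d[1],d[0]); print(yaw)
yv=np.array([-np.sin(yaw),np.cos(yaw)]); c0=((a+b)/2)[:2]+yv*.1675; print(c0)
pose=(*c0,yaw)
im=cv2.resize(w["bgr"][0:170,240:480],None,fx=3.3,fy=3.3,interpolation=cv2.INTER_CUBIC); drawrack(im,w,pose,3.3,np.array([240,0])); cv2.imwrite("pics/r1.png",im)
im=cv2.resize(t["bgr"][160:255,195:295],None,fx=6,fy=6,interpolation=cv2.INTER_CUBIC); drawrack(im,t,pose,6,np.array([195,160])); cv2.imwrite("pics/r2.png",im)
E
```

```text
[0.64082923 0.11195486 0.012     ] [0.7245569  0.19222581 0.012     ] 0.11599030255945288
0.7643235075063697
[0.56677489 0.27300033]
```

View pics/r1.png

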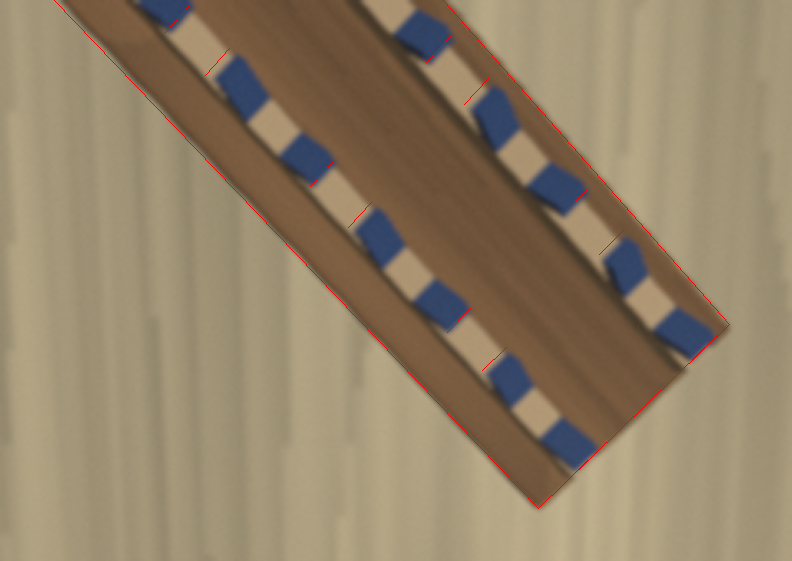

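View pics/r2.png

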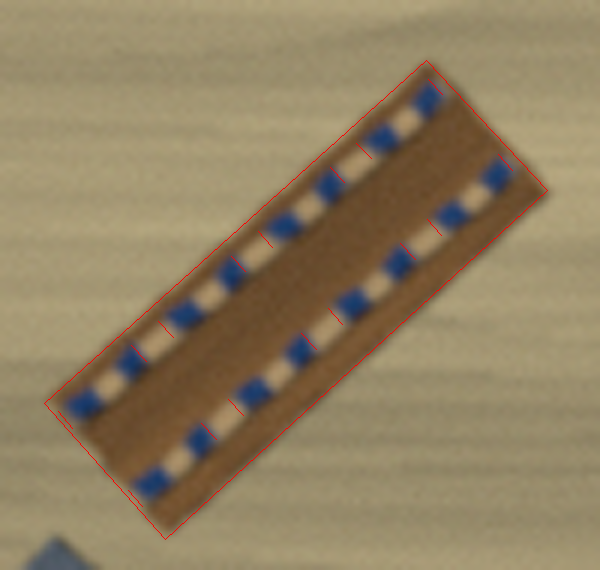

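```bash
python3 - <<'E'
from h import *
import pickle
from scipy.optimize import least_squares
w=pickle.load(open("w15.pkl","rb"));t=pickle.load(open("t14.pkl","rb"))
def blobs(c,roi,z,amin):
    h=cv2.cvtColor(c["bgr"],cv2.COLOR_BGR2HSV); m=cv2.inRange(h,np.array((104,80,40)),np.array((125,255,255)))
    mm=np.zeros_like(m);x0,y0,x1,y1=roi;mm[y0:y1,x0:x1]=m[y0:y1,x0:x1]
    n,l,st,ce=cv2.connectedComponentsWithStats(mm)
    g=[(ce[i],st[i]) for i in range(1,n) if st[i,4]>=amin and st[i,1]>0]
    return np.array([unproj(c,p,z)[:2] for p,_ in g]),[s[4] for _,s in g]
def mod(p):
    x,y,yaw,b=p; R=np.array([[np.cos(yaw),-np.sin(yaw)],[np.sin(yaw),np.cos(yaw)]])
    return np.array([[sx,cy+s*b] for cy in (-.1275,-.0425,.0425,.1275) for sx in (-.034,.034) for s in (-1,1)])@R.T+[x,y]
for z in (.038,.042):
  for nm,c,roi,am in (("top",t,(195,160,295,255),8),("wr",w,(270,0,480,160),40)):
    B,a=blobs(c,roi,z,am)
    def f(p):
        M=mod(p); d=np.linalg.norm(B[:,None]-M[None],axis=2); j=d.argmin(1); return (B-M[j]).ravel()
    s=least_squares(f,[.565,.270,.764,.021],loss="soft_l1",f_scale=.003)
    print(nm,z,len(B),s.x.round(4),np.abs(s.fun).max().round(4),(f(s.x)**2).mean()**.5)
E
```

```text
top 0.038 16 [0.5704 0.2735 0.7557 0.0198] 0.0008 0.0004285649250192921
wr 0.038 11 [0.5691 0.2734 0.7559 0.0199] 0.0004 0.00023471795851844033
top 0.042 16 [0.57   0.2727 0.7557 0.0198] 0.0009 0.00045886453873404394
wr 0.042 11 [0.5683 0.2728 0.7558 0.0198] 0.0004 0.0002556135352945517
```

The rack is fitted at (0.569,0.273), yaw 0.756. The top and wrist views agree within about 1 mm. Now small test tilts to identify the wrist geometry.

Call:
{"fn": "play_rows", "kwargs": {
  "deltas": [
    [[0, 0, 0, 0, 0, 0.14, 70], [0, 0, 0, 0, 0, 0.14, 70], [0, 0, 0, 0, 0, 0.14, 70], [0, 0, 0, 0, 0, 0, 70], [0, 0, 0, 0, 0, 0, 70]]
  ]
}}

```text
time_s: 29.8
ee_pos: [0.4954, 0.0976, 0.4004]
eef_rot: [1.571, 1.152, -0.03]
force: [-0.1, -0.3, 0.4]
grip_width: 0.0698
```

```bash
python3 - <<'E'
from h import *
e,T,o=tool(); print(o["qpos"].tolist(),e.tolist(),T.tolist())
E
```

```text
[0.16384555565781214, -0.12447348293967467, 1.5917545982044043, -0.08211085397708984, 1.2633062854310173, 0.202334690492112] [0.4954242162363098, 0.09756097866235537, 0.40044532544851] [[0.40660375003479465, 0.9131150598807478, -0.029904479206641077], [-0.012009938927882546, -0.02738736794819202, -0.9995527467041542], [-0.9135256711360611, 0.4067810461364302, -0.00016935040802001922]]
```

Call:
{"fn": "play_rows", "kwargs": {
  "deltas": [
    [[0, 0, 0, 0, -0.14, 0, 70], [0, 0, 0, 0, -0.14, 0, 70], [0, 0, 0, 0, -0.14, 0, 70], [0, 0, 0, 0, 0, 0, 70], [0, 0, 0, 0, 0, 0, 70]]
  ]
}}

```text
time_s: 30.3
ee_pos: [0.4964, 0.0989, 0.3991]
eef_rot: [0.829, 0.989, -0.86]
force: [-0.0, -0.6, 0.3]
grip_width: 0.0701
```

```bash
python3 - <<'E'
from h import *
e,T,o=tool(); print(o["qpos"].tolist(),e.tolist(),T.tolist())
E
```

```text
[0.40611637517122967, 0.003662757636564195, 1.5209479012799232, -0.556714497648312, 1.4442854399208829, 0.5472994482819621] [0.49641114512723145, 0.09888723948008846, 0.3990894126804529] [[0.3585820328831119, 0.9138753813480063, -0.19039620022324744], [-0.4163891908266873, -0.025961287490179508, -0.9088157422242138], [-0.8354872634912583, 0.4051639161103668, 0.37121857931143515]]
```

```bash
cat > kin.py <<'E'
import numpy as np
from scipy.optimize import least_squares
from scipy.spatial.transform import Rotation as Ro
LO=np.array([-3.03,-.79,.23,-1.04,0,-2.55]);HI=np.array([3.03,2.21,2.52,4.18,3.07,2.55])
def fk(q,p):
    d1,a1,L2,L3,c,Lt,s4,s6,lat=p
    R1=Ro.from_euler("z",q[0]).as_matrix()
    def Ry(a): return Ro.from_euler("y",a).as_matrix()
    R2=R1@Ry(q[1]); R3=R2@Ry(q[2]); R4=R3@Ro.from_euler("z",s4*q[3]).as_matrix(); R5=R4@Ry(q[4]); R6=R5@Ro.from_euler("z",s6*q[5]).as_matrix()
    pos=np.array([0,0,d1])+R1@[a1,lat,0]+R2@[0,0,L2]+R3@[c,0,L3]+R6@[0,0,Lt]
    # tool: x = R6 z; y when down with q1=q6=0 -> phi=0 -> +x world. R6(down)=Ry(pi): x->-x
    T=np.c_[R6[:,2],-R6[:,0],-R6[:,1]]
    return pos,T
E
python3 - <<'E'
from kin import *
from dat import D
M=[([0.16384555565781214, -0.12447348293967467, 1.5917545982044043, -0.08211085397708984, 1.2633062854310173, 0.202334690492112], [0.4954242162363098, 0.09756097866235537, 0.40044532544851], [[0.40660375003479465, 0.9131150598807478, -0.029904479206641077], [-0.012009938927882546, -0.02738736794819202, -0.9995527467041542], [-0.9135256711360611, 0.4067810461364302, -0.00016935040802001922]]),
([0.40611637517122967, 0.003662757636564195, 1.5209479012799232, -0.556714497648312, 1.4442854399208829, 0.5472994482819621], [0.49641114512723145, 0.09888723948008846, 0.3990894126804529], [[0.3585820328831119, 0.9138753813480063, -0.19039620022324744], [-0.4163891908266873, -0.025961287490179508, -0.9088157422242138], [-0.8354872634912583, 0.4051639161103668, 0.37121857931143515]])]
for s4 in (1,-1):
  for s6 in (1,-1):
    def f(v):
        p=[*v[:6],s4,s6,v[6]]; r=[]
        for q,e in D: r+=list((fk(q,p)[0]-e))
        for q,e,T in M:
            a,b=fk(q,p); r+=list((a-e)); r+=list((b-np.array(T)).ravel()*.3)
        return np.array(r)
    s=least_squares(f,[.25,0,.42,.45,.04,.3,.03]); print(s4,s6,s.x.round(4),np.abs(s.fun).max(), s.cost)
E
```

```text
1 1 [ 2.213e-01 -3.000e-04  4.243e-01  4.478e-01  4.110e-02  2.706e-01
  3.660e-02] 0.00034810266154136627 2.6173224239411896e-07
1 -1 [ 2.213e-01 -3.000e-04  4.243e-01  4.478e-01  4.110e-02  2.706e-01
  3.660e-02] 0.27459590696997366 0.11202585336076012
-1 1 [ 0.0462 -0.0141  0.2627  0.4973  0.0452 -0.0838  0.0253] 0.2889247662594625 0.11530297827390856
-1 -1 [ 0.0462 -0.0141  0.2627  0.4973  0.0452 -0.0838  0.0253] 0.2943020703167906 0.17795279047890017
```

```bash
cat >> kin.py <<'E'
P=[.2213,-.0003,.4243,.4478,.0411,.2706,1,1,.0366]
def ik(pos,T,seeds=None,n=12,rng=np.random.default_rng(0)):
    best=None
    S=[] if seeds is None else list(seeds)
    for k in range(n): S.append([np.arctan2(pos[1],pos[0])+rng.uniform(-.4,.4),rng.uniform(-.2,1),rng.uniform(1,2),rng.uniform(-1,3.2),rng.uniform(.1,1.6),rng.uniform(-2,2)])
    for s in S:
        s=np.clip(s,LO+1e-3,HI-1e-3)
        def f(q):
            a,b=fk(q,P); return np.r_[(a-pos)*5,(b-T).ravel()]
        r=least_squares(f,s,bounds=(LO,HI),max_nfev=60)
        if r.cost<1e-8:
            m=np.minimum(r.x-LO,HI-r.x).min()
            if best is None or m>best[1]: best=(r.x,m)
            if m>.2: break
    return best
drA=(.642,-.012);drB=(.6607,-.128);drC=(.524,-.351);t1=(.558,-.116);gr=(.545,-.212);t2=(.6163,-.2456);jar=(.785,.045);spray=(.481,-.579)
RACK=(.5692,.2731,.7557)
rx=np.array([np.cos(.7557),np.sin(.7557),0]);ry=np.array([-np.sin(.7557),np.cos(.7557),0])
def cradle(i): return np.array([RACK[0],RACK[1],.058])+ry*(-.1275+.085*i)
def pickT(psi,th,sg):
    x=np.array([np.cos(psi)*np.cos(th),np.sin(psi)*np.cos(th),-np.sin(th)]); y=sg*np.array([-np.sin(psi),np.cos(psi),0]); return np.c_[x,y,np.cross(x,y)]
def placeT(th,sg,fwd):
    x=(np.sin(th) if fwd else -np.sin(th))*rx-np.cos(th)*np.array([0,0,1.]); y=(-sg if fwd else sg)*ry; return np.c_[x,y,np.cross(x,y)]
def bodypts(T,pos,op=.07):
    g=[]
    for x in np.linspace(-.097,-.27,6):
        for y in np.linspace(-.0885,.0885,9):
            for z in (-.0375,0,.0375): g.append((x,y,z))
    for x in np.linspace(-.097,0,7):
        for y in (-op/2-.0125,op/2+.0125,-op/2-.001,op/2+.001):
            for z in (-.01,.01): g.append((x,y,z))
    return np.array(g)@T.T+pos
def dcyl(Q,c,r,h):
    d=np.hypot(Q[:,0]-c[0],Q[:,1]-c[1])-r; dz=Q[:,2]-h
    return np.where((d>0)&(dz>0),np.hypot(d,dz),np.maximum(d,dz)).min()
def dbox(Q,c,yaw,hx,hy,h):
    R=np.array([[np.cos(yaw),np.sin(yaw)],[-np.sin(yaw),np.cos(yaw)]]); q=(Q[:,:2]-c)@R.T
    d=np.c_[np.abs(q[:,0])-hx,np.abs(q[:,1])-hy,Q[:,2]-h]
    return np.where((d>0).any(1),np.linalg.norm(np.maximum(d,0),axis=1),d.max(1)).min()
def clear(T,pos,drums,op=.07):
    Q=bodypts(T,pos,op)
    L={"bench":Q[:,2].min(),"stack":dbox(Q,(.3814,-.3068),-1.148,.03,.05,.19),"rack":dbox(Q,RACK[:2],RACK[2],.06,.1675,.049),"jar":dcyl(Q,jar,.036,.09),"spray":dcyl(Q,spray,.032,.19)}
    for n,c in dict(t1=t1,gr=gr,t2=t2,**drums).items(): L[n]=dcyl(Q,c,.024,.1)
    return L
E
cat > plan.py <<'E'
from kin import *
import sys
alld=dict(drA=drA,drB=drB,drC=drC)
def search(target,others,gz=.06):
    out=[]
    for th in np.deg2rad([15,25,30]):
        for psi in np.deg2rad(range(-110,120,10)):
            for sg in (1,-1):
                T=pickT(psi,th,sg); pos=np.array([*alld[target],gz])+T[:,0]*.019
                L=clear(T,pos,{k:alld[k] for k in others})
                k=min(L,key=L.get)
                if L[k]<.004: continue
                s=ik(pos,T,n=6)
                if s is None: continue
                out.append((np.rad2deg(th).round(),np.rad2deg(psi).round(),sg,k,L[k].round(3),s[0].round(2).tolist(),s[1].round(2)))
    return out
for tg,ot in (("drA",["drB","drC"]),("drB",["drC"]),("drC",[])):
    print(tg)
    for o in search(tg,ot): print("  ",o)
E
python3 plan.py
```

```text
drA
   (np.float64(15.0), np.float64(-30.0), 1, 'rack', np.float64(0.022), [0.17, 0.71, 1.96, 3.99, 0.97, 1.21], np.float64(0.19))
   (np.float64(15.0), np.float64(-30.0), -1, 'rack', np.float64(0.022), [0.17, 0.71, 1.96, 3.99, 0.97, -1.93], np.float64(0.19))
   (np.float64(15.0), np.float64(-20.0), 1, 't1', np.float64(0.026), [0.08, 0.69, 2.02, 3.67, 0.93, 1.35], np.float64(0.5))
   (np.float64(15.0), np.float64(-20.0), -1, 't1', np.float64(0.026), [0.08, 0.69, 2.02, 3.67, 0.93, -1.79], np.float64(0.5))
   (np.float64(15.0), np.float64(-10.0), -1, 't1', np.float64(0.006), [-0.02, 0.67, 2.07, 3.34, 0.91, -1.65], np.float64(0.45))
   (np.float64(25.0), np.float64(-100.0), 1, 'jar', np.float64(0.007), [0.25, 1.02, 1.13, -0.98, 1.65, 0.7], np.float64(0.06))
   (np.float64(25.0), np.float64(-100.0), -1, 'jar', np.float64(0.007), [0.25, 1.02, 1.13, -0.98, 1.65, -2.44], np.float64(0.06))
   (np.float64(25.0), np.float64(-30.0), 1, 'rack', np.float64(0.025), [0.15, 0.62, 1.95, 4.13, 0.74, 1.05], np.float64(0.05))
   (np.float64(25.0), np.float64(-30.0), -1, 'rack', np.float64(0.025), [0.15,
[... 1520 characters left out ...]
07, 1.08, 1.01, -0.99, 1.68, 0.64], np.float64(0.05))
   (np.float64(25.0), np.float64(-110.0), -1, 'jar', np.float64(0.013), [0.07, 1.08, 1.01, -0.99, 1.68, -2.5], np.float64(0.05))
   (np.float64(30.0), np.float64(-110.0), 1, 'jar', np.float64(0.026), [0.05, 1.04, 1.03, -0.92, 1.63, 0.63], np.float64(0.12))
   (np.float64(30.0), np.float64(-110.0), -1, 'jar', np.float64(0.026), [0.05, 1.04, 1.03, -0.92, 1.63, -2.51], np.float64(0.04))
   (np.float64(30.0), np.float64(-100.0), 1, 'jar', np.float64(0.015), [0.07, 0.97, 1.18, -1.0, 1.48, 0.61], np.float64(0.04))
   (np.float64(30.0), np.float64(-100.0), -1, 'jar', np.float64(0.015), [0.07, 0.97, 1.18, -1.0, 1.48, -2.53], np.float64(0.02))
drC
```

The FK fits to 0.3 mm. Direct side grasps are blocked by clutter or by the j4 limits. Instead, I'll lift each drum from the top, stand it at a clear spot S, regrasp it there from the side, then roll it into a cradle. First I need a workable S.

```bash
cat > plan2.py <<'E'
from kin import *
def track(q,poses,step=12):
    """follow interpolated poses w/ local IK; return qs or None"""
    qs=[q]; (p0,T0)=fk(q,P)
    for p1,T1 in poses:
        rv=Ro.from_matrix(T0.T@T1).as_rotvec()
        for k in range(1,step+1):
            a=k/step; T=T0@Ro.from_rotvec(rv*a).as_matrix(); p=p0+(p1-p0)*a
            def f(q): x,y=fk(q,P); return np.r_[(x-p)*5,(y-T).ravel()]
            r=least_squares(f,np.clip(qs[-1],LO+1e-4,HI-1e-4),bounds=(LO,HI),max_nfev=40)
            if r.cost>1e-6: return None
            qs.append(r.x)
        p0,T0=p1,T1
    return np.array(qs)
if __name__=="__main__":
    res=[]
    dr=dict(drA=drA,drB=drB,drC=drC)
    for S in [(.42,.08),(.42,.12),(.38,.10),(.45,.05),(.40,.15),(.36,.18)]:
      for th in np.deg2rad([10,20,30]):
        for psi in np.deg2rad([30,50,70,90,110]):
          for sg in (1,-1):
            T=pickT(psi,th,sg); g=np.array([*S,.058]); pos=g+T[:,0]*.019
            L=clear(T,pos,dr); k=min(L,key=L.get)
            if L[k]<.01: continue
            s=ik(pos,T,n=6)
            if s is None or s[1]<.1: continue
            L2=clear(T,pos-.09*T[:,0]*[1,1,0],dr); k2=min(L2,key=L2.get)
            ok=[]
            for i in range(4):
              for fwd in (0,1):
                Tp=placeT(th,sg,fwd); c=cradle(i)+Tp[:,0]*.019
                up=np.array([0,0,.12])
                q=track(s[0],[(pos+up*1.2,T),(pos+up*1.2,Tp),(c+up,Tp),(c,Tp)],8)
                if q is None: continue
                ok.append((i,fwd,round(np.minimum(q-LO,HI-q).min(),2),round(np.abs(np.diff(q,axis=0)).max(),2)))
            if len(ok)>=3: print(S,np.rad2deg([th,psi]).round(),sg,k,round(L[k],3),k2,round(L2[k2],3),s[0].round(2),ok)
E
timeout 560 python3 plan2.py
```

```text
(0.42, 0.08) [10. 50.] 1 bench 0.035 bench 0.035 [-0.53  0.68  2.34  1.72  1.38  1.69] [(0, 1, np.float64(0.12), np.float64(0.22)), (1, 1, np.float64(0.12), np.float64(0.22)), (2, 1, np.float64(0.12), np.float64(0.22)), (3, 1, np.float64(0.12), np.float64(0.22))]
(0.42, 0.08) [10. 50.] -1 bench 0.035 bench 0.035 [-0.53  0.68  2.34  1.72  1.38 -1.45] [(0, 0, np.float64(0.12), np.float64(0.33)), (0, 1, np.float64(0.12), np.float64(0.22)), (1, 0, np.float64(0.12), np.float64(0.33)), (1, 1, np.float64(0.12), np.float64(0.22)), (2, 0, np.float64(0.12), np.float64(0.33)), (2, 1, np.float64(0.12), np.float64(0.22)), (3, 0, np.float64(0.12), np.float64(0.33)), (3, 1, np.float64(0.12), np.float64(0.22))]
(0.42, 0.08) [10. 70.] 1 bench 0.035 stack -0.0 [-0.53  0.71  2.14  1.35  1.45  1.86] [(0, 1, np.float64(0.33), np.float64(0.18)), (1, 1, np.float64(0.33), np.float64(0.18)), (2, 1, np.float64(0.33), np.float64(0.18)), (3, 1, np.float64(0.33), np.float64(0.18))]
(0.42, 0.08) [10. 70.] -1 bench 0.035 stack -0.0 [-0.53  0.71  2.14  1.35  1.45 -1.28] [(0, 0, np.float64(0.33), np.float64(0.3)), (
[... 28228 characters left out ...]
 (3, 1, np.float64(0.27), np.float64(0.24))]
(0.36, 0.18) [ 30. 110.] 1 bench 0.04 bench 0.04 [-0.14  0.56  2.01  0.89  1.37  2.08] [(0, 1, np.float64(0.2), np.float64(0.25)), (1, 1, np.float64(0.2), np.float64(0.25)), (2, 1, np.float64(0.2), np.float64(0.25)), (3, 1, np.float64(0.2), np.float64(0.25))]
(0.36, 0.18) [ 30. 110.] -1 bench 0.04 bench 0.04 [-0.14  0.56  2.01  0.89  1.37 -1.06] [(0, 0, np.float64(0.43), np.float64(0.31)), (1, 0, np.float64(0.51), np.float64(0.31)), (1, 1, np.float64(0.0), np.float64(0.25)), (2, 0, np.float64(0.51), np.float64(0.31)), (2, 1, np.float64(0.19), np.float64(0.25)), (3, 0, np.float64(0.51), np.float64(0.31)), (3, 1, np.float64(0.27), np.float64(0.25))]
```

```bash
cat > plan3.py <<'E'
from plan2 import *
dr=dict(drA=drA,drB=drB,drC=drC)
psi=.7557
phi=psi-np.pi/2
dn=np.array([[0,np.cos(phi),np.sin(phi)],[0,np.sin(phi),-np.cos(phi)],[-1,0,0.]])
for S in [(.45,0),(.48,0),(.48,.03),(.50,.03),(.46,.06)]:
  for th in np.deg2rad([8,15]):
    T=pickT(psi,th,-1); pos=np.array([*S,.056])+T[:,0]*.019
    L=clear(T,pos,dr);k=min(L,key=L.get); back=pos-.1*np.array([T[0,0],T[1,0],0]); L2=clear(T,back,dr);k2=min(L2,key=L2.get)
    q0=ik(np.array([*S,.2]),dn,n=4)
    q=track(q0[0],[(np.array([*S,.25])-.12*rx,dn),(back+[0,0,.1],T),(back,T),(pos,T)],8)
    if q is None: print(S,th,"approach fail"); continue
    r=[]
    Tp=placeT(th,-1,0)
    for i in range(4):
        c=cradle(i)+Tp[:,0]*.019
        z=np.array([0,0,.1])
        qq=track(q[-1],[(pos+z,T),((pos+c)/2*[1,1,0]+[0,0,.25],Tp),(c+z,Tp),(c,Tp)],8)
        r.append(None if qq is None else (round(np.minimum(qq-LO,HI-qq).min(),2),round(np.abs(np.diff(qq,axis=0)).max(),2)))
    print(S,th.round(2),k,L[k].round(3),k2,L2[k2].round(3),"appr margin",np.minimum(q-LO,HI-q).min().round(2),"q",q[-1].round(2),r)
E
timeout 300 python3 plan3.py
```

```text
(0.45, 0) 0.14 bench 0.03 bench 0.03 appr margin 0.19 q [-0.68  0.72  2.25  1.68  1.41 -1.4 ] [(np.float64(0.21), np.float64(0.38)), (np.float64(0.21), np.float64(0.4)), (np.float64(0.21), np.float64(0.42)), (np.float64(0.2), np.float64(0.44))]
(0.45, 0) 0.26 bench 0.04 bench 0.04 appr margin 0.19 q [-0.66  0.63  2.27  1.65  1.28 -1.32] [(np.float64(0.21), np.float64(0.39)), (np.float64(0.21), np.float64(0.4)), (np.float64(0.21), np.float64(0.41)), (np.float64(0.21), np.float64(0.43))]
(0.48, 0) 0.14 bench 0.03 stack 0.023 appr margin 0.24 q [-0.63  0.73  2.19  1.72  1.39 -1.35] [(np.float64(0.28), np.float64(0.38)), (np.float64(0.28), np.float64(0.4)), (np.float64(0.27), np.float64(0.42)), (np.float64(0.26), np.float64(0.44))]
(0.48, 0) 0.26 bench 0.04 stack 0.023 appr margin 0.24 q [-0.61  0.64  2.21  1.69  1.26 -1.27] [(np.float64(0.28), np.float64(0.39)), (np.float64(0.28), np.float64(0.4)), (np.float64(0.28), np.float64(0.41)), (np.float64(0.28), np.float64(0.43))]
(0.48, 0.03) 0.14 bench 0.03 bench 0.03 appr margin 0.19 q [-0.55  0.73  2.22  1.8   1.38 -1.38] [(np.float64(0.24)
[... 677 characters left out ...]
rgin 0.22 q [-0.5   0.64  2.19  1.79  1.23 -1.26] [(np.float64(0.29), np.float64(0.41)), (np.float64(0.29), np.float64(0.42)), (np.float64(0.29), np.float64(0.44)), (np.float64(0.29), np.float64(0.45))]
(0.46, 0.06) 0.14 bench 0.03 bench 0.03 appr margin 0.1 q [-0.5   0.72  2.29  1.86  1.39 -1.44] [(np.float64(0.17), np.float64(0.42)), (np.float64(0.17), np.float64(0.44)), (np.float64(0.17), np.float64(0.46)), (np.float64(0.17), np.float64(0.48))]
(0.46, 0.06) 0.26 bench 0.04 bench 0.04 appr margin 0.1 q [-0.48  0.62  2.31  1.84  1.24 -1.36] [(np.float64(0.17), np.float64(0.43)), (np.float64(0.17), np.float64(0.45)), (np.float64(0.17), np.float64(0.47)), (np.float64(0.17), np.float64(0.49))]
```

Choosing S=(0.50,0.03). The side grasp there heads along rack x with 10° tilt, so pick and place differ by a pure 90° turn about tool y. First I'll straighten the tool above drum A.

```bash
cat >> h.py <<'E'
PHI=.7557-np.pi/2
E
python3 - <<'E'
from h import *
goto([.642,-.012,.22],down(PHI))
E
```

```text
t 30.3 ee [0.4964 0.0989 0.3991] w 0.0701 F [-0.  -0.6  0.3] q [ 0.406  0.004  1.521 -0.557  1.444  0.547]
 shift now-axes [248.   63.4   6.6]  rot [ 0.677  0.227 -0.548]  shift after-rot axes [179.1 180.5 -29.9] min rows 5.1 6.0
```

Call:
{"fn": "play_rows", "kwargs": {
  "deltas": [
    [[0, 0, 0, 0.075, 0.025, -0.061, 70], [0, 0, 0, 0.075, 0.025, -0.061, 70], [0, 0, 0, 0.075, 0.025, -0.061, 70], [0, 0, 0, 0.075, 0.025, -0.061, 70], [0, 0, 0, 0.075, 0.025, -0.061, 70], [0, 0, 0, 0.075, 0.025, -0.061, 70], [0, 0, 0, 0.075, 0.025, -0.061, 70], [0, 0, 0, 0.075, 0.025, -0.061, 70], [0, 0, 0, 0.077, 0.027, -0.06, 70], [0, 0, 0, 0, 0, 0, 70]]
  ]
}}

```text
time_s: 31.3
ee_pos: [0.4965, 0.0968, 0.4004]
eef_rot: [2.56, 1.567, 0.169]
force: [-0.4, -0.1, -0.6]
grip_width: 0.0701
```

Call:
{"fn": "play_rows", "kwargs": {
  "deltas": [
    [[25, 30, -5, 0, 0, 0, 70], [25, 30, -5, 0, 0, 0, 70], [25, 30, -5, 0, 0, 0, 70], [25, 30, -5, 0, 0, 0, 70], [25, 30, -5, 0, 0, 0, 70], [25, 30, -5, 0, 0, 0, 70], [0, 0, 0, 0, 0, 0, 70], [0, 0, 0, 0, 0, 0, 70]]
  ]
}}

```text
time_s: 32.1
ee_pos: [0.6415, -0.013, 0.2504]
eef_rot: [1.589, 1.567, -0.797]
force: [-0.4, 0.2, 0.4]
grip_width: 0.0704
```

```bash
python3 - <<'E'
from h import *
goto([.642,-.012,.073],down(PHI))
w=grab("wrist","w16")
E
```

```text
t 32.1 ee [ 0.6415 -0.013   0.2504] w 0.0704 F [-0.4  0.2  0.4] q [-0.076  0.483  1.167 -0.003  1.489  0.739]
 shift now-axes [177.4  -1.1  -1. ]  rot [-0.    -0.    -0.004]  shift after-rot axes [177.4  -0.4  -1.1] min rows 3.5 0.0
```

View pics/w16.png

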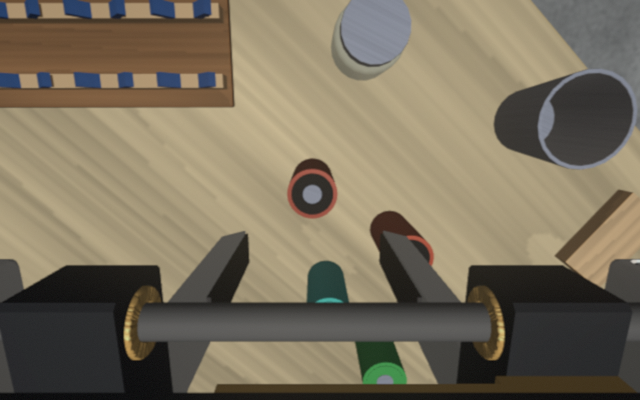

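The red-brown drum A is at (312,195), centred between the jaws. The turquoise one at (328,300) is behind. Descending on drum A.

Call:
{"fn": "play_rows", "kwargs": {
  "deltas": [
    [[37, 0, -1, 0, 0, 0, 70], [37, 0, 0, 0, 0, 0, 70], [37, 0, 0, 0, 0, 0, 70], [37, 0, 0, 0, 0, 0, 70], [37, 0, 0, 0, 0, 0, 70], [0, 0, 0, 0, 0, 0, 70], [0, 0, 0, 0, 0, 0, 30], [0, 0, 0, 0, 0, 0, 30], [0, 0, 0, 0, 0, 0, 30], [0, 0, 0, 0, 0, 0, 30]]
  ],
  "grip_force": 30
}}

```text
time_s: 33.15
ee_pos: [0.6436, -0.0122, 0.0677]
eef_rot: [1.94, 1.564, -0.447]
force: [-1.1, 2.4, 7.8]
grip_width: 0.0477
```

Call:
{"fn": "play_rows", "kwargs": {
  "deltas": [
    [[0, 0, 0, 0, 0, 0, 30], [0, 0, 0, 0, 0, 0, 30], [0, 0, 0, 0, 0, 0, 30], [-20, 0, 0, 0, 0, 0, 30], [-25, 0, 0, 0, 0, 0, 30], [-25, 0, 0, 0, 0, 0, 30], [0, 0, 0, 0, 0, 0, 30]]
  ]
}}

```text
time_s: 33.85
ee_pos: [0.644, -0.0122, 0.1397]
eef_rot: [2.032, 1.561, -0.355]
force: [-0.3, 0.6, -2.7]
grip_width: 0.0478
```

```bash
python3 - <<'E'
from h import *
goto([.50,.03,.066],down(PHI))
E
```

```text
t 33.85 ee [ 0.644  -0.0122  0.1397] w 0.0478 F [-0.3  0.6 -2.7] q [-0.075  0.558  1.311 -0.003  1.263  0.742]
 shift now-axes [  72.2 -130.1   76.3]  rot [-0.001 -0.004 -0.009]  shift after-rot axes [  73.7 -129.5   75.9] min rows 3.3 0.1
```

Call:
{"fn": "play_rows", "kwargs": {
  "deltas": [
    [[0, -32, 19, 0, 0, 0, 30], [0, -32, 19, 0, 0, 0, 30], [0, -33, 19, 0, 0, 0, 30], [0, -33, 19, 0, 0, 0, 30], [20, 0, 0, 0, -0.004, -0.008, 30], [20, 0, 0, 0, 0, 0, 30], [20, 0, 0, 0, 0, 0, 30], [0, 0, 0, 0, 0, 0, 30], [0, 0, 0, 0, 0, 0, 30]]
  ]
}}

```text
time_s: 34.75
ee_pos: [0.4977, 0.0305, 0.0749]
eef_rot: [-0.773, 1.565, 3.123]
force: [0.3, 0.2, -1.8]
grip_width: 0.0478
```

Call:
{"fn": "play_rows", "kwargs": {
  "deltas": [
    [[5, 0, 0, 0, 0, 0, 30], [4, 0, 0, 0, 0, 0, 30], [2, 0, 0, 0, 0, 0, 30], [0, 0, 0, 0, 0, 0, 30], [0, 0, 0, 0, 0, 0, 30]]
  ]
}}

```text
time_s: 35.25
ee_pos: [0.4988, 0.0314, 0.0665]
eef_rot: [-1.302, 1.568, 2.594]
force: [-8.9, 7.6, 27.2]
grip_width: 0.0477
```

Call:
{"fn": "play_rows", "kwargs": {
  "deltas": [
    [[0, 0, 0, 0, 0, 0, 80], [0, 0, 0, 0, 0, 0, 80], [0, 0, 0, 0, 0, 0, 80], [-20, 0, 0, 0, 0, 0, 80], [-40, 0, 0, 0, 0, 0, 80], [-40, 0, 0, 0, 0, 0, 80], [-40, 0, 40, 0, 0, 0, 80], [0, 0, 45, 0, 0, 0, 80], [0, 0, 45, 0, 0, 0, 80], [0, 0, 0, 0, 0, 0, 80]]
  ]
}}

```text
time_s: 36.25
ee_pos: [0.4049, -0.0575, 0.2]
eef_rot: [-0.653, 1.566, -3.043]
force: [0.4, 0.2, 0.3]
grip_width: 0.0796
```

```bash
python3 - <<'E'
from h import *
goto([.50,.03,.2],down(PHI))
w=grab("wrist","w17")
p=np.array([312,170])
E
```

```text
t 36.25 ee [ 0.4049 -0.0575  0.2   ] w 0.0796 F [0.4 0.2 0.3] q [-0.23  -0.012  1.891 -0.002  1.268  0.59 ]
 shift now-axes [  -0.5    1.  -129.2]  rot [-0.004  0.004  0.003]  shift after-rot axes [   0.     1.5 -129.2] min rows 2.6 0.0
```

View pics/w17.png

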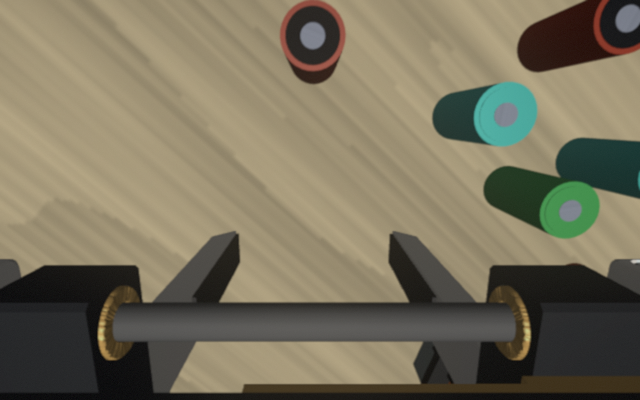

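The drum stands at (313,36). Measure it, then swing the tool to the side pose.

```bash
python3 - <<'E'
from h import *
w=grab("wrist"); print(unproj(w,(313,36),.1).round(4))
E
```

```text
[0.4993 0.0304 0.1   ]
```

Call:
{"fn": "play_rows", "kwargs": {
  "deltas": [
    [[0, 0, 0, 0, 0.07, 0, 80], [0, 0, 0, 0, 0.07, 0, 80], [0, 0, 0, 0, 0.07, 0, 80], [0, 0, 0, 0, 0.07, 0, 80], [0, 0, 0, 0, 0.07, 0, 80], [0, 0, 0, 0, 0.07, 0, 80], [0, 0, 0, 0, 0.07, 0, 80], [0, 0, 0, 0, 0.07, 0, 80], [0, 0, 0, 0, 0.07, 0, 80], [0, 0, 0, 0, 0.07, 0, 80]]
  ]
}}

```text
time_s: 37.35
ee_pos: [0.408, -0.0551, 0.1999]
eef_rot: [-3.135, 0.872, 0.76]
force: [-0.9, 0.2, -0.1]
grip_width: 0.0799
```

Call:
{"fn": "play_rows", "kwargs": {
  "deltas": [
    [[0, 0, 0, 0, 0.07, 0, 80], [0, 0, 0, 0, 0.07, 0, 80], [0, 0, 0, 0, 0.07, 0, 80], [0, 0, 0, 0, 0.07, 0, 80], [0, 0, 0, 0, 0.07, 0, 80], [0, 0, 0, 0, 0.07, 0, 80], [0, 0, 0, 0, 0.07, 0, 80], [0, 0, 0, 0, 0.07, 0, 80], [0, 0, 0, 0, 0.07, 0, 80], [0, 0, 0, 0, 0.07, 0, 80]]
  ]
}}

```text
time_s: 38.35
ee_pos: [0.4078, -0.0553, 0.1995]
eef_rot: [-3.137, 0.172, 0.756]
force: [-0.6, -0.1, -0.4]
grip_width: 0.08
```

```bash
python3 - <<'E'
from h import *
from kin import pickT,rx
T=pickT(.7557,.1745,-1)
goto(np.array([.50,.03,.056])+.019*T[:,0]-.09*rx,T)
E
```

```text
t 38.35 ee [ 0.4078 -0.0553  0.1995] w 0.08 F [-0.6 -0.1 -0.4] q [-0.954  0.222  2.305  1.358  1.51  -0.957]
 shift now-axes [ 78.7   1.8 135.3]  rot [-0.005 -0.002  0.001]  shift after-rot axes [ 79.    1.1 135.1] min rows 3.1 0.0
```

Call:
{"fn": "play_rows", "kwargs": {
  "deltas": [
    [[6, 0, 36, 0, 0, 0, 80], [6, 0, 36, 0, 0, 0, 80], [7, 1, 36, 0, 0, 0, 80], [7, 0, 36, 0, 0, 0, 80], [0, 0, 0, -0.005, 0, 0, 80], [0, 0, 0, 0, 0, 0, 80]]
  ]
}}

```text
time_s: 38.95
ee_pos: [0.4082, -0.0549, 0.0536]
eef_rot: [-3.14, 0.174, 0.757]
force: [-0.0, 0.0, 0.1]
grip_width: 0.0802
```

```bash
python3 - <<'E'
from h import *
from kin import pickT,rx
T=pickT(.7557,.1745,-1)
goto(np.array([.4995,.0304,.056])+.019*T[:,0],T)
E
```

```text
t 38.95 ee [ 0.4082 -0.0549  0.0536] w 0.0802 F [-0.   0.   0.1] q [-0.952  0.694  2.252  1.402  1.427 -1.373]
 shift now-axes [141.7   0.7 -24. ]  rot [-0.001 -0.     0.001]  shift after-rot axes [141.7   0.5 -24.1] min rows 2.9 0.0
```

Call:
{"fn": "play_rows", "kwargs": {
  "deltas": [
    [[28, 0, -5, 0, 0, 0, 80], [28, 0, -5, 0, 0, 0, 80], [29, 1, -5, 0, 0, 0, 80], [29, 0, -5, 0, 0, 0, 80], [28, 0, -4, 0, 0, 0, 80], [0, 0, 0, 0, 0, 0, 80], [0, 0, 0, 0, 0, 0, 80]]
  ]
}}

```text
time_s: 39.65
ee_pos: [0.5139, 0.0431, 0.0548]
eef_rot: [3.137, 0.173, 0.757]
force: [0.0, -0.7, -1.0]
grip_width: 0.08
```

Call:
{"fn": "play_rows", "kwargs": {
  "deltas": [
    [[0, 0, 0, 0, 0, 0, 30], [0, 0, 0, 0, 0, 0, 30], [0, 0, 0, 0, 0, 0, 30], [0, 0, 0, 0, 0, 0, 30], [0, 0, 0, 0, 0, 0, 30], [0, 0, 0, 0, 0, 0, 30], [0, 0, 0, 0, 0, 0, 30]]
  ]
}}

```text
time_s: 40.35
ee_pos: [0.5135, 0.0426, 0.0524]
eef_rot: [3.141, 0.175, 0.755]
force: [-1.3, -0.5, 2.5]
grip_width: 0.0475
```

```bash
python3 - <<'E'
from h import *
from kin import *
T=pickT(.7557,.1745,-1)
goto(np.array([.4995,.0304,.056])+.019*T[:,0],T)
w=grab("wrist","w18"); s=grab("scene"); cv2.imwrite("pics/s18.png",cv2.resize(s["bgr"][80:260,220:460],None,fx=3,fy=3,interpolation=cv2.INTER_CUBIC))
E
```

```text
t 40.35 ee [0.5135 0.0426 0.0524] w 0.0475 F [-1.3 -0.5  2.5] q [-0.518  0.709  2.184  1.817  1.329 -1.327]
 shift now-axes [ 0.1 -0.7 -0.3]  rot [ 0.001  0.    -0.001]  shift after-rot axes [ 0.1 -0.7 -0.3] min rows 0.0 0.0
```

View pics/s18.png

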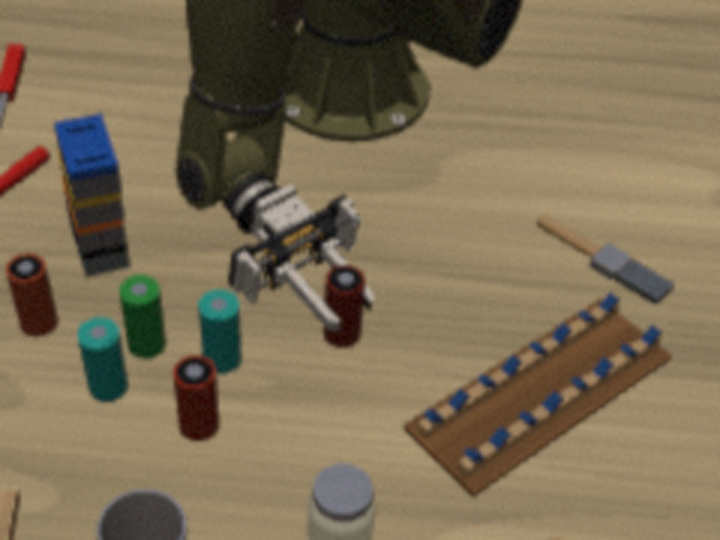

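Drum A is gripped at mid-height from the side. Lift and turn it 90°.

Call:
{"fn": "play_rows", "kwargs": {
  "deltas": [
    [[-7, 0, -40, 0, 0, 0, 30], [-7, 0, -40, 0, 0, 0, 30], [-7, 0, -40, 0, 0, 0, 30], [0, 0, 0, 0, -0.07, 0, 30], [0, 0, 0, 0, -0.07, 0, 30], [0, 0, 0, 0, -0.07, 0, 30], [0, 0, 0, 0, -0.07, 0, 30], [0, 0, 0, 0, -0.07, 0, 30], [0, 0, 0, 0, -0.07, 0, 30], [0, 0, 0, 0, -0.07, 0, 30]]
  ]
}}

```text
time_s: 41.45
ee_pos: [0.5133, 0.0427, 0.174]
eef_rot: [3.14, 0.668, 0.753]
force: [-0.7, -0.1, -2.0]
grip_width: 0.0474
```

Call:
{"fn": "play_rows", "kwargs": {
  "deltas": [
    [[0, 0, 0, 0, -0.07, 0, 30], [0, 0, 0, 0, -0.07, 0, 30], [0, 0, 0, 0, -0.07, 0, 30], [0, 0, 0, 0, -0.07, 0, 30], [0, 0, 0, 0, -0.07, 0, 30], [0, 0, 0, 0, -0.07, 0, 30], [0, 0, 0, 0, -0.07, 0, 30], [0, 0, 0, 0, -0.07, 0, 30], [0, 0, 0, 0, -0.07, 0, 30], [0, 0, 0, 0, -0.07, 0, 30]]
  ]
}}

```text
time_s: 42.45
ee_pos: [0.5133, 0.0429, 0.1739]
eef_rot: [3.136, 1.368, 0.75]
force: [0.7, 0.2, -2.4]
grip_width: 0.0473
```

Call:
{"fn": "play_rows", "kwargs": {
  "deltas": [
    [[0, 0, 0, 0, -0.07, 0, 30], [0, 0, 0, 0, -0.07, 0, 30], [0, 0, 0, 0, -0.07, 0, 30], [0, 0, 0, 0, -0.07, 0, 30], [0, 0, 0, 0, -0.07, 0, 30], [0, 0, 0, 0, -0.03, 0, 30], [0, 0, 0, 0, 0, 0, 30], [0, 0, 0, 0, 0, 0, 30]]
  ]
}}

```text
time_s: 43.25
ee_pos: [0.5134, 0.0429, 0.1739]
eef_rot: [0.003, 1.398, -2.383]
force: [0.4, 1.1, -1.7]
grip_width: 0.0475
```

```bash
cat >> h.py <<'E'
def place(i,off,dz=0):
    from kin import placeT,cradle,rx
    T=placeT(.1745,-1,0); return cradle(i)+off*rx+.019*T[:,0]+np.array([0,0,dz]),T
E
python3 - <<'E'
from h import *
goto(*place(1,.0057,.12))
E
```

```text
t 43.25 ee [0.5134 0.0429 0.1739] w 0.0475 F [ 0.4  1.1 -1.7] q [ 0.07   0.336  1.559 -0.112  1.382  0.914]
 shift now-axes [ -20.3  -86.8 -200.4]  rot [-0.    -0.002 -0.   ]  shift after-rot axes [ -20.5  -86.7 -200.4] min rows 4.4 0.0
```

Call:
{"fn": "play_rows", "kwargs": {
  "deltas": [
    [[-4, -17, -40, 0, 0, 0, 30], [-4, -17, -40, 0, 0, 0, 30], [-4, -17, -40, 0, 0, 0, 30], [-4, -18, -40, 0, 0, 0, 30], [-4, -18, -40, 0, 0, 0, 30], [0, 0, 0, 0, 0, 0, 30], [0, 0, 0, 0, 0, 0, 30]]
  ]
}}

```text
time_s: 43.95
ee_pos: [0.5996, 0.2437, 0.1586]
eef_rot: [0.003, 1.397, -2.383]
force: [-0.2, 0.6, -2.3]
grip_width: 0.0472
```

```bash
python3 - <<'E'
from h import *
goto(*place(1,.0057,0))
w=grab("wrist","w19")
E
```

```text
t 43.95 ee [0.5996 0.2437 0.1586] w 0.0472 F [-0.2  0.6 -2.3] q [ 0.358  0.661  1.115 -0.068  1.527  1.181]
 shift now-axes [ 1.174e+02  1.000e-01 -2.110e+01]  rot [ 0.    -0.    -0.001]  shift after-rot axes [117.4   0.2 -21.1] min rows 2.4 0.0
```

View pics/w19.png

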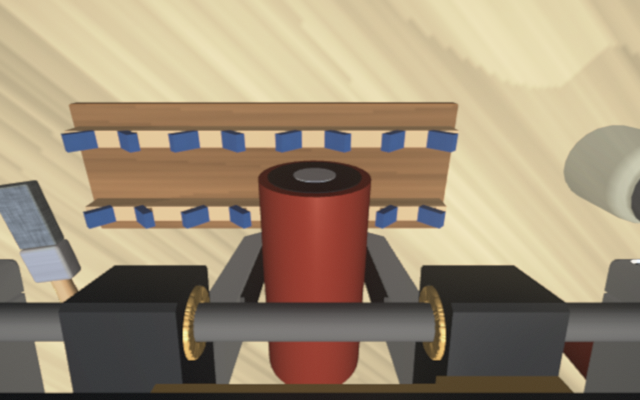

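The cradle 1 V, with cheeks at (288,140) and (338,140), is centred under the drum. Lowering.

Call:
{"fn": "play_rows", "kwargs": {
  "deltas": [
    [[21, 0, -4, 0, 0, 0, 30], [21, 0, -4, 0, 0, 0, 30], [21, 0, -4, 0, 0, 0, 30], [21, 0, -4, 0, 0, 0, 30], [21, 0, -3, 0, 0, 0, 30], [4, 0, -1, 0, 0, 0, 30], [3, 0, -1, 0, 0, 0, 30], [2, 0, 0, 0, 0, 0, 30], [0, 0, 0, 0, 0, 0, 30], [0, 0, 0, 0, 0, 0, 30]]
  ]
}}

```text
time_s: 45.0
ee_pos: [0.6009, 0.2442, 0.0441]
eef_rot: [0.009, 1.398, -2.378]
force: [-0.5, -0.2, -2.5]
grip_width: 0.0473
```

```bash
python3 - <<'E'
from h import *
goto(*place(1,.0057,0))
E
```

```text
t 45.0 ee [0.6009 0.2442 0.0441] w 0.0473 F [-0.5 -0.2 -2.5] q [ 0.358  0.773  1.204 -0.07   1.325  1.196]
 shift now-axes [ 4.9 -0.2  0. ]  rot [-0.001 -0.002 -0.001]  shift after-rot axes [ 4.9 -0.2  0. ] min rows 0.1 0.0
```

Call:
{"fn": "play_rows", "kwargs": {
  "deltas": [
    [[2, 0, 0, 0, 0, 0, 30], [1, 0, 0, 0, 0, 0, 30], [1, 0, 0, 0, 0, 0, 30], [0, 0, 0, 0, 0, 0, 30], [0, 0, 0, 0, 0, 0, 30]]
  ]
}}

```text
time_s: 45.5
ee_pos: [0.6001, 0.2437, 0.0393]
eef_rot: [0.006, 1.397, -2.38]
force: [0.2, -0.4, -1.5]
grip_width: 0.0473
```

Call:
{"fn": "play_rows", "kwargs": {
  "deltas": [
    [[1, 0, 0, 0, 0, 0, 30], [0, 0, 0, 0, 0, 0, 30], [0, 0, 0, 0, 0, 0, 62], [0, 0, 0, 0, 0, 0, 62], [0, 0, 0, 0, 0, 0, 62]]
  ]
}}

```text
time_s: 46.0
ee_pos: [0.6001, 0.2437, 0.0386]
eef_rot: [0.007, 1.397, -2.379]
force: [-0.3, 0.1, 0.4]
grip_width: 0.0615
```

Call:
{"fn": "play_rows", "kwargs": {
  "deltas": [
    [[-20, 0, 4, 0, 0, 0, 62], [-30, 0, 5, 0, 0, 0, 62], [-40, 0, 7, 0, 0, 0, 70], [-40, 0, 7, 0, 0, 0, 70], [-40, 0, 7, 0, 0, 0, 70], [0, 0, 0, 0, 0.06, 0, 70], [0, 0, 0, 0, 0.06, 0, 70], [0, 0, 0, 0, 0.055, 0, 70], [0, 0, 0, 0, 0, 0, 70]]
  ]
}}

```text
time_s: 46.9
ee_pos: [0.5995, 0.2431, 0.2118]
eef_rot: [2.639, 1.568, 0.252]
force: [0.0, -0.0, 1.3]
grip_width: 0.0705
```

```bash
python3 - <<'E'
from h import *
goto([.6607,-.128,.25],down(PHI))
w=grab("wrist","w20")
E
```

```text
t 46.9 ee [0.5995 0.2431 0.2118] w 0.0705 F [ 0.  -0.   1.3] q [ 0.329  0.515  1.207 -0.     1.416  1.145]
 shift now-axes [-38.3 312.3 209.6]  rot [-0.001 -0.003 -0.001]  shift after-rot axes [-38.2 312.1 210. ] min rows 7.6 0.0
```

View pics/w20.png

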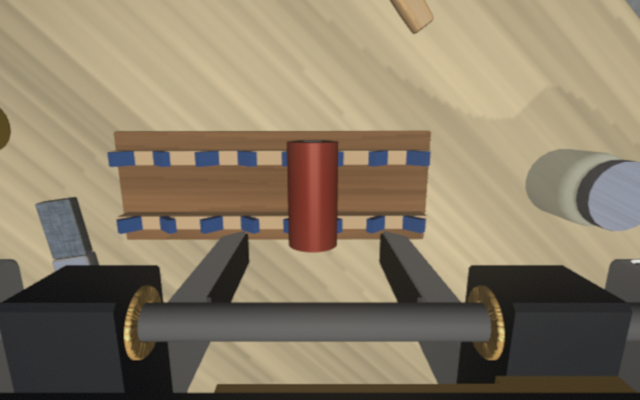

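Drum A lies in cradle 1. Check how well it is centred, then go on to drum B.

```bash
cat >> h.py <<'E'
def drumcheck(c,i,name,crop=None,s=3):
    from kin import cradle,rx,ry
    ce=cradle(i); im=c["bgr"].copy()
    x0,y0,x1,y1=crop; im=cv2.resize(im[y0:y1,x0:x1],None,fx=s,fy=s,interpolation=cv2.INTER_CUBIC)
    a=np.linspace(0,2*np.pi,40)
    for e in (-.05,.05):
        P=ce+e*rx+.024*np.cos(a)[:,None]*ry+.024*np.sin(a)[:,None]*np.array([0,0,1])
        q=np.round((proj(c,P)-[x0,y0])*s).astype(np.int32); cv2.polylines(im,[q],True,(0,255,0),1)
    cv2.imwrite(f"pics/{name}.png",im)
E
python3 - <<'E'
from h import *
w=grab("wrist"); drumcheck(w,1,"d20",(220,110,440,270),3)
E
```

```text
(no output)
```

View pics/d20.png

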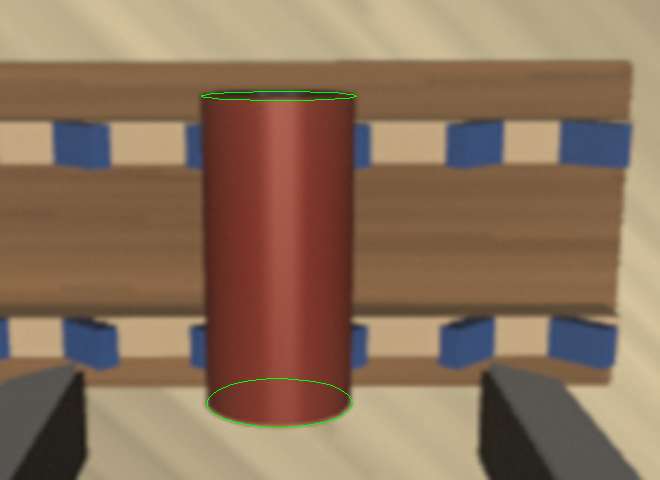

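Call:
{"fn": "play_rows", "kwargs": {
  "deltas": [
    [[-5, 39, 26, 0, 0, 0, 70], [-5, 39, 26, 0, 0, 0, 70], [-5, 39, 26, 0, 0, 0, 70], [-5, 39, 26, 0, 0, 0, 70], [-5, 39, 26, 0, 0, 0, 70], [-5, 39, 26, 0, 0, 0, 70], [-5, 39, 27, 0, 0, 0, 70], [-3, 39, 27, 0, 0, 0, 70], [0, 0, 0, 0, 0, 0, 70], [0, 0, 0, 0, 0, 0, 70]]
  ]
}}

```text
time_s: 48.0
ee_pos: [0.6608, -0.128, 0.2483]
eef_rot: [-1.11, 1.57, 2.785]
force: [0.1, 0.6, 0.3]
grip_width: 0.0703
```

```bash
python3 - <<'E'
from h import *
goto([.6607,-.128,.066],down(PHI))
w=grab("wrist","w21")
E
```

```text
t 48.0 ee [ 0.6608 -0.128   0.2483] w 0.0703 F [0.1 0.6 0.3] q [-0.246  0.564  1.051  0.     1.527  0.571]
 shift now-axes [182.3  -0.    0. ]  rot [-0.002  0.     0.   ]  shift after-rot axes [ 1.823e+02 -1.000e-01  0.000e+00] min rows 3.6 0.0
```

View pics/w21.png

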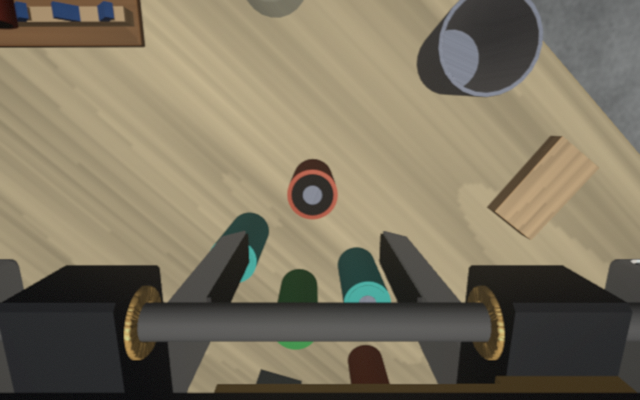

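Drum A matches its seated outline. The red-brown drum B at (312,195) is centred, with turquoise at (368,290) and green at (297,330) behind. Grasping it.

Call:
{"fn": "play_rows", "kwargs": {
  "deltas": [
    [[36, 0, 0, 0, 0, 0, 70], [36, 0, 0, 0, 0, 0, 70], [36, 0, 0, 0, 0, 0, 70], [36, 0, 0, 0, 0, 0, 70], [37, 0, 0, 0, 0, 0, 70], [0, 0, 0, 0, 0, 0, 70], [0, 0, 0, 0, 0, 0, 30], [0, 0, 0, 0, 0, 0, 30], [0, 0, 0, 0, 0, 0, 30], [0, 0, 0, 0, 0, 0, 30]]
  ],
  "grip_force": 30
}}

```text
time_s: 49.05
ee_pos: [0.6618, -0.1274, 0.0702]
eef_rot: [2.276, 1.567, -0.11]
force: [-1.6, 1.5, 6.2]
grip_width: 0.0476
```

Call:
{"fn": "play_rows", "kwargs": {
  "deltas": [
    [[0, 0, 0, 0, 0, 0, 30], [0, 0, 0, 0, 0, 0, 30], [0, 0, 0, 0, 0, 0, 30], [-25, 0, 0, 0, 0, 0, 30], [-35, 0, 0, 0, 0, 0, 30], [-35, 0, 0, 0, 0, 0, 30], [-35, 0, 0, 0, 0, 0, 30], [0, 0, 0, 0, 0, 0, 30]]
  ]
}}

```text
time_s: 49.85
ee_pos: [0.6623, -0.1279, 0.2042]
eef_rot: [2.169, 1.56, -0.217]
force: [0.0, 0.3, -3.3]
grip_width: 0.0477
```

```bash
python3 - <<'E'
from h import *
goto([.50,.03,.068],down(PHI))
E
```

```text
t 49.85 ee [ 0.6623 -0.1279  0.2042] w 0.0477 F [ 0.   0.3 -3.3] q [-0.245  0.581  1.125  0.     1.425  0.57 ]
 shift now-axes [ 134.2 -227.4   10.8]  rot [-0.    -0.006 -0.009]  shift after-rot axes [ 136.2 -226.2    9.9] min rows 5.3 0.1
```

Call:
{"fn": "play_rows", "kwargs": {
  "deltas": [
    [[0, -45, 2, 0, -0.006, -0.009, 30], [0, -45, 2, 0, 0, 0, 30], [0, -45, 2, 0, 0, 0, 30], [0, -45, 2, 0, 0, 0, 30], [0, -46, 2, 0, 0, 0, 30], [40, 0, 0, 0, 0, 0, 30], [40, 0, 0, 0, 0, 0, 30], [40, 0, 0, 0, 0, 0, 30], [0, 0, 0, 0, 0, 0, 30], [0, 0, 0, 0, 0, 0, 30]]
  ]
}}

```text
time_s: 50.85
ee_pos: [0.4975, 0.0305, 0.08]
eef_rot: [-0.99, 1.561, 2.906]
force: [0.2, 0.3, -1.4]
grip_width: 0.0474
```

```bash
python3 - <<'E'
from h import *
goto([.50,.03,.0695],down(PHI))
E
```

```text
t 50.85 ee [0.4975 0.0305 0.08  ] w 0.0474 F [ 0.2  0.3 -1.4] q [-0.014  0.339  1.787  0.003  1.025  0.801]
 shift now-axes [10.4  2.2 -1.6]  rot [-0.     0.006  0.009]  shift after-rot axes [10.5  2.1 -1.5] min rows 0.2 0.1
```

Call:
{"fn": "play_rows", "kwargs": {
  "deltas": [
    [[4, 2, -1, 0, 0.005, 0.008, 30], [3, 0, 0, 0, 0, 0, 30], [2, 0, 0, 0, 0, 0, 30], [0, 0, 0, 0, 0, 0, 30], [0, 0, 0, 0, 0, 0, 30]]
  ]
}}

```text
time_s: 51.35
ee_pos: [0.4997, 0.0298, 0.0708]
eef_rot: [2.39, 1.57, 0.004]
force: [0.5, 0.3, -3.4]
grip_width: 0.0475
```

Call:
{"fn": "play_rows", "kwargs": {
  "deltas": [
    [[1, 0, 0, 0, 0, 0, 30], [0, 0, 0, 0, 0, 0, 80], [0, 0, 0, 0, 0, 0, 80], [0, 0, 0, 0, 0, 0, 80], [-20, 0, 0, 0, 0, 0, 80], [-40, 0, 0, 0, 0, 0, 80], [-40, 0, 0, 0, 0, 0, 80], [-35, 0, 40, 0, 0, 0, 80], [0, 0, 45, 0, 0, 0, 80], [0, 0, 45, 0, 0, 0, 80]]
  ]
}}

```text
time_s: 52.35
ee_pos: [0.4057, -0.0584, 0.2031]
eef_rot: [2.095, 1.569, -0.29]
force: [0.2, -0.3, -0.3]
grip_width: 0.08
```

Call:
{"fn": "play_rows", "kwargs": {
  "deltas": [
    [[0, 0, 0, 0, 0, 0, 80], [0, 0, 0, 0, 0, 0, 80]]
  ]
}}

```text
time_s: 52.55
ee_pos: [0.4067, -0.0581, 0.2028]
eef_rot: [2.241, 1.57, -0.147]
force: [1.1, 0.8, 0.1]
grip_width: 0.08
```

```bash
python3 - <<'E'
from h import *
goto([.50,.03,.2],down(PHI))
w=grab("wrist","w22")
E
```

```text
t 52.55 ee [ 0.4067 -0.0581  0.2028] w 0.08 F [1.1 0.8 0.1] q [-0.231 -0.015  1.887  0.     1.268  0.586]
 shift now-axes [   2.9   -0.4 -128.3]  rot [-0.002 -0.001 -0.001]  shift after-rot axes [ 2.800e+00 -1.000e-01 -1.283e+02] min rows 2.6 0.0
```

View pics/w22.png

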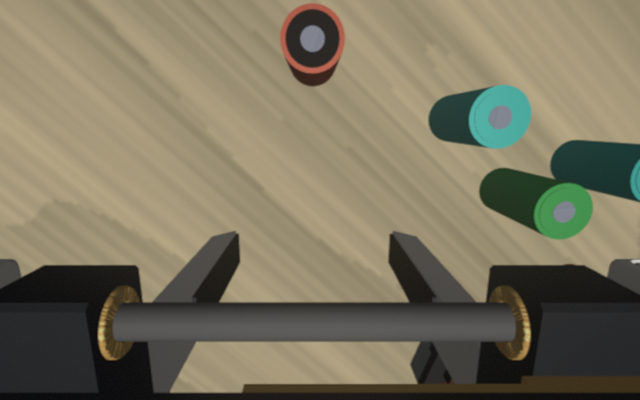

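Drum B stands at S (313,38). I'll use the same side regrasp.

```bash
python3 - <<'E'
from h import *
w=grab("wrist"); print(unproj(w,(313,38),.1).round(4))
E
```

```text
[0.4996 0.0291 0.1   ]
```

Call:
{"fn": "play_rows", "kwargs": {
  "deltas": [
    [[0, 0, 0, 0, 0.07, 0, 80], [0, 0, 0, 0, 0.07, 0, 80], [0, 0, 0, 0, 0.07, 0, 80], [0, 0, 0, 0, 0.07, 0, 80], [0, 0, 0, 0, 0.07, 0, 80], [0, 0, 0, 0, 0.07, 0, 80], [0, 0, 0, 0, 0.07, 0, 80], [0, 0, 0, 0, 0.07, 0, 80], [0, 0, 0, 0, 0.07, 0, 80], [0, 0, 0, 0, 0.07, 0, 80]]
  ]
}}

```text
time_s: 53.65
ee_pos: [0.4073, -0.0573, 0.2025]
eef_rot: [3.142, 0.868, 0.757]
force: [0.9, 0.2, 0.2]
grip_width: 0.08
```

Call:
{"fn": "play_rows", "kwargs": {
  "deltas": [
    [[0, 0, 0, 0, 0.07, 0, 80], [0, 0, 0, 0, 0.07, 0, 80], [0, 0, 0, 0, 0.07, 0, 80], [0, 0, 0, 0, 0.07, 0, 80], [0, 0, 0, 0, 0.07, 0, 80], [0, 0, 0, 0, 0.07, 0, 80], [0, 0, 0, 0, 0.07, 0, 80], [0, 0, 0, 0, 0.07, 0, 80], [0, 0, 0, 0, 0.07, 0, 80], [0, 0, 0, 0, 0.07, 0, 80]]
  ]
}}

```text
time_s: 54.65
ee_pos: [0.4071, -0.0576, 0.2022]
eef_rot: [-3.141, 0.168, 0.757]
force: [0.0, -0.0, 0.8]
grip_width: 0.0799
```

Call:
{"fn": "play_rows", "kwargs": {
  "deltas": [
    [[6, 0, 36, 0, 0, 0, 80], [6, 0, 36, 0, 0, 0, 80], [7, 0, 36, 0, 0, 0, 80], [7, 0, 36, 0, 0, 0, 80], [0, 0, 2, 0, 0, 0, 80], [0, 0, 0, 0, 0, 0, 80]]
  ]
}}

```text
time_s: 55.25
ee_pos: [0.4074, -0.0568, 0.0541]
eef_rot: [-3.139, 0.17, 0.757]
force: [-0.7, -0.7, 0.9]
grip_width: 0.08
```

```bash
python3 - <<'E'
from h import *
from kin import pickT,rx
T=pickT(.7557,.1745,-1)
goto(np.array([.50,.0297,.056])+.019*T[:,0],T)
E
```

```text
t 55.25 ee [ 0.4074 -0.0568  0.0541] w 0.08 F [-0.7 -0.7  0.9] q [-0.958  0.696  2.25   1.396  1.432 -1.372]
 shift now-axes [143.6   0.7 -23.2]  rot [-0.002 -0.004  0.001]  shift after-rot axes [143.5   0.6 -23.8] min rows 2.9 0.0
```

Call:
{"fn": "play_rows", "kwargs": {
  "deltas": [
    [[28, 0, -5, 0, 0, 0, 80], [29, 0, -5, 0, 0, 0, 80], [29, 1, -5, 0, 0, 0, 80], [29, 0, -5, 0, 0, 0, 80], [29, 0, -4, 0, 0, 0, 80], [0, 0, 0, 0, 0, 0, 80], [0, 0, 0, 0, 0, 0, 80]]
  ]
}}

```text
time_s: 55.95
ee_pos: [0.5145, 0.0426, 0.0556]
eef_rot: [3.138, 0.169, 0.757]
force: [-0.3, -0.4, -0.6]
grip_width: 0.0801
```

Call:
{"fn": "play_rows", "kwargs": {
  "deltas": [
    [[0, 0, 0, 0, 0, 0, 30], [0, 0, 0, 0, 0, 0, 30], [0, 0, 0, 0, 0, 0, 30], [0, 0, 0, 0, 0, 0, 30], [0, 0, 0, 0, 0, 0, 30], [0, 0, 0, 0, 0, 0, 30], [0, 0, 0, 0, 0, 0, 30]]
  ]
}}

```text
time_s: 56.65
ee_pos: [0.5142, 0.0421, 0.0533]
eef_rot: [-3.142, 0.171, 0.755]
force: [-1.8, -0.7, 1.4]
grip_width: 0.0472
```

Call:
{"fn": "play_rows", "kwargs": {
  "deltas": [
    [[-7, 0, -40, 0, 0, 0, 30], [-7, 0, -40, 0, 0, 0, 30], [-7, 0, -40, 0, 0, 0, 30], [0, 0, 0, 0, -0.07, 0, 30], [0, 0, 0, 0, -0.07, 0, 30], [0, 0, 0, 0, -0.07, 0, 30], [0, 0, 0, 0, -0.07, 0, 30], [0, 0, 0, 0, -0.07, 0, 30], [0, 0, 0, 0, -0.07, 0, 30], [0, 0, 0, 0, -0.07, 0, 30]]
  ]
}}

```text
time_s: 57.65
ee_pos: [0.5137, 0.0418, 0.1748]
eef_rot: [3.141, 0.664, 0.754]
force: [-0.2, 0.3, -3.3]
grip_width: 0.0473
```

Call:
{"fn": "play_rows", "kwargs": {
  "deltas": [
    [[0, 0, 0, 0, -0.07, 0, 30], [0, 0, 0, 0, -0.07, 0, 30], [0, 0, 0, 0, -0.07, 0, 30], [0, 0, 0, 0, -0.07, 0, 30], [0, 0, 0, 0, -0.07, 0, 30], [0, 0, 0, 0, -0.07, 0, 30], [0, 0, 0, 0, -0.07, 0, 30], [0, 0, 0, 0, -0.07, 0, 30], [0, 0, 0, 0, -0.07, 0, 30], [0, 0, 0, 0, -0.07, 0, 30]]
  ]
}}

```text
time_s: 58.65
ee_pos: [0.5136, 0.0419, 0.1747]
eef_rot: [-3.141, 1.364, 0.756]
force: [0.1, 0.5, -2.8]
grip_width: 0.0475
```

Call:
{"fn": "play_rows", "kwargs": {
  "deltas": [
    [[0, 0, 0, 0, -0.07, 0, 30], [0, 0, 0, 0, -0.07, 0, 30], [0, 0, 0, 0, -0.07, 0, 30], [0, 0, 0, 0, -0.07, 0, 30], [0, 0, 0, 0, -0.07, 0, 30], [0, 0, 0, 0, -0.02, 0, 30], [0, 0, 0, 0, 0, 0, 30], [0, 0, 0, 0, 0, 0, 30]]
  ]
}}

```text
time_s: 59.45
ee_pos: [0.5138, 0.0419, 0.1748]
eef_rot: [-0.003, 1.412, -2.389]
force: [0.0, 0.1, -3.6]
grip_width: 0.0478
```

```bash
python3 - <<'E'
from h import *
goto(*place(2,.0057,.12))
grab("wrist","w23")
E
```

```text
t 59.45 ee [0.5138 0.0419 0.1748] w 0.0478 F [ 0.   0.1 -3.6] q [ 0.063  0.329  1.565 -0.103  1.372  0.905]
 shift now-axes [ -16.4 -172.8 -201.2]  rot [-0.    -0.016  0.   ]  shift after-rot axes [ -19.6 -172.7 -201. ] min rows 5.3 0.1
```

View pics/w23.png

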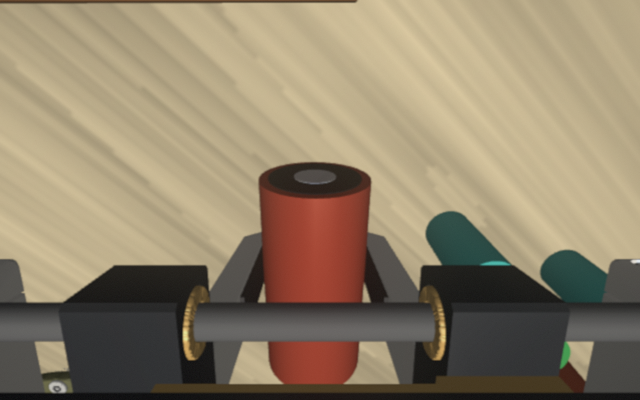

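Call:
{"fn": "play_rows", "kwargs": {
  "deltas": [
    [[-3, -29, -33, 0, -0.012, 0, 30], [-3, -29, -33, 0, 0, 0, 30], [-3, -29, -33, 0, 0, 0, 30], [-3, -29, -34, 0, 0, 0, 30], [-3, -29, -34, 0, 0, 0, 30], [-3, -28, -34, 0, 0, 0, 30], [0, 0, 0, 0, 0, 0, 30], [0, 0, 0, 0, 0, 0, 30]]
  ]
}}

```text
time_s: 60.3
ee_pos: [0.5416, 0.306, 0.1584]
eef_rot: [-0.002, 1.399, -2.388]
force: [-0.5, -1.1, -2.5]
grip_width: 0.0473
```

```bash
python3 - <<'E'
from h import *
goto(*place(2,.0063,0))
grab("wrist","w24")
E
```

```text
t 60.3 ee [0.5416 0.306  0.1584] w 0.0473 F [-0.5 -1.1 -2.5] q [ 0.476  0.604  1.205 -0.047  1.498  1.298]
 shift now-axes [117.2   0.5 -20.9]  rot [ 0.001 -0.002  0.   ]  shift after-rot axes [117.2   0.4 -21.2] min rows 2.4 0.0
```

View pics/w24.png

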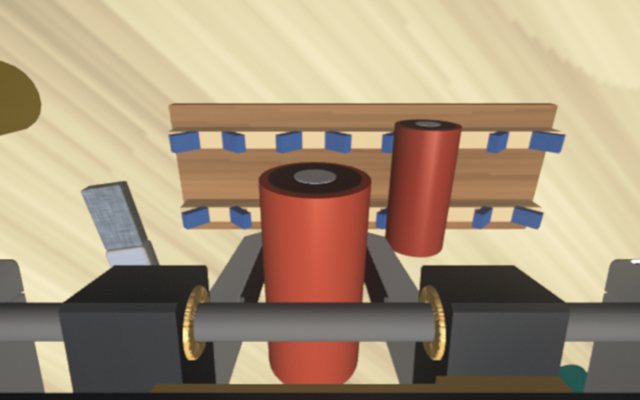

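Cradle 2, with cheeks at (288,142) and (338,142), is centred below. Lowering.

Call:
{"fn": "play_rows", "kwargs": {
  "deltas": [
    [[21, 0, -4, 0, 0, 0, 30], [21, 0, -4, 0, 0, 0, 30], [21, 0, -4, 0, 0, 0, 30], [21, 0, -4, 0, 0, 0, 30], [21, 0, -3, 0, 0, 0, 30], [4, 0, -1, 0, 0, 0, 30], [3, 0, -1, 0, 0, 0, 30], [2, 0, 0, 0, 0, 0, 30], [0, 0, 0, 0, 0, 0, 30], [0, 0, 0, 0, 0, 0, 30]]
  ]
}}

```text
time_s: 61.35
ee_pos: [0.543, 0.3067, 0.0437]
eef_rot: [0.002, 1.4, -2.384]
force: [0.9, 1.2, -2.5]
grip_width: 0.0475
```

```bash
python3 - <<'E'
from h import *
goto(*place(2,.0063,0))
E
```

```text
t 61.35 ee [0.543  0.3067 0.0437] w 0.0475 F [ 0.9  1.2 -2.5] q [ 0.476  0.723  1.291 -0.049  1.292  1.309]
 shift now-axes [ 4.5 -0.1  0.2]  rot [-0.    -0.004 -0.   ]  shift after-rot axes [ 4.5 -0.1  0.2] min rows 0.1 0.0
```

Call:
{"fn": "play_rows", "kwargs": {
  "deltas": [
    [[2, 0, 0, 0, 0, 0, 30], [1, 0, 0, 0, 0, 0, 30], [1, 0, 0, 0, 0, 0, 30], [1, 0, 0, 0, 0, 0, 30], [0, 0, 0, 0, 0, 0, 30], [0, 0, 0, 0, 0, 0, 62], [0, 0, 0, 0, 0, 0, 62], [0, 0, 0, 0, 0, 0, 62]]
  ]
}}

```text
time_s: 62.15
ee_pos: [0.5422, 0.3061, 0.0382]
eef_rot: [0.001, 1.399, -2.385]
force: [0.6, 0.5, -0.6]
grip_width: 0.062
```

Call:
{"fn": "play_rows", "kwargs": {
  "deltas": [
    [[-20, 0, 4, 0, 0, 0, 62], [-30, 0, 5, 0, 0, 0, 62], [-40, 0, 7, 0, 0, 0, 70], [-40, 0, 7, 0, 0, 0, 70], [-40, 0, 7, 0, 0, 0, 70], [0, 0, 0, 0, 0.06, 0, 70], [0, 0, 0, 0, 0.06, 0, 70], [0, 0, 0, 0, 0.05, 0, 70], [0, 0, 0, 0, 0, 0, 70]]
  ]
}}

```text
time_s: 63.05
ee_pos: [0.5414, 0.3053, 0.2114]
eef_rot: [0.677, 1.57, -1.71]
force: [-0.3, 0.5, 0.6]
grip_width: 0.0701
```

```bash
python3 - <<'E'
from h import *
w=grab("wrist"); drumcheck(w,2,"d25",(220,110,440,270),3)
goto([.4,-.05,.3],down(-1.87))
E
```

```text
t 63.1 ee [0.5416 0.3054 0.2112] w 0.0699 F [ 0.2  0.3 -1. ] q [ 4.550e-01  4.590e-01  1.290e+00 -1.000e-03  1.395e+00  1.271e+00]
 shift now-axes [-88.  161.9 346.9]  rot [ 1.054e+00  2.000e-03 -1.000e-03]  shift after-rot axes [-88.8 381.4  30.5] min rows 7.9 7.1
```

View pics/d25.png

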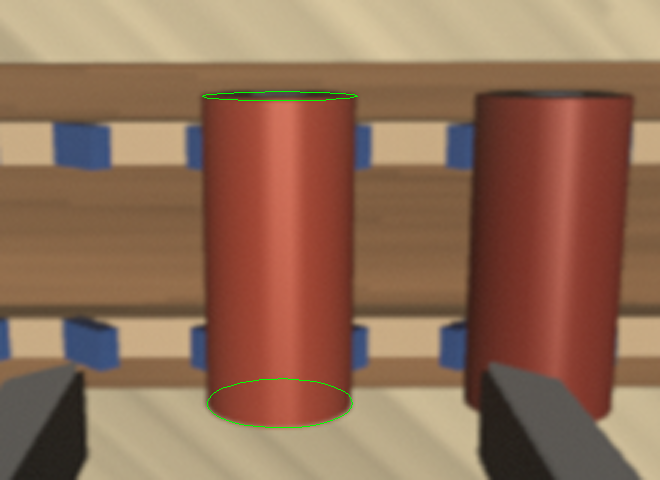

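Call:
{"fn": "play_rows", "kwargs": {
  "deltas": [
    [[-9, 33, 33, 0, 0, 0, 70], [-9, 33, 33, 0, 0, 0, 70], [-9, 33, 33, 0, 0, 0, 70], [-9, 33, 33, 0, 0, 0, 70], [-9, 33, 33, 0, 0, 0, 70], [-9, 33, 33, 0, 0, 0, 70], [-9, 33, 33, 0, 0, 0, 70], [-9, 33, 33, 0, 0, 0, 70], [-9, 33, 33, 0, 0, 0, 70], [-9, 33, 33, 0, 0, 0, 70]]
  ]
}}

```text
time_s: 64.1
ee_pos: [0.5276, -0.1625, 0.3018]
eef_rot: [-0.307, 1.568, -2.693]
force: [1.1, -0.1, 0.5]
grip_width: 0.0701
```

Call:
{"fn": "play_rows", "kwargs": {
  "deltas": [
    [[0, 33, 33, 0, 0, 0, 70], [0, 34, 33, 0, 0, 0, 70], [0, 34, 33, 0, 0, 0, 70], [0, 34, 33, 0, 0, 0, 70], [0, 0, 0, 0.13, 0, 0, 70], [0, 0, 0, 0.13, 0, 0, 70], [0, 0, 0, 0.13, 0, 0, 70], [0, 0, 0, 0.13, 0, 0, 70], [0, 0, 0, 0.13, 0, 0, 70], [0, 0, 0, 0.13, 0, 0, 70]]
  ]
}}

```text
time_s: 65.1
ee_pos: [0.5244, -0.3495, 0.3013]
eef_rot: [0.227, 1.568, -2.945]
force: [-0.1, -0.4, -0.1]
grip_width: 0.0701
```

Call:
{"fn": "play_rows", "kwargs": {
  "deltas": [
    [[0, 0, 0, 0.13, 0, 0, 70], [0, 0, 0, 0.13, 0, 0, 70], [0, 0, 0, 0.015, 0, 0, 70], [0, 0, 0, 0, 0, 0, 70]]
  ]
}}

```text
time_s: 65.5
ee_pos: [0.5244, -0.3495, 0.3014]
eef_rot: [0.68, 1.568, -2.759]
force: [-0.2, 1.1, -0.9]
grip_width: 0.0702
```

```bash
python3 - <<'E'
from h import *
goto([.524,-.351,.068],down(-1.87))
grab("wrist","w26")
E
```

```text
t 65.5 ee [ 0.5244 -0.3495  0.3014] w 0.0702 F [-0.2  1.1 -0.9] q [-0.645  0.442  1.111 -0.002  1.59   1.222]
 shift now-axes [233.4   1.2  -0.6]  rot [ 0.003  0.002 -0.002]  shift after-rot axes [ 2.334e+02  1.600e+00 -1.000e-01] min rows 4.7 0.0
```

View pics/w26.png

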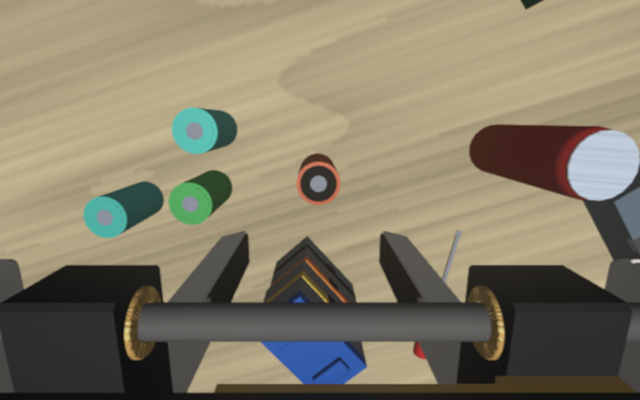

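The red-brown drum C has its hub at (318,184). The stack, with blue on top, is clear below it.

```bash
python3 - <<'E'
from h import *
from kin import clear
w=grab("wrist"); p=unproj(w,(318.3,184),.1); print(p.round(4))
goto([p[0],p[1],.068],down(-1.87))
print({k:v.round(3) for k,v in clear(down(-1.87),np.array([p[0],p[1],.068]),{}).items()})
E
```

```text
[ 0.5227 -0.3539  0.1   ]
t 65.6 ee [ 0.5243 -0.3494  0.3014] w 0.07 F [ 0.2 -0.6  0.4] q [-0.645  0.441  1.111 -0.002  1.59   1.222]
 shift now-axes [ 2.334e+02  4.300e+00 -2.000e-01]  rot [ 0.002  0.002 -0.002]  shift after-rot axes [2.334e+02 4.700e+00 2.000e-01] min rows 4.7 0.0
{'bench': np.float64(0.068), 'stack': np.float64(0.055), 'rack': np.float64(0.407), 'jar': np.float64(0.354), 'spray': np.float64(0.107), 't1': np.float64(0.141), 'gr': np.float64(0.071), 't2': np.float64(0.069)}
```

Call:
{"fn": "play_rows", "kwargs": {
  "deltas": [
    [[38, 4, 0, 0, 0, 0, 70], [39, 0, 0, 0, 0, 0, 70], [39, 0, 0, 0, 0, 0, 70], [39, 0, 0, 0, 0, 0, 70], [39, 0, 0, 0, 0, 0, 70], [39, 0, 0, 0, 0, 0, 70], [0, 0, 0, 0, 0, 0, 70], [0, 0, 0, 0, 0, 0, 30], [0, 0, 0, 0, 0, 0, 30], [0, 0, 0, 0, 0, 0, 30]]
  ],
  "grip_force": 30
}}

```text
time_s: 66.6
ee_pos: [0.5236, -0.3542, 0.0709]
eef_rot: [2.215, 1.567, -1.226]
force: [0.1, -0.1, -0.4]
grip_width: 0.0494
```

Call:
{"fn": "play_rows", "kwargs": {
  "deltas": [
    [[0, 0, 0, 0, 0, 0, 30], [0, 0, 0, 0, 0, 0, 30], [0, 0, 0, 0, 0, 0, 30], [0, 0, 0, 0, 0, 0, 30]]
  ]
}}

```text
time_s: 67.0
ee_pos: [0.5235, -0.3542, 0.0707]
eef_rot: [2.22, 1.567, -1.221]
force: [-0.1, -0.5, 7.3]
grip_width: 0.0471
```

Call:
{"fn": "play_rows", "kwargs": {
  "deltas": [
    [[-40, 0, 0, 0, 0, 0, 30], [-40, 0, 0, 0, 0, 0, 30], [-40, 0, 0, 0, 0, 0, 30], [-40, 0, 0, 0, 0, 0, 30], [-40, 0, 0, 0, 0, 0, 30], [-30, 0, 0, 0, 0, 0, 30], [0, 0, 0, 0, 0, 0, 30]]
  ]
}}

```text
time_s: 67.7
ee_pos: [0.5237, -0.3537, 0.3037]
eef_rot: [2.543, 1.563, -0.898]
force: [-0.3, 0.0, -3.0]
grip_width: 0.0479
```

```bash
python3 - <<'E'
from h import *
goto([.50,.03,.295],down(PHI))
E
```

```text
t 67.7 ee [ 0.5237 -0.3537  0.3037] w 0.0479 F [-0.3  0.  -3. ] q [-0.651  0.44   1.108 -0.002  1.586  1.219]
 shift now-axes [   6.3 -359.6  135.9]  rot [-1.055 -0.004 -0.007]  shift after-rot axes [   8.7 -295.5 -245.9] min rows 7.7 7.1
```

Call:
{"fn": "play_rows", "kwargs": {
  "deltas": [
    [[0, -45, 17, 0, 0, 0, 30], [0, -45, 17, 0, 0, 0, 30], [0, -45, 17, 0, 0, 0, 30], [0, -45, 17, 0, 0, 0, 30], [0, -45, 17, 0, 0, 0, 30], [0, -45, 17, 0, 0, 0, 30], [0, -45, 17, 0, 0, 0, 30], [0, -45, 17, 0, 0, 0, 30], [0, 0, 0, -0.13, 0, 0, 30], [0, 0, 0, -0.13, 0, 0, 30]]
  ]
}}

```text
time_s: 68.7
ee_pos: [0.4987, 0.0323, 0.2967]
eef_rot: [0.448, 1.567, -2.726]
force: [-0.6, -0.0, -3.5]
grip_width: 0.0471
```

Call:
{"fn": "play_rows", "kwargs": {
  "deltas": [
    [[0, 0, 0, -0.13, 0, 0, 30], [0, 0, 0, -0.13, 0, 0, 30], [0, 0, 0, -0.13, 0, 0, 30], [0, 0, 0, -0.13, 0, 0, 30], [0, 0, 0, -0.13, 0, 0, 30], [0, 0, 0, -0.13, 0, 0, 30], [0, 0, 0, -0.015, 0, 0, 30], [0, 0, 0, 0, 0, 0, 30]]
  ]
}}

```text
time_s: 69.5
ee_pos: [0.4991, 0.0309, 0.2972]
eef_rot: [-0.273, 1.568, -2.662]
force: [0.1, -0.7, -2.7]
grip_width: 0.0476
```

```bash
python3 - <<'E'
from h import *
goto([.50,.03,.071],down(PHI))
E
```

```text
t 69.5 ee [0.4991 0.0309 0.2972] w 0.0476 F [ 0.1 -0.7 -2.7] q [-1.100e-02  1.330e-01  1.512e+00 -1.000e-03  1.499e+00  8.080e-01]
 shift now-axes [226.2   1.4  -0.7]  rot [-0.003  0.003  0.001]  shift after-rot axes [ 2.262e+02  1.200e+00 -1.000e-01] min rows 4.5 0.0
```

Call:
{"fn": "play_rows", "kwargs": {
  "deltas": [
    [[42, 1, 0, 0, 0, 0, 30], [42, 0, 0, 0, 0, 0, 30], [42, 0, 0, 0, 0, 0, 30], [42, 0, 0, 0, 0, 0, 30], [42, 0, 0, 0, 0, 0, 30], [0, 0, 0, 0, 0, 0, 30], [0, 0, 0, 0, 0, 0, 30]]
  ]
}}

```text
time_s: 70.2
ee_pos: [0.5, 0.0298, 0.0889]
eef_rot: [-0.103, 1.569, -2.491]
force: [0.4, 0.1, -1.4]
grip_width: 0.0472
```

```bash
python3 - <<'E'
from h import *
goto([.50,.03,.071],down(PHI))
E
```

```text
t 70.2 ee [0.5    0.0298 0.0889] w 0.0472 F [ 0.4  0.1 -1.4] q [-0.013  0.326  1.78  -0.002  1.037  0.805]
 shift now-axes [17.9 -0.1 -0.2]  rot [-0.002  0.002  0.   ]  shift after-rot axes [17.9 -0.1 -0.1] min rows 0.4 0.0
```

Call:
{"fn": "play_rows", "kwargs": {
  "deltas": [
    [[7, 0, 0, 0, 0, 0, 30], [5, 0, 0, 0, 0, 0, 30], [3, 0, 0, 0, 0, 0, 30], [2, 0, 0, 0, 0, 0, 30], [0, 0, 0, 0, 0, 0, 30], [0, 0, 0, 0, 0, 0, 30]]
  ]
}}

```text
time_s: 70.8
ee_pos: [0.4999, 0.0298, 0.0713]
eef_rot: [0.135, 1.569, -2.251]
force: [0.5, -0.3, -2.6]
grip_width: 0.0474
```

Call:
{"fn": "play_rows", "kwargs": {
  "deltas": [
    [[1, 0, 0, 0, 0, 0, 30], [0, 0, 0, 0, 0, 0, 80], [0, 0, 0, 0, 0, 0, 80], [0, 0, 0, 0, 0, 0, 80], [-20, 0, 0, 0, 0, 0, 80], [-40, 0, 0, 0, 0, 0, 80], [-40, 0, 0, 0, 0, 0, 80], [-35, 0, 40, 0, 0, 0, 80], [0, 0, 45, 0, 0, 0, 80], [0, 0, 45, 0, 0, 0, 80]]
  ]
}}

```text
time_s: 71.8
ee_pos: [0.4061, -0.0582, 0.2039]
eef_rot: [1.018, 1.569, -1.368]
force: [0.4, -1.1, -0.4]
grip_width: 0.08
```

Call:
{"fn": "play_rows", "kwargs": {
  "deltas": [
    [[0, 0, 0, 0, 0, 0, 80], [0, 0, 0, 0, 0, 0, 80]]
  ]
}}

```text
time_s: 72.0
ee_pos: [0.4071, -0.0579, 0.2037]
eef_rot: [0.716, 1.569, -1.672]
force: [0.1, 0.3, -0.7]
grip_width: 0.08
```

```bash
python3 - <<'E'
from h import *
goto([.50,.03,.2],down(PHI))
w=grab("wrist","w27")
E
```

```text
t 72.0 ee [ 0.4071 -0.0579  0.2037] w 0.08 F [ 0.1  0.3 -0.7] q [-0.229 -0.014  1.884 -0.002  1.271  0.588]
 shift now-axes [   3.5   -0.5 -127.9]  rot [-0.002  0.001 -0.001]  shift after-rot axes [   3.7   -0.2 -127.9] min rows 2.6 0.0
```

View pics/w27.png

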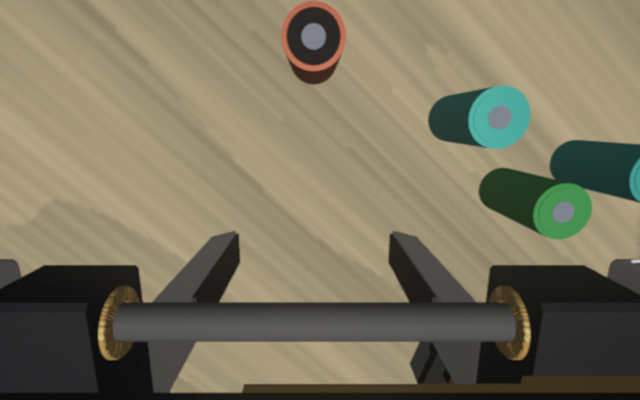

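Drum C stands at S (314,37). Repeat the side regrasp.

Call:
{"fn": "play_rows", "kwargs": {
  "deltas": [
    [[0, 0, 0, 0, 0.07, 0, 80], [0, 0, 0, 0, 0.07, 0, 80], [0, 0, 0, 0, 0.07, 0, 80], [0, 0, 0, 0, 0.07, 0, 80], [0, 0, 0, 0, 0.07, 0, 80], [0, 0, 0, 0, 0.07, 0, 80], [0, 0, 0, 0, 0.07, 0, 80], [0, 0, 0, 0, 0.07, 0, 80], [0, 0, 0, 0, 0.07, 0, 80], [0, 0, 0, 0, 0.07, 0, 80]]
  ]
}}

```text
time_s: 73.05
ee_pos: [0.4078, -0.0571, 0.2033]
eef_rot: [-3.141, 0.87, 0.757]
force: [0.7, 2.1, -0.1]
grip_width: 0.0803
```

Call:
{"fn": "play_rows", "kwargs": {
  "deltas": [
    [[0, 0, 0, 0, 0.07, 0, 80], [0, 0, 0, 0, 0.07, 0, 80], [0, 0, 0, 0, 0.07, 0, 80], [0, 0, 0, 0, 0.07, 0, 80], [0, 0, 0, 0, 0.07, 0, 80], [0, 0, 0, 0, 0.07, 0, 80], [0, 0, 0, 0, 0.07, 0, 80], [0, 0, 0, 0, 0.07, 0, 80], [0, 0, 0, 0, 0.07, 0, 80], [0, 0, 0, 0, 0.07, 0, 80]]
  ]
}}

```text
time_s: 74.05
ee_pos: [0.4076, -0.0574, 0.203]
eef_rot: [-3.141, 0.17, 0.757]
force: [0.8, 0.7, 1.1]
grip_width: 0.0802
```

Call:
{"fn": "play_rows", "kwargs": {
  "deltas": [
    [[6, 0, 36, 0, 0, 0, 80], [6, 0, 36, 0, 0, 0, 80], [7, 0, 36, 0, 0, 0, 80], [7, 0, 36, 0, 0, 0, 80], [0, 0, 2, 0, 0, 0, 80], [0, 0, 0, 0, 0, 0, 80]]
  ]
}}

```text
time_s: 74.65
ee_pos: [0.4076, -0.0567, 0.0549]
eef_rot: [-3.139, 0.172, 0.757]
force: [-0.7, 0.2, 0.5]
grip_width: 0.08
```

```bash
python3 - <<'E'
from h import *
from kin import pickT,rx
T=pickT(.7557,.1745,-1)
goto(np.array([.50,.0298,.056])+.019*T[:,0],T)
E
```

```text
t 74.65 ee [ 0.4076 -0.0567  0.0549] w 0.08 F [-0.7  0.2  0.5] q [-0.957  0.691  2.25   1.396  1.43  -1.368]
 shift now-axes [143.5   0.5 -22.7]  rot [-0.002 -0.002  0.001]  shift after-rot axes [143.5   0.4 -23. ] min rows 2.9 0.0
```

Call:
{"fn": "play_rows", "kwargs": {
  "deltas": [
    [[28, 0, -5, 0, 0, 0, 80], [29, 0, -5, 0, 0, 0, 80], [29, 0, -4, 0, 0, 0, 80], [29, 0, -4, 0, 0, 0, 80], [29, 0, -4, 0, 0, 0, 80], [0, 0, 0, 0, 0, 0, 80], [0, 0, 0, 0, 0, 0, 80]]
  ]
}}

```text
time_s: 75.35
ee_pos: [0.5138, 0.0431, 0.0542]
eef_rot: [3.138, 0.171, 0.757]
force: [0.2, 0.1, -1.0]
grip_width: 0.0799
```

Call:
{"fn": "play_rows", "kwargs": {
  "deltas": [
    [[0, 0, 0, 0, 0, 0, 30], [0, 0, 0, 0, 0, 0, 30], [0, 0, 0, 0, 0, 0, 30], [0, 0, 0, 0, 0, 0, 30], [0, 0, 0, 0, 0, 0, 30], [0, 0, 0, 0, 0, 0, 30], [0, 0, 0, 0, 0, 0, 30]]
  ]
}}

```text
time_s: 76.05
ee_pos: [0.5135, 0.0425, 0.0519]
eef_rot: [3.141, 0.173, 0.755]
force: [-0.8, -1.6, 1.9]
grip_width: 0.0472
```

Call:
{"fn": "play_rows", "kwargs": {
  "deltas": [
    [[-7, 0, -40, 0, 0, 0, 30], [-7, 0, -40, 0, 0, 0, 30], [-7, 0, -40, 0, 0, 0, 30], [0, 0, 0, 0, -0.07, 0, 30], [0, 0, 0, 0, -0.07, 0, 30], [0, 0, 0, 0, -0.07, 0, 30], [0, 0, 0, 0, -0.07, 0, 30], [0, 0, 0, 0, -0.07, 0, 30], [0, 0, 0, 0, -0.07, 0, 30], [0, 0, 0, 0, -0.07, 0, 30]]
  ]
}}

```text
time_s: 77.05
ee_pos: [0.513, 0.0426, 0.1733]
eef_rot: [3.141, 0.666, 0.755]
force: [-0.1, -0.7, -2.7]
grip_width: 0.0473
```

Call:
{"fn": "play_rows", "kwargs": {
  "deltas": [
    [[0, 0, 0, 0, -0.07, 0, 30], [0, 0, 0, 0, -0.07, 0, 30], [0, 0, 0, 0, -0.07, 0, 30], [0, 0, 0, 0, -0.07, 0, 30], [0, 0, 0, 0, -0.07, 0, 30], [0, 0, 0, 0, -0.07, 0, 30], [0, 0, 0, 0, -0.07, 0, 30], [0, 0, 0, 0, -0.07, 0, 30], [0, 0, 0, 0, -0.07, 0, 30], [0, 0, 0, 0, -0.07, 0, 30]]
  ]
}}

```text
time_s: 78.05
ee_pos: [0.513, 0.0426, 0.1732]
eef_rot: [-3.141, 1.367, 0.756]
force: [-0.9, 0.8, -3.5]
grip_width: 0.0477
```

Call:
{"fn": "play_rows", "kwargs": {
  "deltas": [
    [[0, 0, 0, 0, -0.07, 0, 30], [0, 0, 0, 0, -0.07, 0, 30], [0, 0, 0, 0, -0.07, 0, 30], [0, 0, 0, 0, -0.07, 0, 30], [0, 0, 0, 0, -0.07, 0, 30], [0, 0, 0, 0, -0.03, 0, 30], [0, 0, 0, 0, 0, 0, 30], [0, 0, 0, 0, 0, 0, 30]]
  ]
}}

```text
time_s: 78.85
ee_pos: [0.5132, 0.0426, 0.1733]
eef_rot: [-0.003, 1.4, -2.389]
force: [0.5, 0.4, -2.4]
grip_width: 0.0476
```

```bash
python3 - <<'E'
from h import *
goto(*place(3,.0065,.12))
grab("wrist","w28")
E
```

```text
t 78.85 ee [0.5132 0.0426 0.1733] w 0.0476 F [ 0.5  0.4 -2.4] q [ 0.068  0.335  1.561 -0.11   1.38   0.912]
 shift now-axes [ -20.4 -256.9 -201.4]  rot [-0.    -0.003  0.001]  shift after-rot axes [ -21.2 -256.8 -201.4] min rows 6.5 0.0
```

View pics/w28.png

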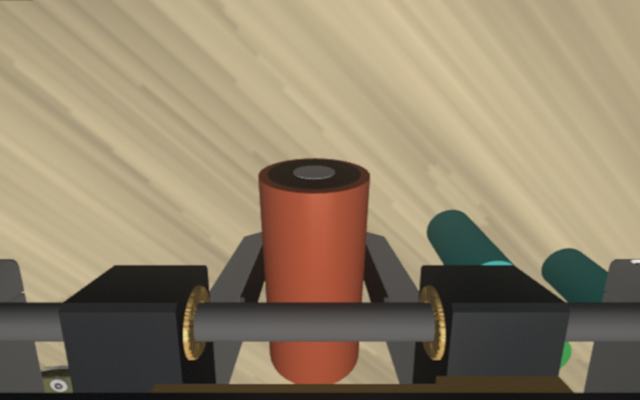

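Call:
{"fn": "play_rows", "kwargs": {
  "deltas": [
    [[-3, -36, -29, 0, 0, 0, 30], [-3, -37, -29, 0, 0, 0, 30], [-3, -37, -29, 0, 0, 0, 30], [-3, -37, -29, 0, 0, 0, 30], [-3, -37, -29, 0, 0, 0, 30], [-3, -37, -29, 0, 0, 0, 30], [-3, -36, -29, 0, 0, 0, 30], [0, 0, 0, 0, 0, 0, 30], [0, 0, 0, 0, 0, 0, 30]]
  ]
}}

```text
time_s: 79.8
ee_pos: [0.4851, 0.3695, 0.1593]
eef_rot: [-0.002, 1.399, -2.387]
force: [-0.9, -1.6, -2.7]
grip_width: 0.0472
```

```bash
python3 - <<'E'
from h import *
goto(*place(3,.005,0))
grab("wrist","w29")
E
```

```text
t 79.8 ee [0.4851 0.3695 0.1593] w 0.0472 F [-0.9 -1.6 -2.7] q [ 0.602  0.577  1.244 -0.026  1.49   1.421]
 shift now-axes [118.8   0.4 -17.3]  rot [ 0.001 -0.003  0.   ]  shift after-rot axes [118.7   0.3 -17.6] min rows 2.4 0.0
```

View pics/w29.png

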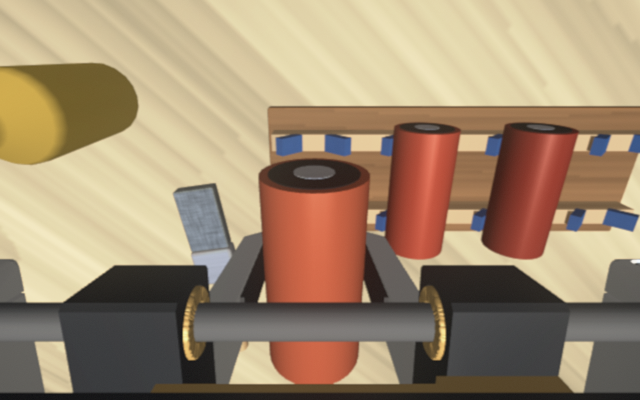

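Cradle 3 is centred, with its cheeks at (289,144) and (338,144). Lowering.

Call:
{"fn": "play_rows", "kwargs": {
  "deltas": [
    [[21, 0, -3, 0, 0, 0, 30], [21, 0, -3, 0, 0, 0, 30], [21, 0, -3, 0, 0, 0, 30], [21, 0, -3, 0, 0, 0, 30], [21, 0, -3, 0, 0, 0, 30], [4, 0, -1, 0, 0, 0, 30], [3, 0, -1, 0, 0, 0, 30], [3, 0, 0, 0, 0, 0, 30], [0, 0, 0, 0, 0, 0, 30], [0, 0, 0, 0, 0, 0, 30]]
  ]
}}

```text
time_s: 80.85
ee_pos: [0.4836, 0.3674, 0.0441]
eef_rot: [0.001, 1.4, -2.385]
force: [1.0, 0.2, -2.6]
grip_width: 0.0472
```

```bash
python3 - <<'E'
from h import *
goto(*place(3,.005,0))
E
```

```text
t 80.85 ee [0.4836 0.3674 0.0441] w 0.0472 F [ 1.   0.2 -2.6] q [ 0.601  0.691  1.344 -0.028  1.275  1.427]
 shift now-axes [ 4.9 -0.1 -0.2]  rot [-0.    -0.004 -0.   ]  shift after-rot axes [ 4.9 -0.1 -0.2] min rows 0.1 0.0
```

Call:
{"fn": "play_rows", "kwargs": {
  "deltas": [
    [[2, 0, 0, 0, 0, 0, 30], [1, 0, 0, 0, 0, 0, 30], [1, 0, 0, 0, 0, 0, 30], [1, 0, 0, 0, 0, 0, 30], [0, 0, 0, 0, 0, 0, 30], [0, 0, 0, 0, 0, 0, 62], [0, 0, 0, 0, 0, 0, 62], [0, 0, 0, 0, 0, 0, 62]]
  ]
}}

```text
time_s: 81.65
ee_pos: [0.4827, 0.3667, 0.0384]
eef_rot: [0.001, 1.399, -2.385]
force: [0.2, 1.1, 0.2]
grip_width: 0.0617
```

Call:
{"fn": "play_rows", "kwargs": {
  "deltas": [
    [[-20, 0, 4, 0, 0, 0, 62], [-30, 0, 5, 0, 0, 0, 62], [-40, 0, 7, 0, 0, 0, 70], [-40, 0, 7, 0, 0, 0, 70], [-40, 0, 7, 0, 0, 0, 70], [-40, 0, 7, 0.0, 0.06, 0, 70], [-40, 0, 0, 0, 0.06, 0, 70], [0, 0, 0, 0, 0.05, 0, 70], [0, 0, 0, 0, 0, 0, 70]]
  ]
}}

```text
time_s: 82.55
ee_pos: [0.4854, 0.3692, 0.2929]
eef_rot: [2.735, 1.57, 0.348]
force: [-0.4, 1.1, -0.5]
grip_width: 0.0697
```

```bash
python3 - <<'E'
from h import *
w=grab("wrist","w30"); drumcheck(w,3,"d30",(220,90,480,270),3)
s=grab("scene"); cv2.imwrite("pics/s30.png",cv2.resize(s["bgr"][110:270,140:500],None,fx=2.2,fy=2.2,interpolation=cv2.INTER_CUBIC))
t=grab("top","t30")
goto([.45,.1,.35],down(PHI))
E
```

```text
t 82.7 ee [0.4854 0.3692 0.2903] w 0.0701 F [-0.9  0.8  0. ] q [ 5.910e-01  3.960e-01  1.198e+00 -1.000e-03  1.552e+00  1.406e+00]
 shift now-axes [-58.6 171.8 210.6]  rot [-0.     0.005  0.   ]  shift after-rot axes [-59.7 171.7 210.4] min rows 5.6 0.0
```

View pics/d30.png

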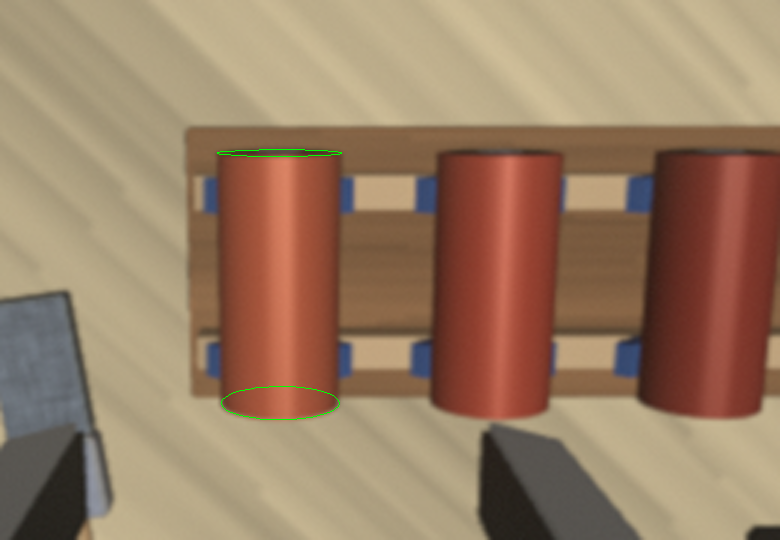

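View pics/s30.png

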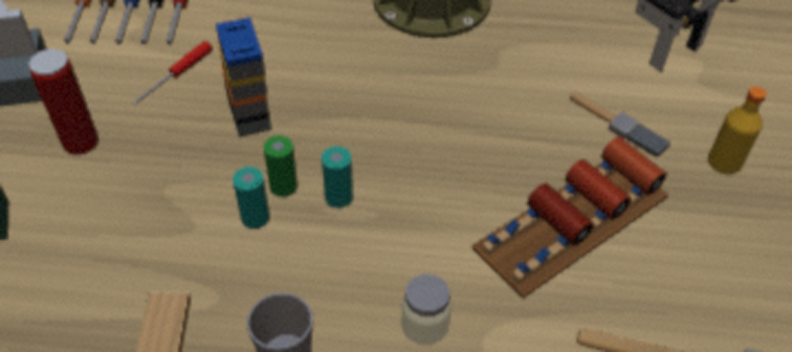

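All three drums are seated and the bystanders are upright. One last look at the stack with overlays.

```bash
python3 - <<'E'
from h import *
out=[]
for n,(x0,y0,x1,y1) in (("scene",(220,110,280,180)),("top",(365,220,425,290))):
    c=grab(n); im=cv2.resize(c["bgr"][y0:y1,x0:x1],None,fx=6,fy=6,interpolation=cv2.INTER_CUBIC)
    drawcase(im,c,.3814,-.3068,-1.148,6,np.array([x0,y0]),z0=.135); out.append(im)
cv2.imwrite("pics/fin.png",np.hstack(out))
E
```

```text
(no output)
```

View pics/fin.png

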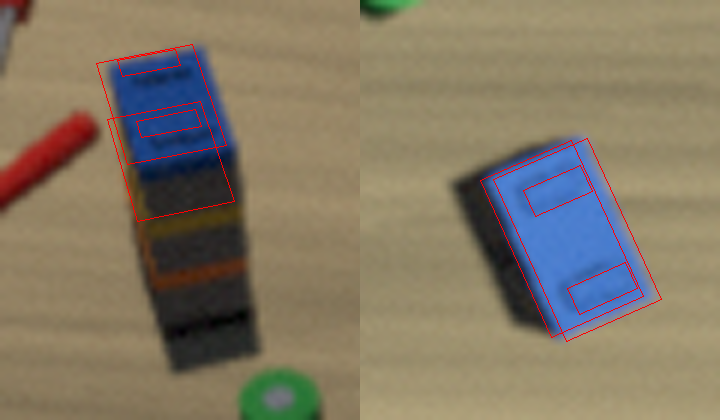

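The overlay is 1–2 px off in both fixed cameras. Is that a real shift or camera calibration? I'll compare it with the fixed base and the rack in the same pictures.

```bash
python3 - <<'E'
from h import *
c=grab("scene"); out=[]
x0,y0,x1,y1=220,110,280,180
im=cv2.resize(c["bgr"][y0:y1,x0:x1],None,fx=6,fy=6,interpolation=cv2.INTER_CUBIC); im=cv2.convertScaleAbs(im,alpha=1.6)
for z,col in ((0,(255,255,255)),(.045,(0,128,255)),(.09,(0,255,255)),(.135,(0,0,255))): drawcase(im,c,.3814,-.3068,-1.148,6,np.array([x0,y0]),z0=z,col=col)
out.append(im)
x0,y0,x1,y1=350,170,450,240
im=cv2.resize(c["bgr"][y0:y1,x0:x1],None,fx=4,fy=6,interpolation=cv2.INTER_CUBIC)
for p in rackpts(.5692,.2731,.7557):
    q=np.round((proj(c,p)-[x0,y0])*[4,6]).astype(np.int32); cv2.polylines(im,[q],len(q)>2,(0,0,255),1)
out.append(im)
cv2.imwrite("pics/fin2.png",np.hstack(out))
E
```

```text
(no output)
```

View pics/fin2.png

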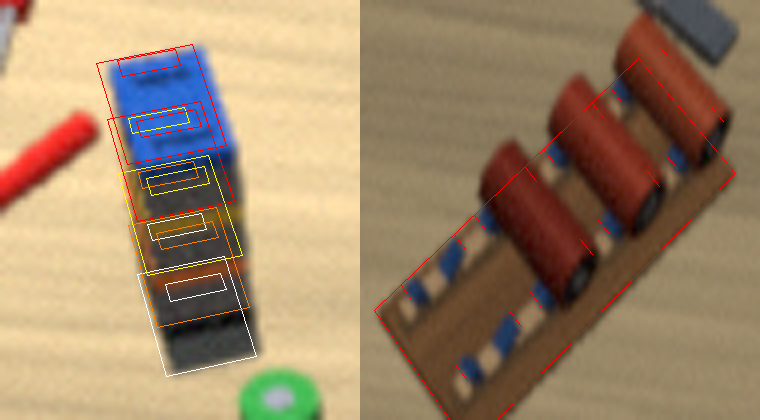

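The base itself is offset about 1 px, so that part is mostly calibration. The top case adds only about 1 px more. I have time, so I'll check directly with the wrist camera.

```bash
python3 - <<'E'
from h import *
goto([.32,-.25,.36],down(PHI))
E
```

```text
t 82.85 ee [0.4856 0.3695 0.2903] w 0.0702 F [ 0.5 -1.  -0.2] q [ 5.910e-01  3.970e-01  1.198e+00 -1.000e-03  1.551e+00  1.406e+00]
 shift now-axes [-67.3 337.5 545.5]  rot [-0.     0.004  0.   ]  shift after-rot axes [-69.7 337.3 545.3] min rows 12.9 0.0
```

Call:
{"fn": "play_rows", "kwargs": {
  "deltas": [
    [[-7, 26, 40, 0, 0, 0, 70], [-7, 26, 40, 0, 0, 0, 70], [-7, 26, 40, 0, 0, 0, 70], [-7, 26, 40, 0, 0, 0, 70], [-7, 26, 40, 0, 0, 0, 70], [-7, 26, 40, 0, 0, 0, 70], [-7, 26, 40, 0, 0, 0, 70], [-7, 26, 40, 0, 0, 0, 70], [-7, 26, 40, 0, 0, 0, 70], [-7, 26, 40, 0, 0, 0, 70]]
  ]
}}

```text
time_s: 83.85
ee_pos: [0.3718, -0.0956, 0.3625]
eef_rot: [-0.215, 1.568, -2.601]
force: [0.7, -1.1, 0.3]
grip_width: 0.0702
```

Call:
{"fn": "play_rows", "kwargs": {
  "deltas": [
    [[0, 26, 40, 0, 0, 0, 70], [0, 26, 40, 0, 0, 0, 70], [0, 26, 40, 0, 0, 0, 70], [0, 27, 40, 0, 0, 0, 70], [0, 27, 40, 0, 0, 0, 70], [0, 27, 38, 0, 0, 0, 70], [0, 0, 0, 0, 0, 0, 70], [0, 0, 0, 0, 0, 0, 70]]
  ]
}}

```text
time_s: 84.65
ee_pos: [0.3081, -0.3734, 0.3619]
eef_rot: [-0.924, 1.568, 2.971]
force: [-0.1, 0.4, -0.6]
grip_width: 0.07
```

```bash
python3 - <<'E'
from h import *
w=grab("wrist","w31"); im=cv2.resize(w["bgr"][30:230,200:430],None,fx=3,fy=3,interpolation=cv2.INTER_CUBIC); im=cv2.convertScaleAbs(im,alpha=1.4)
for z,col in ((0,(255,255,255)),(.135,(0,0,255))): drawcase(im,w,.3814,-.3068,-1.148,3,np.array([200,30]),z0=z,col=col)
cv2.imwrite("pics/w31c.png",im); print(ctrl.get_obs()["ee_pos"])
E
```

```text
[ 0.30849557 -0.37260889  0.36235622]
```

View pics/w31c.png

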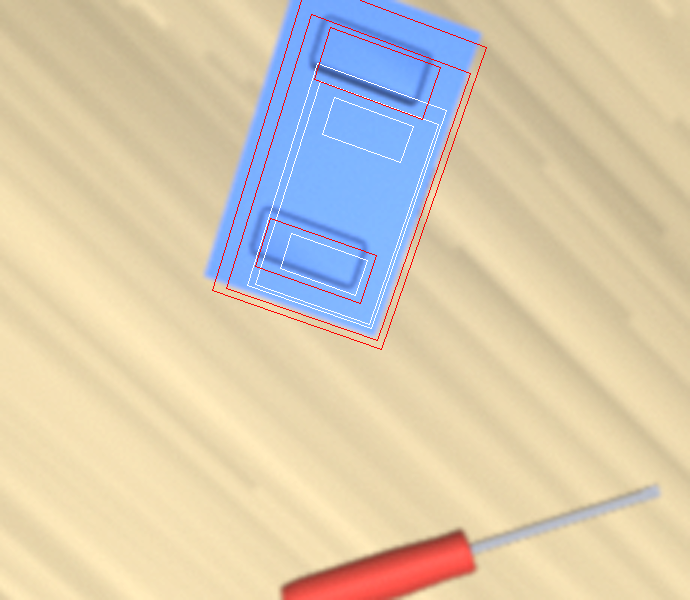

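Blue appears shifted about 5 mm since placing, perhaps from the knock. It is inside tolerance if still seated, so I'll measure its size and height accurately.

```bash
python3 - <<'E'
from h import *
w=grab("wrist"); im=w["bgr"]
for z in (.180,.188):
    r=fitcase(w,"blue",(200,0,400,150),z=z); print(z,r[0].round(4),r[1],r[2]-np.pi/2,r[4])
crop=cv2.resize(im[0:150,230:390],None,fx=5,fy=5,interpolation=cv2.INTER_CUBIC); crop=cv2.convertScaleAbs(crop,alpha=1.3)
cv2.imwrite("pics/w31d.png",crop[:600])
s=grab("scene"); 
cv2.imwrite("pics/s31.png",cv2.convertScaleAbs(cv2.resize(s["bgr"][112:176,215:285],None,fx=9,fy=9,interpolation=cv2.INTER_CUBIC),alpha=2))
E
```

```text
0.18 [ 0.3832 -0.3033] (58.76982116699219, 98.83549499511719) -1.1534435972264951 [ 271   22   89  120 6424]
0.188 [ 0.3826 -0.3038] (57.47292709350586, 96.65449523925781) -1.1534438968321181 [ 271   22   89  120 6424]
```

View pics/w31d.png

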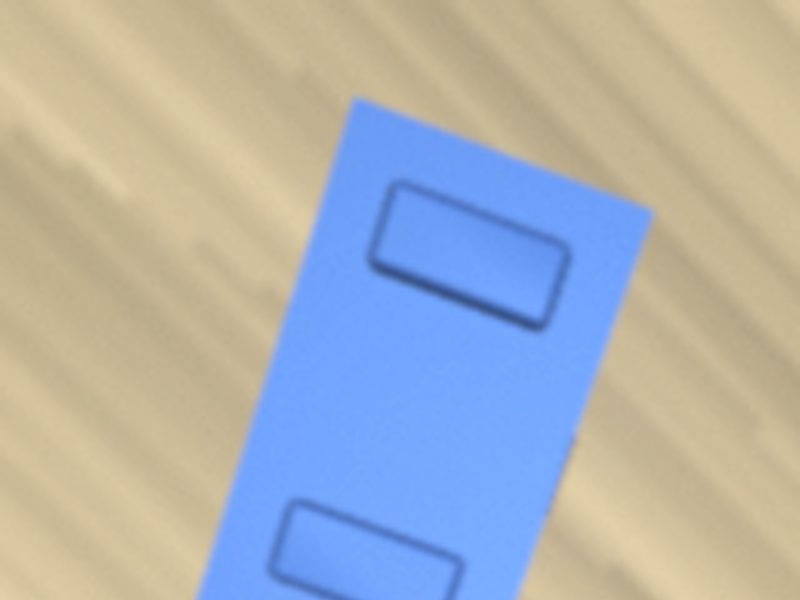

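View pics/s31.png

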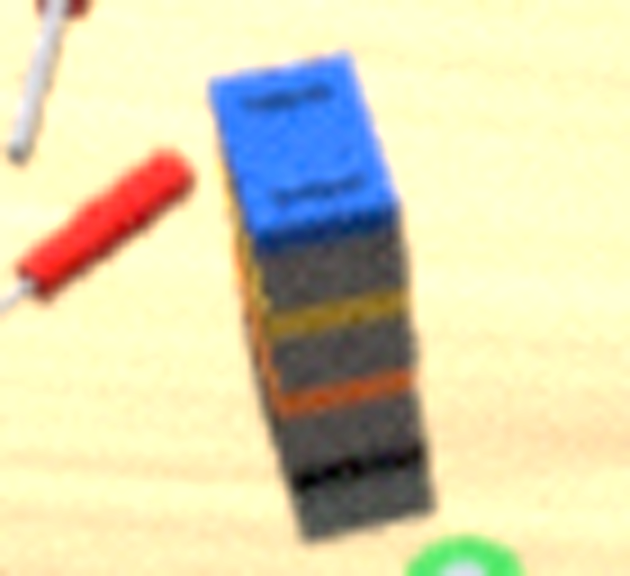

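The lid's apparent size fits a seated height of 0.180 m, the bands are evenly spaced, and blue is only about 4 mm off centre (allowed 14 mm). Everything holds, and the arm is clear of all objects. Handing in.

```bash
python3 - <<'E'
from station import hand_in
print(hand_in())
E
```

```text
the job is handed in; nothing more can be done
None
```

I put the kit away and handed the job in at about 85 s of the 210 s; `hand_in` gives no verdict.

**Cases:** I stacked orange, yellow, then blue on the black-lidded case. Wrist-camera overlays right after each placing matched to about 1 mm.

**Drums:** Three red-brown drums were on the bench, so one was absent. I left the green and turquoise look-alikes alone. I moved each drum to a clear spot, regrasped it from the side, turned it level and set it in cradles 1, 2 and 3. The overlays right after placing matched the seated outlines within about 1 mm.

**Last checks:**
- **Drums and bystanders:** the drums were still in their cradles, and the glue bottle, jar and spray can were upright.
- **One disagreement:** at the final look the blue case read about 4 mm from the base centre, where it had matched when placed. I could not tell whether that was slack in the stack, a knock or camera calibration error.
- **Effect of it:** its apparent size fitted the fully seated height, and the offset is within the allowed 14 mm. I did not measure the yellow and orange offsets again, but with 3 mm of play at each lock they should stay within their limits.

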